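Charge and stir the cooling bead bowl, then shut the kit drawer

ROBOT

A 6-joint arm with a two-finger parallel gripper is mounted at the origin on the work surface. World frame = base frame: x ahead of the robot, y to its left, z up, the work surface at z = 0. Lengths are in m, angles in rad, forces in N, time in s.
With the tool pointing down it reaches from about 0.35 to 0.85 m from the base axis. Payload 8.1 kg.
Tool frame: the origin (TCP) lies at the very end of the fingers, on their centre line; the grasp point (between the pads) lies 19 mm behind it; x points along the fingers, z is the direction in which the jaws open and shut, and the axes are right-handed (so a half turn about x gives the same grasp; the last joint's range is limited). The gripper opens to 85 mm and grips with 20 to 120 N. Pads are 22 mm wide; open, the fingers measure 114 mm over their backs; the gripper's body (76 mm by 85 mm) begins 54 mm behind the grasp point. The pads swing forward as they close: fully open they stand 13 mm farther back than shut.
Start: joints at [-1.394, 0.13, 1.488, -0, 1.523, -0.085], TCP at [0.155, -0.58, 0.231] pointing down, gripper open.
Joint ranges: [-2.96, 2.96], [-0.89, 2.26], [0.02, 2.5], [-1.34, 4.48], [0, 2.73], [-2.66, 2.66]. Speed limits (rad/s): [2.39, 2.39, 2.79, 3.14, 3.14, 3.14].

INTERFACE

Orientations are given as a unit quaternion [x, y, z, w].
In Python, from bench import r, cams gives the robot as it stands. The module is installed in compiled form; this text tells all that it offers.
- The arm moves only by the tool carry_out, never from a script. Its argument "deltas" is a list of rows, each a list of 2 entries, a list of its own where there are three numbers: the shift along the tool's x, y, z scaled (see below), then the turn, a rotation vector about the tool's x, y, z scaled (see below). In form: [[[x, y, z], [rx, ry, rz]], ...]. A call has 1 to 10 rows; each row shifts and turns the pose as measured when the row begins, along the tool's axes as they then stand; what a row does not reach is not made up. The controller multiplies each number of a shift by 0.025 m and each number of a turn by 6 degrees. A row lasts 1/12 s, in which the tool goes at most 41.7 mm and 7.16 degrees, less where a joint would pass 70% of its speed; a pose out of reach is approached as far as the arm can. A call with a number of a shift or a turn outside -1 to 1 is refused whole. A call with a gripper value outside its range is refused whole. "claw" is the closure, from 0 (fully open) to 1 (shut), set as the call begins (left out, the last holds). The fingers move at their own pace and stop on an object; "newtons" is the grip in N (left out, the last holds). Time passes only in rows, so rows that do not move let the fingers close. It gives the time, the measured TCP pose, the force and the opening at its end, in the units of the state.
- r.state(): the state, without advancing time (a new reading comes with each control period).
- cams.get_image(name): name is "scene" or "top"; returns a dict with "frame" (400x640x3 uint8, red, green, blue), "fx", "fy", "cx", "cy" (pixels), "view" (4x4, takes a point from world to camera coordinates). Camera axes: x right, y down, z forward; pixel columns grow to the right and rows downward; lengths in m; the calibration is good to about 2 mm. A picture is of the moment at which its call begins. There is no depth.
- r.finish_job(): hands the job in, once; it reports no verdict.
The state is a dict: "clock": time; "q": joint angles; "joint_velocities": joint speeds; "joint_efforts": joint torques, N m; "tcp_pos": TCP position; "tcp_rot": TCP orientation; "wrist_force": force on the tool from outside, world axes, zero at the start; "moment": the same for the moment, N m; "width": finger opening in m.
Only numpy, scipy, OpenCV 4.12 (cv2) and the standard library are available. Lean on these libraries where they do the work, as an engineer would, in place of code of your own. Each camera call takes 0.05 s, during which the arm holds its last target.

TASK

Get the vaccine cooling bowl ready: put every cold plug from the open kit drawer into the steel bowl of beads, then take the stirring rod from its jar and, with its foot down among the beads about midway between the bowl's centre and its wall, stir at least two full turns anticlockwise (seen from above), beginning at the side of the bowl farthest from the robot. Stand the rod back in its jar, foot down, and push the emptied drawer fully home until it clicks in; all the beads must stay in the bowl, and leave the bottle, the kidney dish and the carton alone.

Things in the scene. Friction and masses are not known exactly. Their poses are not given: they have to be found in the camera images.
- bowl: fixed round steel bowl, 250 mm across the rim and 62 mm tall, wall 3 mm, flat inner floor 4 mm above the origin and about 220 mm across. Origin: centre of its underside. x points away from the robot (the far side), y to the robot's left; bowl never turned
- bead0: chunky smooth white ceramic bead, 28 mm ball, 15 g, loose in the bowl. Origin: its centre
- bead1: chunky smooth white ceramic bead, 28 mm ball, 15 g, loose in the bowl. Origin: its centre
- bead2: chunky smooth white ceramic bead, 28 mm ball, 15 g, loose in the bowl. Origin: its centre
- bead3: chunky smooth white ceramic bead, 28 mm ball, 15 g, loose in the bowl. Origin: its centre
- bead4: chunky smooth white ceramic bead, 28 mm ball, 15 g, loose in the bowl. Origin: its centre
- bead5: chunky smooth white ceramic bead, 28 mm ball, 15 g, loose in the bowl. Origin: its centre
- jar: fixed upright steel jar, 50 mm across outside, 44 mm inside, 60 mm tall, inner floor 5 mm above the origin. Origin: centre of its underside. Jar and bottle may have exchanged places
- rod: stirring rod standing loose in the jar, 165 mm tall, 180 g: a steel foot 28 mm across and 16 mm thick (its lower edge tapers to 22 mm), a 12 mm shaft, and on top a square grey handle 24 x 24 mm that spans heights 95 to 165 mm. Origin: centre of the foot's underside; z runs up the rod; x and y are square to the handle's sides
- plug0: cold plug, white plastic: a round foot 44 mm across and 16 mm thick with a round stem 16 mm across rising from its middle, 60 mm tall in all, 50 g. Some of the four are absent (None) in a run. It starts upright in the front compartment of the open drawer. Origin: centre of the foot's underside; z runs up the stem
- plug1: cold plug, white plastic: a round foot 44 mm across and 16 mm thick with a round stem 16 mm across rising from its middle, 60 mm tall in all, 50 g. Some of the four are absent (None) in a run. It starts upright in the front compartment of the open drawer. Origin: centre of the foot's underside; z runs up the stem
- plug2: cold plug, white plastic: a round foot 44 mm across and 16 mm thick with a round stem 16 mm across rising from its middle, 60 mm tall in all, 50 g. Some of the four are absent (None) in a run. It starts upright in the front compartment of the open drawer. Origin: centre of the foot's underside; z runs up the stem
- plug3: cold plug, white plastic: a round foot 44 mm across and 16 mm thick with a round stem 16 mm across rising from its middle, 60 mm tall in all, 50 g. Some of the four are absent (None) in a run. It starts upright in the front compartment of the open drawer. Origin: centre of the foot's underside; z runs up the stem
- cab: fixed low white drawer unit, 200 mm deep (x), 340 mm wide (y), 70 mm tall. Origin: centre of its underside; its open front faces its own -x, the way the drawer pulls out; it may be turned by up to about 0.12 rad
- drawer (a joint): how far the drawer is pulled out, m: 0 is fully home, 0.17 fully out. It runs with about 1 N of friction; over the last 10 mm it climbs a spring detent (up to about 4 N of push), whose top is at about 0.004, and then snaps to 0
- drawer_front (a point): centre of the flat outer face of the drawer's front panel; the panel is 336 mm wide, 56 mm tall and 12 mm thick, this point 36 mm above the work surface; the point's -x points out of the panel, +x is the way to push. The drawer's floor is 12 mm above the work surface, its side walls reach 36 mm. The front compartment is 130 mm long (x) and 306 mm wide, and lies clear of the unit while the drawer is out
- bottle: bystander: clear bottle with blue cap, 66 mm across, 160 mm tall. Origin: centre of its underside
- dish: bystander: empty steel kidney dish about 200 x 120 mm, 36 mm tall. Origin: middle of its underside
- ampoules: bystander: small closed carton 55 x 110 x 35 mm. Origin: centre of its underside
Not all that is in view belongs to the job. What is shaped like the plug3 but blue or red is not meant.

How it is judged:
On the way, in this order (a step that is already met when the one before it is completed fails the run):
1. all the plugs are in the bowl and released; then turn 1: the held rod's foot is down among the beads on the far side of the bowl (horizontal distance between each of plug0, plug1, plug2, plug3 and bowl below 0.122 m and z of plug0 in the frame of bowl between 0 and 0.08 m and z of plug1 in the frame of bowl between 0 and 0.08 m and z of plug2 in the frame of bowl between 0 and 0.08 m and z of plug3 in the frame of bowl between 0 and 0.08 m and contact force between each of plug0, plug1, plug2, plug3 and the fingers below 0.1 N and contact force between rod and the fingers above 0.3 N and x of rod in the frame of bowl between 0.03 and 0.12 m and y of rod in the frame of bowl between -0.027 and 0.027 m and z of rod in the frame of bowl between 0 and 0.024 m), for 0.04 s.
2. turn 1: the held rod's foot is down among the beads on the left side of the bowl (contact force between rod and the fingers above 0.3 N and y of rod in the frame of bowl between 0.03 and 0.12 m and x of rod in the frame of bowl between -0.027 and 0.027 m and z of rod in the frame of bowl between 0 and 0.024 m), for 0.04 s.
3. turn 1: the held rod's foot is down among the beads on the near side of the bowl (contact force between rod and the fingers above 0.3 N and x of rod in the frame of bowl between -0.12 and -0.03 m and y of rod in the frame of bowl between -0.027 and 0.027 m and z of rod in the frame of bowl between 0 and 0.024 m), for 0.04 s.
4. turn 1: the held rod's foot is down among the beads on the right side of the bowl (contact force between rod and the fingers above 0.3 N and y of rod in the frame of bowl between -0.12 and -0.03 m and x of rod in the frame of bowl between -0.027 and 0.027 m and z of rod in the frame of bowl between 0 and 0.024 m), for 0.04 s.
5. turn 2: the held rod's foot is down among the beads on the far side of the bowl (contact force between rod and the fingers above 0.3 N and x of rod in the frame of bowl between 0.03 and 0.12 m and y of rod in the frame of bowl between -0.027 and 0.027 m and z of rod in the frame of bowl between 0 and 0.024 m), for 0.04 s.
6. turn 2: the held rod's foot is down among the beads on the left side of the bowl (all of step 2), for 0.04 s.
7. turn 2: the held rod's foot is down among the beads on the near side of the bowl (all of step 3), for 0.04 s.
8. turn 2: the held rod's foot is down among the beads on the right side of the bowl (all of step 4), for 0.04 s.
9. turn 2: the held rod's foot is down among the beads on the far side of the bowl again (two turns complete), and the beads have been shifted (all of step 5 and (distance of each of bead0, bead1 from where it was at the start of the episode above 0.02 m or distance of each of bead0, bead2 from where it was at the start of the episode above 0.02 m or distance of each of bead0, bead3 from where it was at the start of the episode above 0.02 m or distance of each of bead0, bead4 from where it was at the start of the episode above 0.02 m or distance of each of bead0, bead5 from where it was at the start of the episode above 0.02 m or distance of each of bead1, bead2 from where it was at the start of the episode above 0.02 m or distance of each of bead1, bead3 from where it was at the start of the episode above 0.02 m or distance of each of bead1, bead4 from where it was at the start of the episode above 0.02 m or distance of each of bead1, bead5 from where it was at the start of the episode above 0.02 m or distance of each of bead2, bead3 from where it was at the start of the episode above 0.02 m or distance of each of bead2, bead4 from where it was at the start of the episode above 0.02 m or distance of each of bead2, bead5 from where it was at the start of the episode above 0.02 m or distance of each of bead3, bead4 from where it was at the start of the episode above 0.02 m or distance of each of bead3, bead5 from where it was at the start of the episode above 0.02 m or distance of each of bead4, bead5 from where it was at the start of the episode above 0.02 m)), for 0.04 s.
10. the rod stands foot down in its jar again, released (horizontal distance between rod and jar below 0.016 m and z of rod in the frame of jar between 0 and 0.02 m and angle between rod's own z axis and vertical below 0.55 rad and contact force between rod and the fingers below 0.1 N), for 0.2 s.
At the end, for the whole second after the job is handed in: Every plug and all six beads are in the bowl (centre within 122 mm of its axis, less than 80 mm above its underside), the rod stands or leans foot down in the jar (foot within 16 mm of its axis and 20 mm above its underside, tilt under 0.55 rad), the drawer is within 3 mm of home, all at rest (horizontal distance between each of plug0, plug1, plug2, plug3, bead0, bead1, bead2, bead3, bead4, bead5 and bowl below 0.122 m and z of plug0 in the frame of bowl between 0 and 0.08 m and z of plug1 in the frame of bowl between 0 and 0.08 m and z of plug2 in the frame of bowl between 0 and 0.08 m and z of plug3 in the frame of bowl between 0 and 0.08 m and z of bead0 in the frame of bowl between 0 and 0.08 m and z of bead1 in the frame of bowl between 0 and 0.08 m and z of bead2 in the frame of bowl between 0 and 0.08 m and z of bead3 in the frame of bowl between 0 and 0.08 m and z of bead4 in the frame of bowl between 0 and 0.08 m and z of bead5 in the frame of bowl between 0 and 0.08 m and horizontal distance between rod and jar below 0.016 m and z of rod in the frame of jar between 0 and 0.02 m and angle between rod's own z axis and vertical below 0.55 rad and value of joint drawer below 0.003 m and linear speed of rod below 0.02 m/s and linear speed of each of plug0, plug1, plug2, plug3 below 0.03 m/s); the robot touches nothing.
It fails at once if the bottle was moved more than 50 mm (distance of bottle from where it was at the start of the episode above 0.05 m).
It fails at once if the kidney dish was moved more than 50 mm (distance of dish from where it was at the start of the episode above 0.05 m).
It fails at once if the carton was moved more than 50 mm (distance of ampoules from where it was at the start of the episode above 0.05 m).
Of plug0, plug1, plug2, plug3 only 2 to 4 are there at a start; the rules pass over those that are not, and their reading is None.
At some moment in a run one of plug0, plug1, plug2, plug3 may be knocked a few centimetres aside while the robot is not near it.
Once in a run the grip may slacken for a moment while it holds something.
It also fails if it takes over 210 s, if anything falls off the work surface, if the arm or the gripper's body presses on something with over 40 N, if the wrist force passes 120 N, or if a joint passes its speed limit or range.

## Working session

There is one attempt and no reset: what is moved stays moved. The work goes in short steps, Python scripts to look and compute and a tool call to move; the robot and the scene stay as the last step left them, time stands still between calls to the robot, and variables do not carry over. Pictures are saved under pics/ and viewed, and the job is handed in when it is done.

Besides the shell and the picture viewer there is one more tool, called after "Emit:" as a command line: name --argument value ..., lists and objects as JSON in quotes. carry_out: Moves the arm, as the interface text tells. Shifts and turns lie within -1 to 1; 1 stands for 0.025 m of shift or 6 degrees of turn. Its arguments: {"type":"object","properties":{"deltas":{"type":"array"},"claw":{"type":"number"},"newtons":{"type":"number"}},"required":["deltas"]}

```bash
mkdir -p pics
cat > h.py <<'E'
import numpy as np, cv2
from bench import r, cams
from scipy.spatial.transform import Rotation as R
def shot(name,fn=None):
    d=cams.get_image(name)
    if fn: cv2.imwrite('pics/'+fn,d['frame'][:,:,::-1])
    return d
def ray(d,u,v):
    V=np.array(d['view']);Rm=V[:3,:3];t=V[:3,3]
    return -Rm.T@t, Rm.T@np.array([(u-d['cx'])/d['fx'],(v-d['cy'])/d['fy'],1.])
def onz(d,u,v,z):
    o,k=ray(d,u,v); return o+k*(z-o[2])/k[2]
def proj(d,p):
    V=np.array(d['view']);c=V[:3,:3]@np.array(p)+V[:3,3]
    return c[0]/c[2]*d['fx']+d['cx'],c[1]/c[2]*d['fy']+d['cy']
E
python3 - <<'E'
from h import *
a=shot('scene','s0.png');b=shot('top','t0.png')
for d in(a,b): print(d['fx'],d['fy'],d['cx'],d['cy'],np.round(d['view'],3).tolist(), ray(d,0,0)[0])
s=r.state();print(s)
print(R.from_quat(s['tcp_rot']).as_matrix().round(3))
E
```

```text
417.1040228391909 417.1040228391909 320.8216074702551 198.34147781095047 [[-0.42, 0.907, -0.011, 0.212], [0.568, 0.254, -0.783, -0.285], [-0.707, -0.335, -0.622, 1.351], [0.0, 0.0, 0.0, 1.0]] [1.20617303 0.33278487 0.6200605 ]
379.43722941645706 379.43722941645706 320.21449362149326 194.770746073431 [[0.011, -1.0, -0.011, 0.035], [-0.981, -0.008, -0.196, 0.543], [0.196, 0.013, -0.981, 0.947], [0.0, 0.0, 0.0, 1.0]] [0.3463729  0.0274718  1.03485282]
{'clock': 0.1, 'q': array([-1.39440429e+00,  1.31077781e-01,  1.48917976e+00, -3.37897685e-05,
        1.52299044e+00, -8.53984083e-02]), 'joint_velocities': array([-8.77134457e-05, -2.38895942e-03, -3.81152190e-03,  1.07698846e-03,
       -1.39068844e-03,  3.19822061e-04]), 'joint_efforts': array([ 6.43214480e-04, -5.70951641e+01, -5.01942766e+01, -7.78126218e-05,
        8.12189042e-03, -2.07352122e-05]), 'tcp_pos': array([ 0.15520971, -0.57906539,  0.23034887]), 'tcp_rot': array([ 0.430847  ,  0.56142404, -0.43007546,  0.56054349]), 'wrist_force': array([0.38365875, 0.4644586 , 0.30239366]), 'moment': array([0.0146275 , 0.02866421, 0.01176845]), 'width': 0.08529085720358018}
[[-0.     0.966  0.259]
 [ 0.002  0.259 -0.966]
 [-1.     0.    -0.002]]
```

View pics/s0.png

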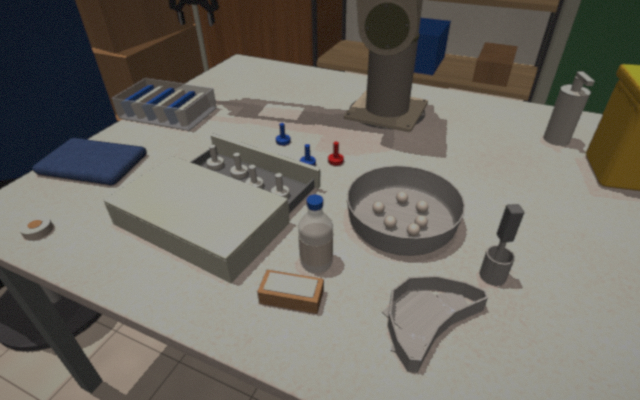

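View pics/t0.png

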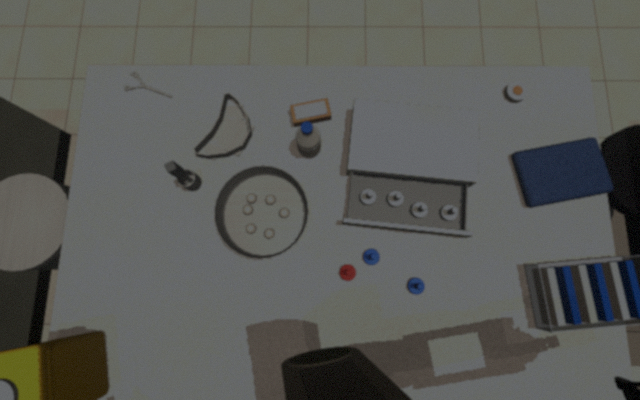

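The top view shows the bowl around (262,212), the rod and jar at (185,178), and the bottle at (307,140). The drawer holds four white plugs at (368,197), (396,199), (420,210) and (450,212). The blue and red plugs at (371,256), (416,285) and (347,272) lie outside the drawer and aren't meant. I'll enlarge this to confirm.

Run:
```python
import cv2,numpy as np
a=cv2.imread('pics/t0.png')
c=a[90:300,150:490]
c=cv2.convertScaleAbs(cv2.resize(c,None,fx=2.3,fy=2.3,interpolation=cv2.INTER_CUBIC),alpha=1.8)
cv2.imwrite('pics/t0c.png',c)
a=cv2.imread('pics/s0.png')[110:290,180:540]
cv2.imwrite('pics/s0c.png',cv2.convertScaleAbs(cv2.resize(a,None,fx=2.2,fy=2.2,interpolation=cv2.INTER_CUBIC),alpha=1.4))
```

```text
(no output)
```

View pics/t0c.png

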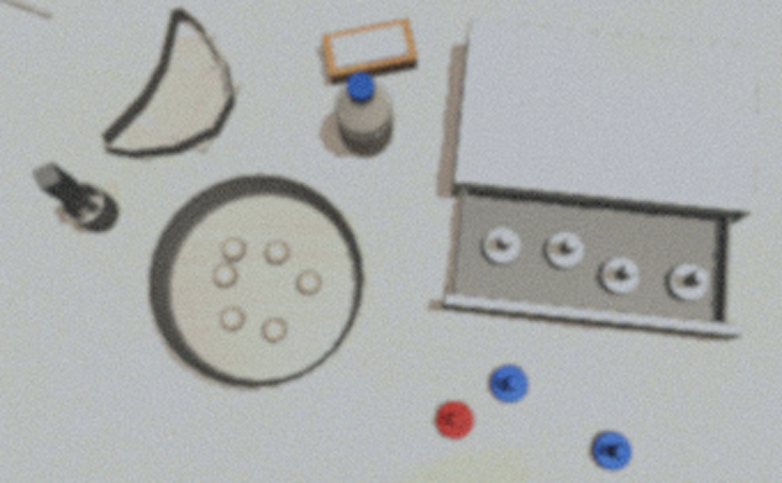

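View pics/s0c.png

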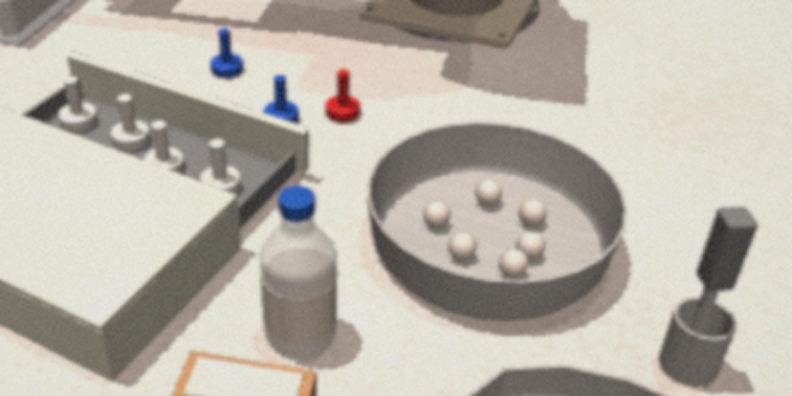

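```bash
cat >> h.py <<'E'
def plugs(d,box=(340,165,478,240)):
    f=cv2.cvtColor(d['frame'],cv2.COLOR_RGB2HSV).astype(int)
    x0,y0,x1,y1=box
    sub=d['frame'][y0:y1,x0:x1].astype(np.uint8)
    g=cv2.cvtColor(sub,cv2.COLOR_RGB2GRAY)
    return g
E
python3 - <<'E'
from h import *
d=shot('top')
g=cv2.cvtColor(d['frame'],cv2.COLOR_RGB2GRAY)
for (u,v) in [(368,197),(396,199),(420,210),(450,212)]:
    p=g[v-12:v+13,u-12:u+13]
    t,_=cv2.threshold(cv2.GaussianBlur(p,(3,3),0),0,255,cv2.THRESH_OTSU)
    m=(cv2.GaussianBlur(p,(3,3),0)>t).astype(np.uint8)
    cs,_=cv2.findContours(m,cv2.RETR_EXTERNAL,cv2.CHAIN_APPROX_NONE)
    c=max(cs,key=cv2.contourArea)
    (cx,cy),rr=cv2.minEnclosingCircle(c)
    e=cv2.fitEllipse(c); u2,v2=e[0][0]+u-12,e[0][1]+v-12
    print(np.round([t,u2,v2,rr,*e[1]],1), onz(d,u2,v2,.028).round(4))
# bowl rim
hsv=cv2.cvtColor(d['frame'],cv2.COLOR_RGB2HSV)
print(g[212,205:320].tolist()); print(g[155:265,262].tolist())
for n,(u,v) in dict(l=(343,221),r=(470,235),blueA=(371,256),red=(347,272),blueB=(416,285)).items(): print(n,onz(d,u,v,.05).round(4))
E
```

```text
[ 86.  368.7 195.8   7.9  13.6  14.4] [ 0.5458 -0.0899  0.028 ]
[ 86.  396.2 197.9   7.9  13.4  14.1] [ 0.5407 -0.164   0.028 ]
[ 73.  420.7 209.8  17.   27.4  28. ] [ 0.5088 -0.2284  0.028 ]
[ 68.  448.7 211.7  15.6  23.1  28.3] [ 0.5043 -0.3028  0.028 ]
[102, 101, 105, 104, 103, 102, 106, 101, 96, 84, 58, 46, 46, 49, 43, 48, 51, 55, 63, 80, 96, 99, 100, 103, 101, 99, 102, 102, 97, 102, 102, 97, 99, 99, 100, 102, 101, 92, 79, 84, 85, 94, 95, 95, 86, 81, 74, 79, 95, 99, 101, 101, 103, 103, 102, 100, 99, 102, 102, 102, 104, 99, 103, 99, 104, 101, 101, 101, 106, 101, 103, 103, 101, 92, 81, 87, 96, 104, 103, 103, 102, 99, 93, 86, 89, 98, 103, 103, 102, 105, 103, 104, 106, 102, 104, 102, 100, 96, 85, 65, 49, 45, 59, 76, 95, 101, 100, 103, 102, 106, 105, 100, 105, 102, 104]
[104, 105, 104, 104, 104, 107, 104, 102, 101, 99, 86, 64, 47, 42, 42, 41, 39, 44, 50, 70, 87, 99, 102, 101, 99, 103, 101, 103, 102, 102, 103, 100, 101, 104, 99, 104, 103, 101, 102, 102, 103, 101, 101, 101, 101, 99, 102, 102, 100, 102, 101, 102, 103, 104, 105, 101, 104, 102, 101, 101, 101, 102, 102, 101, 101, 101, 102, 102, 104, 105, 104, 102, 101, 103, 101, 102, 99, 99, 100, 101, 102, 100, 101, 104, 105, 105, 102, 104, 100, 101, 105, 102, 105, 103, 103, 101, 102, 103, 103, 94, 71, 53, 57, 76, 89, 99, 105, 105, 106, 102]
l [ 0.4738 -0.0195  0.05  ]
r [ 0.4405 -0.347   0.05  ]
blueA [ 0.3843 -0.0911  0.05  ]
red [ 0.3435 -0.0296  0.05  ]
blueB [ 0.3133 -0.2032  0.05  ]
```

Run:
```python
from h import *
d=shot('top')
g=cv2.GaussianBlur(cv2.cvtColor(d['frame'],cv2.COLOR_RGB2GRAY),(3,3),0)
# plugs
m=np.zeros_like(g); m[180:226,352:464]=(g[180:226,352:464]>84)
n,l,st,ce=cv2.connectedComponentsWithStats(m)
for i in range(1,n):
    if st[i,4]>60:
        c=cv2.findContours((l==i).astype(np.uint8),cv2.RETR_EXTERNAL,cv2.CHAIN_APPROX_NONE)[0][0]
        e=cv2.fitEllipse(cv2.convexHull(c)) ; print('plug',st[i].tolist(),np.round(e[0],1),np.round(e[1],1),onz(d,*e[0],.028).round(4))
# bowl
m=np.zeros_like(g); m[155:270,205:318]=(g[155:270,205:318]<75)
c=max(cv2.findContours(m,cv2.RETR_EXTERNAL,cv2.CHAIN_APPROX_NONE)[0],key=cv2.contourArea)
pts=np.array([onz(d,*p,.062)[:2] for p in cv2.convexHull(c)[:,0,:].astype(float)])
A=np.c_[2*pts,np.ones(len(pts))];s=np.linalg.lstsq(A,(pts**2).sum(1),rcond=None)[0]
print('bowl',s[:2].round(4),'r',np.sqrt(s[2]+s[0]**2+s[1]**2).round(4), 'resid',(np.hypot(*(pts-s[:2]).T)).round(3).min(),(np.hypot(*(pts-s[:2]).T)).max().round(3))
# beads
for u,v in [(234,248),(277,252),(225,275),(309,282),(232,319),(274,328)]:
    print('bead',onz(d,u/2.3+150,v/2.3+90,.018).round(3))
s=shot('scene')
for nm,dd,x0,y0,x1,y1,k,big in [('top',d,155,150,215,205,13,0),('scene',s,460,190,540,295,8,0)]:
    c=cv2.resize(dd['frame'][y0:y1,x0:x1],None,fx=k if k<10 else 10,fy=k if k<10 else 10,interpolation=cv2.INTER_CUBIC)
    cv2.imwrite(f'pics/rod_{nm}.png',cv2.convertScaleAbs(c[:,:,::-1],alpha=1.8 if nm=='top' else 1.3)[:600])
```

```text
plug [362, 188, 15, 16, 153] [368.5 195.7] [15.1 15.8] [ 0.5461 -0.0894  0.028 ]
plug [390, 190, 14, 16, 146] [396.  197.7] [14.9 16.4] [ 0.5413 -0.1634  0.028 ]
plug [414, 201, 15, 17, 154] [420.7 208.9] [15.5 16.6] [ 0.5113 -0.2285  0.028 ]
plug [443, 204, 15, 17, 154] [450.3 211.8] [15.6 16.9] [ 0.5042 -0.3072  0.028 ]
plug [352, 218, 75, 8, 276] [384.8 223. ] [  5.3 109.4] [ 0.4724 -0.1319  0.028 ]
bowl [0.4969 0.1945] r 0.1213 resid 0.12 0.122
bead [0.539 0.228 0.018]
bead [0.535 0.177 0.018]
bead [0.507 0.237 0.018]
bead [0.499 0.138 0.018]
bead [0.455 0.227 0.018]
bead [0.445 0.177 0.018]
```

View pics/rod_top.png

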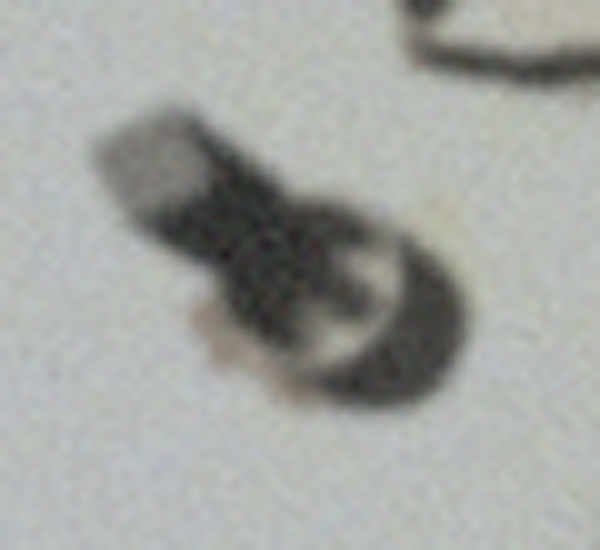

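View pics/rod_scene.png

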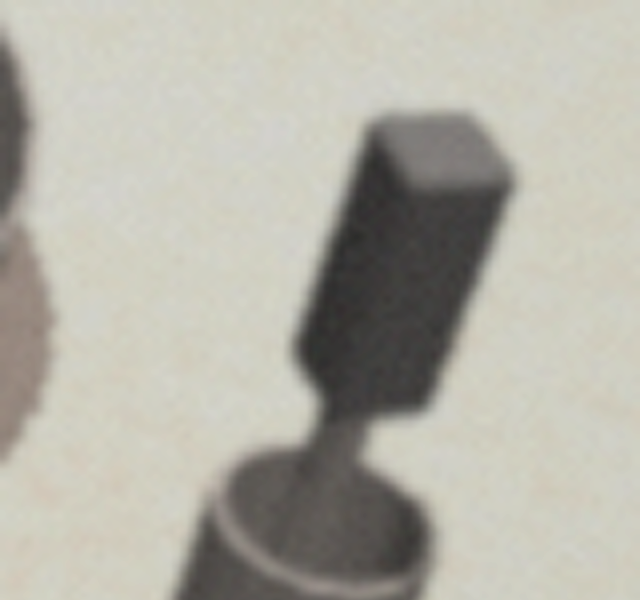

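```bash
cat >> h.py <<'E'
def tri(l):
    A=np.zeros((3,3));b=np.zeros(3)
    for d,u,v in l:
        o,k=ray(d,u,v);k=k/np.linalg.norm(k);P=np.eye(3)-np.outer(k,k);A+=P;b+=P@o
    p=np.linalg.solve(A,b); return p,[np.round(np.array(proj(d,p))-(u,v),1).tolist() for d,u,v in l]
def go(pos,yaw=None,tilt=None):
    """needed move in tool axes, in units of 25 mm and 6 deg; yaw= angle of tool y axis from world x"""
    s=r.state();M=R.from_quat(s['tcp_rot'])
    print('clk %.1f tcp'%s['clock'],s['tcp_pos'].round(4),'w %.4f'%s['width'],'F',s['wrist_force'].round(1),'q',s['q'].round(2))
    y=M.as_matrix()[:,1];print(' yaw now %.1f'%np.degrees(np.arctan2(y[1],y[0])),'xaxis',M.as_matrix()[:,0].round(3))
    if pos is not None:
        print(' shift units',(M.inv().apply(np.array(pos)-s['tcp_pos'])/.025).round(2))
    if yaw is not None:
        c,n=np.cos(np.radians(yaw)),np.sin(np.radians(yaw))
        T=np.array([[0,c,n],[0,n,-c],[-1,0,0]])
        print(' turn units',(np.degrees((M.inv()*R.from_matrix(T)).as_rotvec())/6).round(2))
E
python3 - <<'E'
from h import *
d=shot('top');s=shot('scene')
print('handle top',tri([(d,170.7,166.2),(s,515.8,209)]))
print('jar rim scene',onz(s,500.4,255,.06).round(4))
for uv in [(373,120),(478,112),(513,180),(410,188)]: print('corner',onz(s,460+uv[0]/8,190+uv[1]/8,.16).round(4))
for uv in [(97,155),(135,212),(215,165),(178,110)]: print('cornertop',onz(d,155+uv[0]/10,150+uv[1]/10,.16).round(4))
print('handle bottom scene', onz(s,460+365/8,190+385/8,.09))
print('jar outer right edge top', onz(d,155+46.5,150+31.5,.06),onz(d,155+39,150+40.8,.06))
print('bottle',onz(d,307,129,.16),onz(s,316,203,.16))
go((.546,-.09,.2),-5.8)
E
```

```text
handle top (array([0.58565849, 0.39761648, 0.16755737]), [[-1.0, 0.0], [-1.4, 0.1]])
jar rim scene [0.5864 0.4017 0.06  ]
corner [0.569  0.3855 0.16  ]
corner [0.5569 0.4058 0.16  ]
corner [0.5779 0.4143 0.16  ]
corner [0.5895 0.3949 0.16  ]
cornertop [0.5895 0.4132 0.16  ]
cornertop [0.5755 0.4027 0.16  ]
cornertop [0.5872 0.3845 0.16  ]
cornertop [0.6008 0.3946 0.16  ]
handle bottom scene [0.57192602 0.40175617 0.09      ]
jar outer right edge top [0.57418443 0.35531685 0.06      ] [0.54886281 0.37333437 0.06      ]
bottle [0.68423968 0.07318017 0.16      ] [0.69845529 0.08297185 0.16      ]
clk 0.3 tcp [ 0.1553 -0.5794  0.231 ] w 0.0857 F [ 0.2  0.1 -0.4] q [-1.39  0.13  1.49 -0.    1.52 -0.09]
 yaw now 15.0 xaxis [-0.  0. -1.]
 shift units [  1.25  20.16 -14.86]
 turn units [ 3.47 -0.    0.  ]
```

Run:
```python
from h import *
d=shot('top');s=shot('scene')
print('jar top',onz(d,189,180,.06))
for nm,dd,x0,y0,x1,y1,k in [('top',d,165,150,215,200,11),('scene',s,470,235,530,290,10)]:
    c=cv2.resize(dd['frame'][y0:y1,x0:x1],None,fx=k,fy=k,interpolation=cv2.INTER_CUBIC)[:,:,::-1].copy()
    c=cv2.convertScaleAbs(c,alpha=1.8 if nm=='top' else 1.3)
    for C,col in [((.586,.4017),(0,0,255)),((.585,.375),(0,255,0))]:
      for z in (0,.06):
        P=np.array([proj(dd,(C[0]+.025*np.cos(t),C[1]+.025*np.sin(t),z)) for t in np.linspace(0,6.28,40)])
        cv2.polylines(c,[(((P-(x0,y0))+.5)*k).astype(int)],True,col,1)
    cv2.imwrite(f'pics/jar_{nm}.png',c)
```

```text
jar top [0.57799291 0.38887495 0.06      ]
```

View pics/jar_top.png

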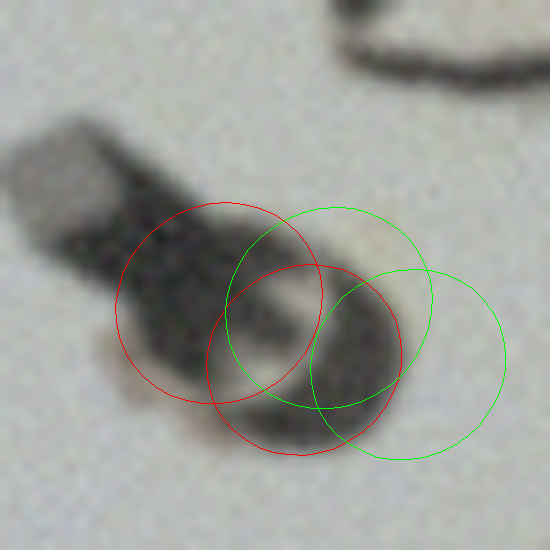

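View pics/jar_scene.png

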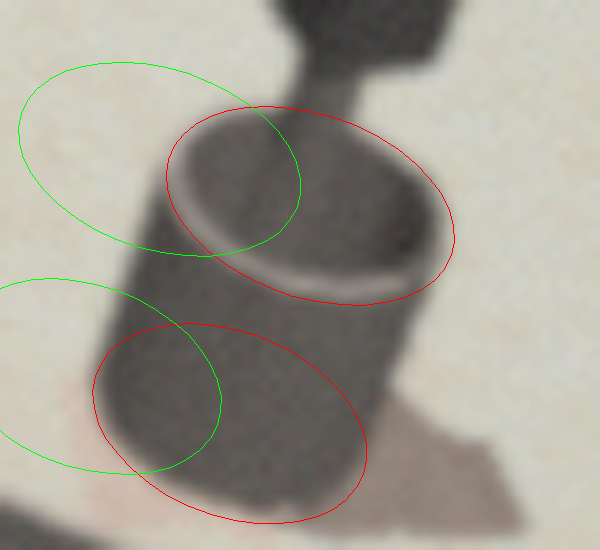

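Bowl centre is about (0.497, 0.1945). The fitted rim radius of 0.121 against the true 0.125 is a threshold effect. The jar is at about (0.588, 0.399) with the rod nearly upright in it, and the bottle is at about (0.69, 0.08). The drawer yaw is about -5.8°. The four white plugs are the targets. I'll take plug3's end first.

Run:
```python
from h import *
go((.504,-.307,.15),-5.8)
```

```text
clk 0.5 tcp [ 0.1553 -0.5795  0.2312] w 0.0852 F [ 0.1 -0.2  0.4] q [-1.39  0.13  1.49  0.    1.52 -0.09]
 yaw now 15.0 xaxis [ 0.  0. -1.]
 shift units [ 3.25 16.29 -6.92]
 turn units [ 3.47 -0.   -0.  ]
```

Emit:
carry_out --deltas '[[[0,1,-0.4],[0,0,0]],[[0,1,-0.4],[0,0,0]],[[0,1,-0.4],[0,0,0]],[[0,1,-0.4],[0,0,0]],[[0,1,-0.4],[0,0,0]],[[0,1,-0.4],[0,0,0]],[[0,1,-0.4],[0,0,0]],[[0,1,-0.4],[0,0,0]],[[0,1,-0.4],[0,0,0]],[[0,1,-0.4],[0,0,0]]]' --claw 0.45 --newtons 40

```text
clock: 1.28
tcp_pos: [0.3749, -0.4154, 0.2311]
tcp_rot: [0.432, 0.559, -0.434, 0.559]
wrist_force: [0.0, -0.8, -0.4]
width: 0.0467
```

Emit:
carry_out --deltas '[[[0.2,1,-0.4],[0,0,0]],[[0.2,1,-0.4],[0,0,0]],[[0.2,1,-0.4],[0,0,0]],[[0.2,1,-0.4],[0,0,0]],[[0,0.5,-0.3],[0,0,0]],[[0,0,0],[1,0,0]],[[0,0,0],[1,0,0]],[[0,0,0],[1,0,0]],[[0,0,0],[0.5,0,0]],[[0,0,0],[0,0,0]]]'

```text
clock: 2.12
tcp_pos: [0.4825, -0.3311, 0.2107]
tcp_rot: [-0.529, -0.467, 0.53, -0.47]
wrist_force: [0.1, 0.7, -0.2]
width: 0.0469
```

Run:
```python
from h import *
go((.504,-.307,.15),-5.8)
shot('top','t1.png');shot('scene','s1.png')
```

```text
clk 2.1 tcp [ 0.4825 -0.3311  0.2107] w 0.0469 F [ 0.1  0.7 -0.2] q [-0.69  0.1   1.56 -0.    1.48  1.  ]
 yaw now -7.0 xaxis [ 0.002 -0.003 -1.   ]
 shift units [ 2.43  0.73 -1.07]
 turn units [-0.2   0.03 -0.02]
```

View pics/t1.png

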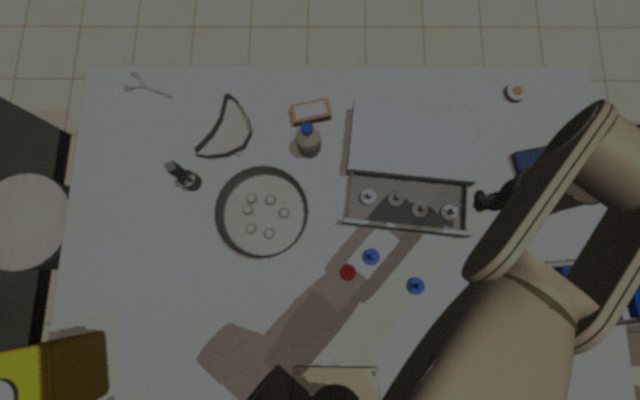

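View pics/s1.png

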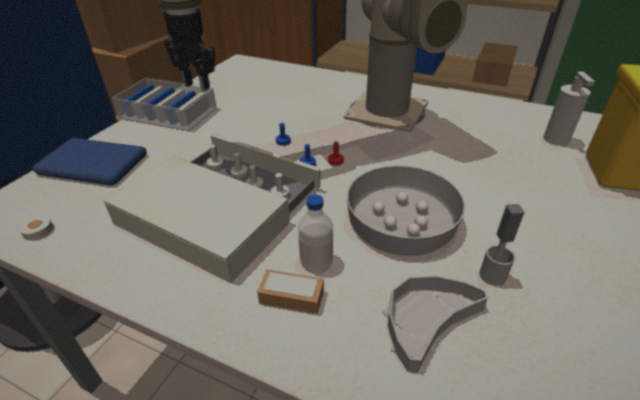

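Run:
```python
from h import *
d=shot('top','t2.png');s=shot('scene')
p=r.state()['tcp_pos'];print(p,proj(d,p),proj(s,p))
```

```text
[ 0.48232343 -0.33142411  0.21079328] (np.float64(489.18585860219684), np.float64(209.03379722006358)) (np.float64(196.81796620442373), np.float64(88.83807779652471))
```

View pics/t2.png

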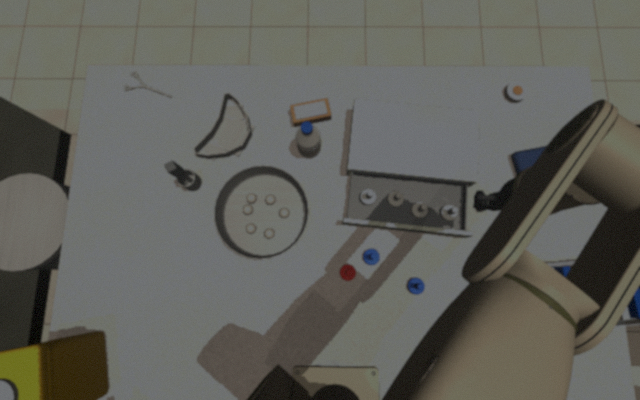

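Emit:
carry_out --deltas '[[[0.5,0.4,-0.5],[0,0,0]],[[0.8,0.35,-0.55],[-0.2,0,0]],[[0.9,0,0],[0,0,0]],[[0,0,0],[0,0,0]]]'

```text
clock: 2.65
tcp_pos: [0.5057, -0.3092, 0.1569]
tcp_rot: [0.523, 0.473, -0.523, 0.48]
wrist_force: [-1.4, 1.5, -0.5]
width: 0.0474
```

```bash
cat > look.py <<'E'
import sys
from h import *
go(None)
nm=sys.argv[1];u,v,w,hh=map(int,sys.argv[2:6]);cam=sys.argv[6]
d=shot(cam);k=int(min(780/w,580/hh))
c=cv2.resize(d['frame'][v:v+hh,u:u+w],None,fx=k,fy=k,interpolation=cv2.INTER_CUBIC)[:,:,::-1]
cv2.imwrite('pics/'+nm,cv2.convertScaleAbs(c,alpha=1.8 if cam=='top' else 1.3))
E
python3 -c "
from h import *
go((.504,-.307,.042),-5.8)"
python3 look.py t3.png 340 160 150 90 top; python3 look.py s3.png 160 60 180 150 scene
```

```text
clk 2.6 tcp [ 0.5057 -0.3092  0.1569] w 0.0474 F [-1.4  1.5 -0.5] q [-0.63  0.15  1.61 -0.    1.38  1.03]
 yaw now -5.3 xaxis [ 0.006 -0.007 -1.   ]
 shift units [ 4.59 -0.11 -0.11]
 turn units [ 0.08  0.06 -0.07]
clk 2.6 tcp [ 0.5057 -0.3092  0.1569] w 0.0474 F [-1.4  1.5 -0.5] q [-0.63  0.15  1.61 -0.    1.38  1.03]
 yaw now -5.3 xaxis [ 0.006 -0.007 -1.   ]
clk 2.7 tcp [ 0.5065 -0.3097  0.1593] w 0.0471 F [ 0.2  0.8 -0.2] q [-0.63  0.15  1.6  -0.    1.38  1.03]
 yaw now -5.3 xaxis [ 0.008 -0.008 -1.   ]
```

View pics/t3.png

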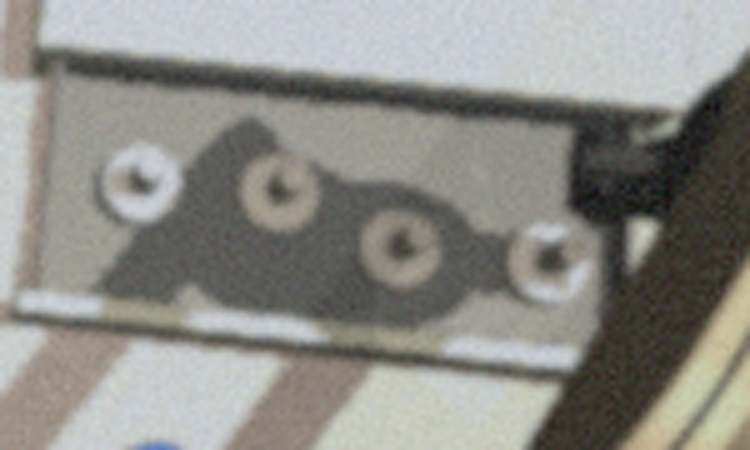

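View pics/s3.png

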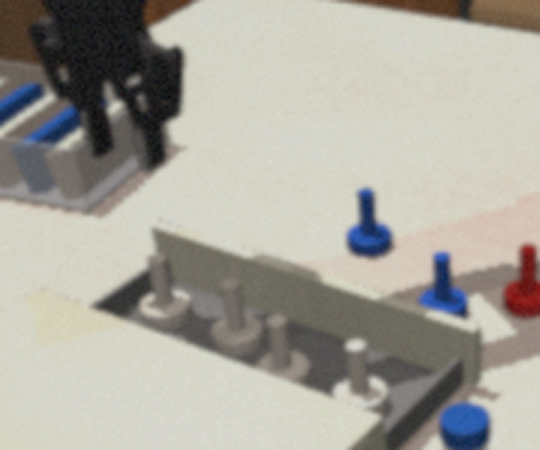

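```bash
python3 -c "
from h import *
s=shot('scene')
for u,v in [(165,305),(237,332),(282,362),(362,392)]: print(onz(s,160+u/3,60+v/3,.028))
# stem tops z=.072
for u,v in [(159,260),(233,286),(278,322),(357,346)]: print('stem',onz(s,160+u/3,60+v/3,.070))
"
```

```text
[ 0.50663823 -0.29867869  0.028     ]
[ 0.51574671 -0.21914139  0.028     ]
[ 0.53673921 -0.16213108  0.028     ]
[ 0.54525237 -0.0837473   0.028     ]
stem [ 0.50181319 -0.29973482  0.07      ]
stem [ 0.51055026 -0.2198497   0.07      ]
stem [ 0.54007284 -0.15828772  0.07      ]
stem [ 0.54325421 -0.08582789  0.07      ]
```

Emit:
carry_out --deltas '[[[0.8,-0.1,-0.2],[0,0.06,-0.07]],[[0.9,0,0],[0,0,0]],[[0.9,0,0],[0,0,0]],[[0.9,0,0],[0,0,0]],[[0.7,0,0],[0,0,0]],[[0.3,0,0],[0,0,0]],[[0,0,0],[0,0,0]]]'

```text
clock: 3.38
tcp_pos: [0.514, -0.3164, 0.0633]
tcp_rot: [0.525, 0.465, -0.521, 0.486]
wrist_force: [-0.7, 0.9, -0.3]
width: 0.047
```

```bash
python3 -c "
from h import *
go((.504,-.304,.042),-5.8)"
python3 look.py s4.png 160 60 180 150 scene
```

```text
clk 3.4 tcp [ 0.514  -0.3164  0.0633] w 0.0470 F [-0.7  0.9 -0.3] q [-0.64  0.25  1.67 -0.    1.19  1.03]
 yaw now -5.5 xaxis [ 0.025 -0.019 -1.   ]
 shift units [ 0.83 -0.47 -0.47]
 turn units [ 0.05  0.16 -0.25]
clk 3.4 tcp [ 0.514  -0.3164  0.0633] w 0.0470 F [-0.7  0.9 -0.3] q [-0.64  0.25  1.67 -0.    1.19  1.03]
 yaw now -5.5 xaxis [ 0.025 -0.019 -1.   ]
```

View pics/s4.png

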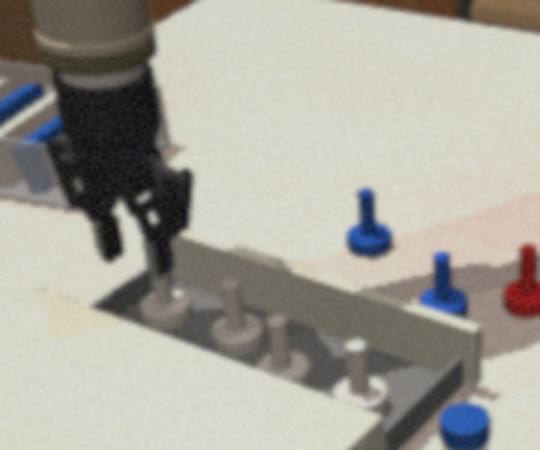

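Emit:
carry_out --deltas '[[[0,-0.47,-0.5],[0.05,0.16,-0.25]],[[0,0,0],[0,0,0]],[[0,0,0],[0,0,0]]]'

```text
clock: 3.68
tcp_pos: [0.5064, -0.3057, 0.0696]
tcp_rot: [0.525, 0.471, -0.524, 0.477]
wrist_force: [0.2, -0.1, 0.3]
width: 0.0467
```

```bash
python3 -c "
from h import *
go((.504,-.304,.042),-5.8)"
```

```text
clk 3.7 tcp [ 0.5064 -0.3057  0.0696] w 0.0467 F [ 0.2 -0.1  0.3] q [-0.63  0.23  1.68  0.    1.22  1.04]
 yaw now -5.8 xaxis [ 0.007 -0.005 -1.   ]
 shift units [ 1.1  -0.11 -0.06]
 turn units [-0.    0.04 -0.07]
```

Emit:
carry_out --deltas '[[[0.5,-0.1,-0.06],[0,0.05,-0.07]],[[0.5,-0.05,0],[0,0.02,-0.05]],[[0.2,0,0],[0,0,0]],[[0,0,0],[0,0,0]]]'

```text
clock: 4.02
tcp_pos: [0.5058, -0.3068, 0.0409]
tcp_rot: [0.525, 0.473, -0.525, 0.475]
wrist_force: [-0.1, 0.1, -0.3]
width: 0.0474
```

```bash
python3 -c "
from h import *
go((.504,-.304,.042),-5.8)"
python3 look.py s5.png 160 60 180 150 scene
```

```text
clk 4.0 tcp [ 0.5058 -0.3068  0.0409] w 0.0474 F [-0.1  0.1 -0.3] q [-0.63  0.28  1.69 -0.    1.18  1.04]
 yaw now -5.8 xaxis [ 0.001 -0.001 -1.   ]
 shift units [-0.04 -0.08 -0.1 ]
 turn units [-0.    0.01 -0.01]
clk 4.0 tcp [ 0.5058 -0.3068  0.0409] w 0.0474 F [-0.1  0.1 -0.3] q [-0.63  0.28  1.69 -0.    1.18  1.04]
 yaw now -5.8 xaxis [ 0.001 -0.001 -1.   ]
```

View pics/s5.png

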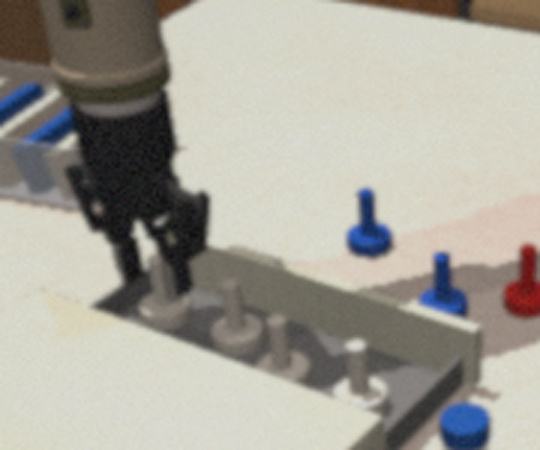

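The stem at crop (158,275) stands between the two fingers at (130,265) and (178,275), so I'll close.

Emit:
carry_out --deltas '[[[0,0,0],[0,0,0]],[[0,0,0],[0,0,0]],[[0,0,0],[0,0,0]],[[0,0,0],[0,0,0]],[[0,0,0],[0,0,0]],[[0,0,0],[0,0,0]]]' --claw 1 --newtons 50

```text
clock: 4.57
tcp_pos: [0.5057, -0.3068, 0.0409]
tcp_rot: [0.525, 0.474, -0.525, 0.474]
wrist_force: [-0.2, 0.6, -0.5]
width: 0.0145
```

Emit:
carry_out --deltas '[[[-0.5,0,0],[0,0,0]],[[-0.7,0,0],[0,0,0]],[[-0.8,0,0],[0,0,0]],[[-0.8,0,0],[0,0,0]],[[-0.8,0,0],[0,0,0]],[[-0.8,0,0],[0,0,0]],[[0,0,0],[0,0,0]]]'

```text
clock: 5.15
tcp_pos: [0.5046, -0.3059, 0.1596]
tcp_rot: [-0.525, -0.474, 0.525, -0.474]
wrist_force: [1.1, 0.2, 1.3]
width: 0.0147
```

```bash
python3 look.py s6.png 130 40 220 160 scene;python3 -c "
from h import *
go((.565,.165,.15),0)"
```

```text
clk 5.2 tcp [ 0.5046 -0.3059  0.1596] w 0.0147 F [1.1 0.2 1.3] q [-0.63  0.15  1.6  -0.    1.39  1.04]
 yaw now -5.8 xaxis [-0.001  0.    -1.   ]
clk 5.2 tcp [ 0.5042 -0.3056  0.1579] w 0.0149 F [0.6 0.3 0.2] q [-0.63  0.15  1.6  -0.    1.39  1.04]
 yaw now -5.8 xaxis [-0.002  0.001 -1.   ]
 shift units [  0.33   0.52 -18.97]
 turn units [-0.97 -0.01  0.02]
```

View pics/s6.png

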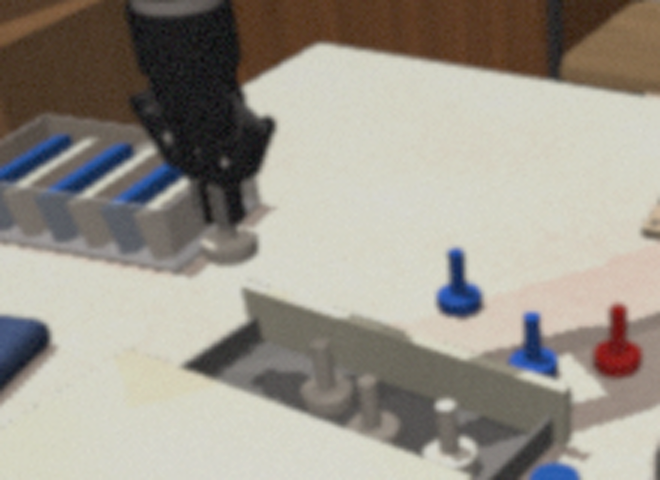

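Emit:
carry_out --deltas '[[[0,0,-1],[0,0,0]],[[0,0,-1],[0,0,0]],[[0,0,-1],[0,0,0]],[[0,0,-1],[0,0,0]],[[0,0,-1],[0,0,0]],[[0,0,-1],[0,0,0]],[[0,0,-1],[0,0,0]],[[0,0,-1],[0,0,0]],[[0,0,-1],[0,0,0]],[[0,0,-1],[0,0,0]]]'

```text
clock: 6.03
tcp_pos: [0.5249, -0.0504, 0.151]
tcp_rot: [-0.524, -0.475, 0.529, -0.469]
wrist_force: [0.5, 0.2, 0.5]
width: 0.0148
```

Emit:
carry_out --deltas '[[[0,0,-1],[0,0,0]],[[0,0,-1],[0,0,0]],[[0,0,-1],[0,0,0]],[[0,0,-1],[0,0,0]],[[0,0,-1],[0,0,0]],[[0,0,-1],[0,0,0]],[[0,0,-0.6],[0,0,0]],[[0,0,0],[1,0,0]],[[0,0,0],[1,0,0]],[[0,0,0],[1,0,0]]]'

```text
clock: 6.87
tcp_pos: [0.535, 0.1287, 0.1406]
tcp_rot: [-0.587, -0.389, 0.601, -0.378]
wrist_force: [-0.3, 0.0, 0.0]
width: 0.0144
```

```bash
python3 -c "
from h import *
go((.550,.131,.11),-25)"
```

```text
clk 6.9 tcp [0.535  0.1287 0.1406] w 0.0144 F [-0.3  0.   0. ] q [0.14 0.08 1.71 0.01 1.38 2.13]
 yaw now -24.3 xaxis [-0.026  0.003 -1.   ]
 shift units [ 1.21  0.54 -0.34]
 turn units [0.11 0.08 0.23]
```

Emit:
carry_out --deltas '[[[0.6,0.4,-0.3],[0.1,0.08,0.23]],[[0.7,0.15,0],[0,0,0]],[[0,0,0],[0,0,0]]]'

```text
clock: 7.12
tcp_pos: [0.5493, 0.1305, 0.1052]
tcp_rot: [-0.597, -0.378, 0.598, -0.378]
wrist_force: [-1.6, 0.3, -1.3]
width: 0.0149
```

```bash
python3 -c "
from h import *
go((.550,.131,.038),-25)"
python3 look.py s7.png 320 100 180 160 scene;python3 look.py t7.png 190 150 140 120 top
```

```text
clk 7.1 tcp [0.5493 0.1305 0.1052] w 0.0149 F [-1.6  0.3 -1.3] q [0.14 0.13 1.72 0.   1.29 2.16]
 yaw now -25.4 xaxis [-0.001 -0.    -1.   ]
 shift units [ 2.69  0.02 -0.03]
 turn units [-0.06  0.01  0.01]
clk 7.1 tcp [0.5493 0.1305 0.1052] w 0.0149 F [-1.6  0.3 -1.3] q [0.14 0.13 1.72 0.   1.29 2.16]
 yaw now -25.4 xaxis [-0.001 -0.    -1.   ]
clk 7.2 tcp [0.5496 0.1308 0.1066] w 0.0148 F [ 0.1  0.4 -0.3] q [0.14 0.13 1.72 0.   1.29 2.16]
 yaw now -25.3 xaxis [-0.  0. -1.]
```

View pics/s7.png

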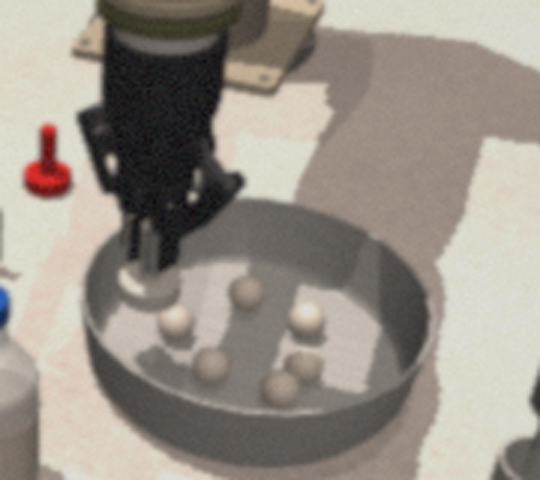

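View pics/t7.png

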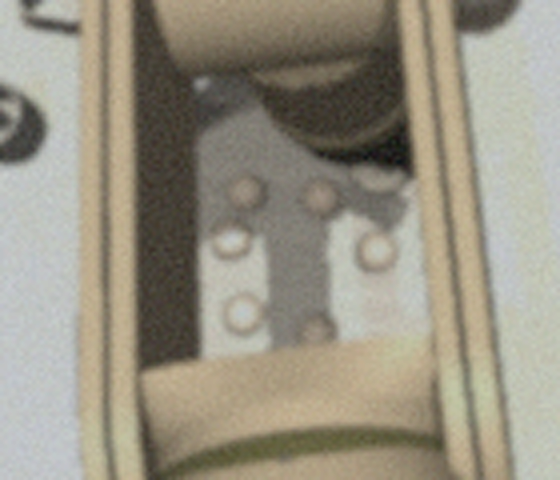

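Emit:
carry_out --deltas '[[[0.6,0,0],[0,0,0]],[[0.7,0,0],[0,0,0]],[[0.6,0,0],[0,0,0]],[[0.35,0,0],[0,0,0]],[[0.1,0,0],[0,0,0]],[[0,0,0],[0,0,0]]]'

```text
clock: 7.72
tcp_pos: [0.5534, 0.1312, 0.054]
tcp_rot: [0.6, 0.378, -0.594, 0.379]
wrist_force: [-0.1, -0.2, -0.8]
width: 0.0147
```

```bash
python3 -c "
from h import *
go((.550,.131,.038),-25)"
python3 look.py s8.png 320 100 180 160 scene
```

```text
clk 7.7 tcp [0.5534 0.1312 0.054 ] w 0.0147 F [-0.1 -0.2 -0.8] q [0.14 0.2  1.75 0.   1.18 2.15]
 yaw now -25.3 xaxis [ 0.008  0.002 -1.   ]
 shift units [ 0.64 -0.12  0.07]
 turn units [-0.05 -0.05 -0.06]
clk 7.7 tcp [0.5534 0.1312 0.054 ] w 0.0147 F [-0.1 -0.2 -0.8] q [0.14 0.2  1.75 0.   1.18 2.15]
 yaw now -25.3 xaxis [ 0.008  0.002 -1.   ]
```

View pics/s8.png

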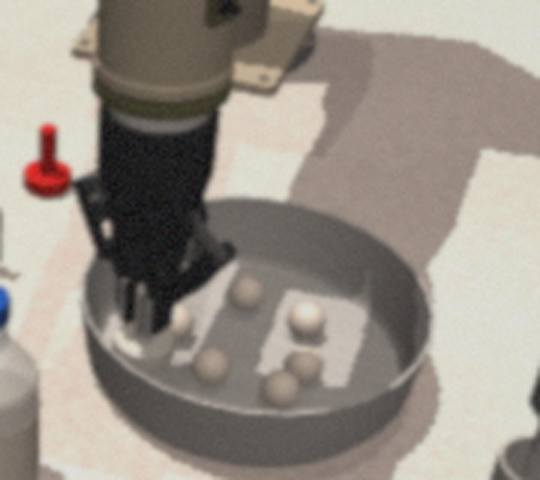

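Emit:
carry_out --deltas '[[[0.35,-0.1,0.05],[0,-0.05,-0.06]],[[0.25,-0.05,0],[0,0,0]],[[0.05,0,0],[0,0,0]],[[0,0,0],[0,0,0]]]'

```text
clock: 8.1
tcp_pos: [0.5516, 0.1321, 0.0399]
tcp_rot: [0.599, 0.378, -0.596, 0.379]
wrist_force: [-0.0, -0.9, -1.2]
width: 0.0148
```

Emit:
carry_out --deltas '[[[0,0,0],[0,0,0]],[[0,0,0],[0,0,0]],[[0,0,0],[0,0,0]],[[-0.4,0,0],[0,0,0]],[[-0.7,0,0],[0,0,0]],[[-0.9,0,0],[0,0,0]],[[-0.9,0,0],[0,0,0]],[[-0.9,0,0],[0,0,0]],[[-0.9,0,0],[0,0,0]]]' --claw 0.7

```text
clock: 8.85
tcp_pos: [0.5473, 0.1315, 0.1599]
tcp_rot: [-0.596, -0.379, 0.599, -0.378]
wrist_force: [-0.2, 0.1, -0.1]
width: 0.0257
```

```bash
python3 look.py s9.png 320 100 180 160 scene
```

```text
clk 8.8 tcp [0.5473 0.1315 0.1599] w 0.0257 F [-0.2  0.1 -0.1] q [ 0.14  0.08  1.67 -0.    1.39  2.16]
 yaw now -25.3 xaxis [-0.005 -0.001 -1.   ]
```

View pics/s9.png

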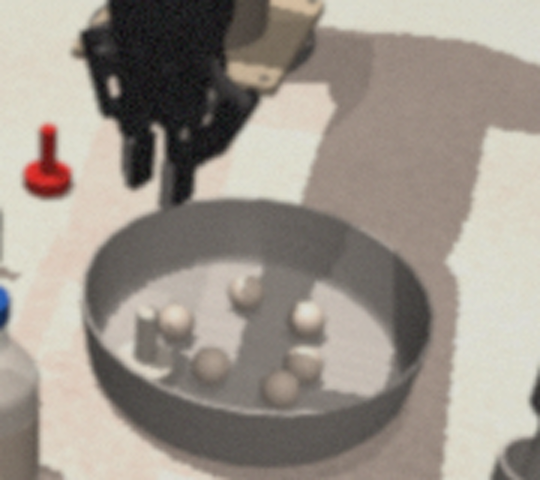

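The plug stands in the bowl at crop (150,345), upright. Next is plug2 at about (0.513, -0.225).

```bash
python3 -c "
from h import *
go((.513,-.225,.12),-5.8)"
```

```text
clk 8.9 tcp [0.5502 0.132  0.1661] w 0.0258 F [1.9 0.3 5.5] q [ 0.15  0.08  1.67 -0.    1.4   2.16]
 yaw now -25.3 xaxis [ 0.003  0.    -1.   ]
 shift units [ 1.84  4.74 13.55]
 turn units [-3.24 -0.01 -0.03]
```

Emit:
carry_out --deltas '[[[0,0,0.5],[-1,0,0]],[[0,0,1],[-1,0,0]],[[0,0,1],[-1,0,0]],[[0,0,1],[-0.2,0,0]],[[0,0,1],[0,0,0]],[[0,0,1],[0,0,0]],[[0,0,1],[0,0,0]],[[0,0,1],[0,0,0]],[[0,0,1],[0,0,0]],[[0,0,1],[0,0,0]]]' --claw 0.45

```text
clock: 9.73
tcp_pos: [0.5194, -0.1057, 0.1821]
tcp_rot: [0.527, 0.474, -0.512, 0.485]
wrist_force: [-0.5, 0.6, 0.2]
width: 0.0471
```

```bash
python3 -c "
from h import *
go((.513,-.225,.12),-5.8)"
```

```text
clk 9.7 tcp [ 0.5194 -0.1057  0.1821] w 0.0471 F [-0.5  0.6  0.2] q [-0.3  -0.06  1.77  0.01  1.4   1.35]
 yaw now -4.6 xaxis [ 0.026  0.002 -1.   ]
 shift units [2.47 0.06 4.79]
 turn units [ 0.2  -0.04 -0.25]
```

Emit:
carry_out --deltas '[[[0,0,1],[0.2,0,-0.25]],[[0,0,1],[0,0,0]],[[0.3,0,1],[0,0,0]],[[0.8,0,1],[0,0,0]],[[0.8,0,0.5],[0,0,0]],[[0,0,0],[0,0,0]]]'

```text
clock: 10.23
tcp_pos: [0.5097, -0.2295, 0.1417]
tcp_rot: [0.528, 0.47, -0.524, 0.476]
wrist_force: [-0.1, 0.5, -0.4]
width: 0.047
```

```bash
python3 -c "
from h import *
go((.513,-.225,.042),-5.8)"; python3 look.py s10.png 130 40 220 160 scene; python3 look.py t10.png 340 160 150 90 top
```

```text
clk 10.2 tcp [ 0.5097 -0.2295  0.1417] w 0.0470 F [-0.1  0.5 -0.4] q [-0.52  0.07  1.72  0.    1.34  1.16]
 yaw now -6.1 xaxis [ 0.011 -0.003 -1.   ]
 shift units [ 3.99  0.07 -0.2 ]
 turn units [-0.05  0.02 -0.1 ]
clk 10.2 tcp [ 0.5097 -0.2295  0.1417] w 0.0470 F [-0.1  0.5 -0.4] q [-0.52  0.07  1.72  0.    1.34  1.16]
 yaw now -6.1 xaxis [ 0.011 -0.003 -1.   ]
clk 10.3 tcp [ 0.5105 -0.229   0.1436] w 0.0472 F [-0.1 -0.2 -0.2] q [-0.52  0.07  1.72  0.    1.34  1.16]
 yaw now -6.1 xaxis [ 0.012 -0.003 -1.   ]
```

View pics/s10.png

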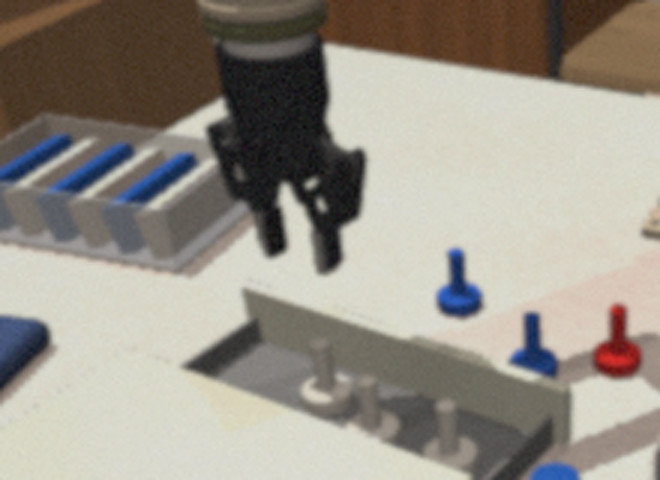

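View pics/t10.png

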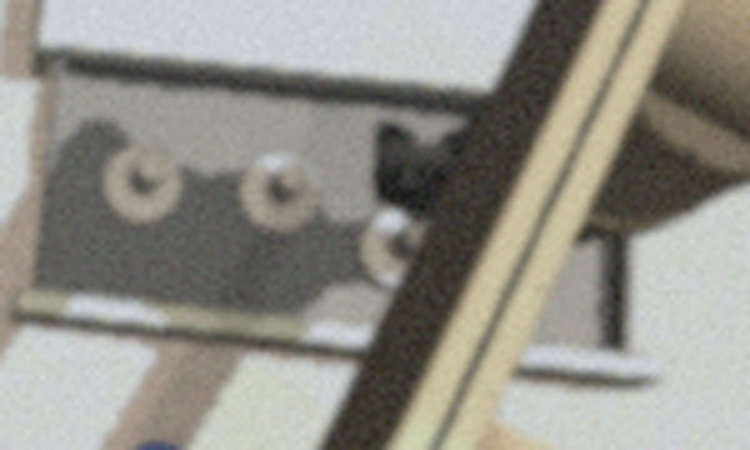

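Emit:
carry_out --deltas '[[[0.6,0,-0.2],[0,0,-0.1]],[[0.7,0,0],[0,0,0]],[[0.7,0,0],[0,0,-0.05]],[[0.6,0,0],[0,0,-0.05]],[[0.4,0,0],[0,0,0]],[[0,0,0],[0,0,0]]]'

```text
clock: 10.83
tcp_pos: [0.5182, -0.2182, 0.0725]
tcp_rot: [-0.523, -0.473, 0.525, -0.476]
wrist_force: [-0.8, 0.4, 0.2]
width: 0.0471
```

```bash
python3 -c "
from h import *
go((.513,-.225,.042),-5.8)"
```

```text
clk 10.8 tcp [ 0.5182 -0.2182  0.0725] w 0.0471 F [-0.8  0.4  0.2] q [-0.49  0.16  1.76 -0.    1.22  1.18]
 yaw now -5.7 xaxis [ 0.001 -0.005 -1.   ]
 shift units [ 1.22 -0.18  0.29]
 turn units [ 0.02  0.05 -0.01]
```

Emit:
carry_out --deltas '[[[0.3,-0.2,0.3],[0,0.05,0]],[[0.4,0,0],[0,0,0]],[[0.4,0,0],[0,0,0]],[[0.15,0,0],[0,0,0]],[[0,0,0],[0,0,0]]]'

```text
clock: 11.25
tcp_pos: [0.513, -0.2253, 0.0396]
tcp_rot: [0.525, 0.474, -0.523, 0.476]
wrist_force: [0.1, -0.1, 0.5]
width: 0.0468
```

```bash
python3 look.py s11.png 130 40 220 160 scene;python3 -c "
from h import *
go((.513,-.225,.042),-5.8)"
```

```text
clk 11.2 tcp [ 0.513  -0.2253  0.0396] w 0.0468 F [ 0.1 -0.1  0.5] q [-0.51  0.2   1.78  0.    1.16  1.16]
 yaw now -5.6 xaxis [ 0.003  0.    -1.   ]
clk 11.3 tcp [ 0.513  -0.2253  0.0398] w 0.0472 F [0.  0.7 0.8] q [-0.51  0.2   1.78  0.    1.16  1.16]
 yaw now -5.6 xaxis [ 0.003  0.    -1.   ]
 shift units [-0.09 -0.   -0.01]
 turn units [ 0.03 -0.   -0.03]
```

View pics/s11.png

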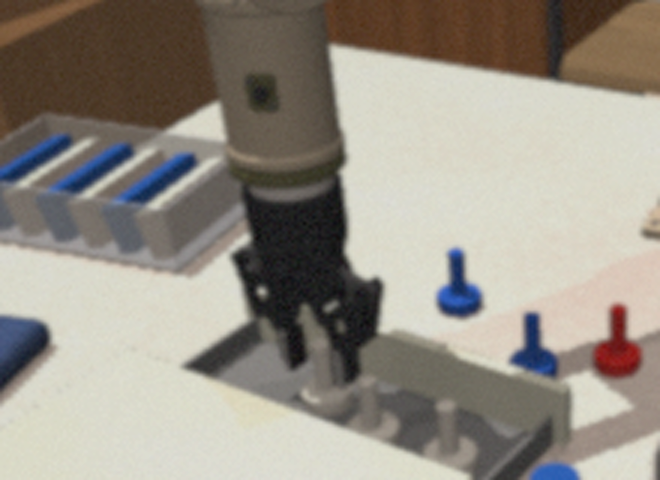

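Emit:
carry_out --deltas '[[[0,0,0],[0,0,0]],[[0,0,0],[0,0,0]],[[0,0,0],[0,0,0]],[[0,0,0],[0,0,0]],[[0,0,0],[0,0,0]],[[-0.5,0,0],[0,0,0]],[[-0.8,0,0],[0,0,0]],[[-0.8,0,0],[0,0,0]],[[-0.8,0,0],[0,0,0]],[[-0.8,0,0],[0,0,0]]]' --claw 1

```text
clock: 12.13
tcp_pos: [0.5101, -0.2239, 0.1352]
tcp_rot: [-0.524, -0.477, 0.524, -0.473]
wrist_force: [-0.2, 0.3, -0.7]
width: 0.0147
```

```bash
python3 -c "
from h import *
go((.446,.129,.15),30)"; python3 look.py s12.png 130 40 220 160 scene
```

```text
clk 12.1 tcp [ 0.5101 -0.2239  0.1352] w 0.0147 F [-0.2  0.3 -0.7] q [-0.51  0.09  1.72  0.    1.35  1.16]
 yaw now -5.6 xaxis [-0.003  0.004 -1.   ]
 shift units [ -0.53  -3.94 -13.8 ]
 turn units [-5.94 -0.04  0.02]
clk 12.1 tcp [ 0.5101 -0.2239  0.1352] w 0.0147 F [-0.2  0.3 -0.7] q [-0.51  0.09  1.72  0.    1.35  1.16]
 yaw now -5.6 xaxis [-0.003  0.004 -1.   ]
```

View pics/s12.png

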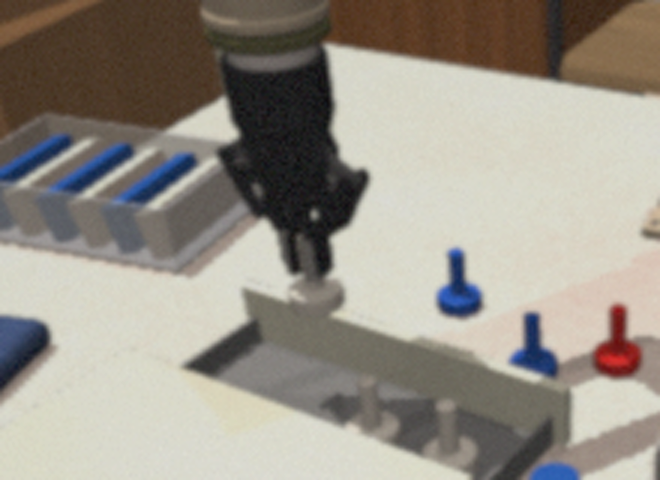

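Emit:
carry_out --deltas '[[[-0.5,0,-0.5],[0,0,0]],[[0,-0.3,-1],[0,0,0]],[[0,-0.3,-1],[0,0,0]],[[0,-0.3,-1],[0,0,0]],[[0,-0.3,-1],[0,0,0]],[[0,-0.3,-1],[0,0,0]],[[0,-0.3,-1],[0,0,0]],[[0,-0.3,-1],[0,0,0]],[[0,-0.3,-1],[0,0,0]],[[0,-0.3,-1],[0,0,0]]]'

```text
clock: 13.02
tcp_pos: [0.4727, 0.0206, 0.1668]
tcp_rot: [0.53, 0.465, -0.522, 0.481]
wrist_force: [0.8, 0.1, -0.0]
width: 0.0148
```

```bash
python3 -c "
from h import *
go((.446,.129,.15),30)"
```

```text
clk 13.0 tcp [0.4727 0.0206 0.1668] w 0.0148 F [ 0.8  0.1 -0. ] q [-0.06 -0.2   1.93 -0.01  1.39  1.62]
 yaw now -6.1 xaxis [ 0.024 -0.008 -1.   ]
 shift units [ 0.61 -1.54 -4.2 ]
 turn units [-6.01  0.13 -0.21]
```

Emit:
carry_out --deltas '[[[0,-0.4,-1],[0,0.13,-0.2]],[[0.1,-0.4,-1],[0,0,0]],[[0.1,-0.3,-1],[0,0,0]],[[0.1,-0.3,-0.8],[0,0,0]],[[0,0,0],[-1,0,0]],[[0,0,0],[-1,0,0]],[[0,0,0],[-1,0,0]],[[0,0,0],[-1,0,0]],[[0,0,0],[-1,0,0]],[[0,0,0],[-0.9,0,0]]]'

```text
clock: 13.85
tcp_pos: [0.4461, 0.1309, 0.1686]
tcp_rot: [0.354, 0.613, -0.341, 0.618]
wrist_force: [0.2, 0.3, 0.3]
width: 0.0144
```

```bash
python3 -c "
from h import *
go((.446,.129,.1),30)"
```

```text
clk 13.8 tcp [0.4461 0.1309 0.1686] w 0.0144 F [0.2 0.3 0.3] q [ 0.17 -0.22  1.95  0.01  1.4   1.19]
 yaw now 31.1 xaxis [ 0.015  0.012 -1.   ]
 shift units [ 2.74 -0.1   0.07]
 turn units [ 0.19 -0.02 -0.18]
```

Emit:
carry_out --deltas '[[[0.6,0,0],[0.2,0,-0.18]],[[0.7,0,0],[0,0,0]],[[0.7,0,0],[0,0,0]],[[0.6,0,0],[0,0,0]],[[0.2,0,0],[0,0,0]],[[0,0,0],[0,0,0]]]'

```text
clock: 14.35
tcp_pos: [0.4497, 0.1322, 0.1032]
tcp_rot: [0.354, 0.611, -0.349, 0.616]
wrist_force: [0.2, -0.2, 0.3]
width: 0.0148
```

```bash
python3 -c "
from h import *
go((.446,.129,.039),30)"; python3 look.py s13.png 320 100 180 160 scene
```

```text
clk 14.3 tcp [0.4497 0.1322 0.1032] w 0.0148 F [ 0.2 -0.2  0.3] q [ 0.18 -0.14  2.    0.    1.27  1.22]
 yaw now 30.4 xaxis [ 0.009  0.003 -1.   ]
 shift units [ 2.57 -0.22  0.03]
 turn units [ 0.06  0.02 -0.09]
clk 14.3 tcp [0.4497 0.1322 0.1032] w 0.0148 F [ 0.2 -0.2  0.3] q [ 0.18 -0.14  2.    0.    1.27  1.22]
 yaw now 30.4 xaxis [ 0.009  0.003 -1.   ]
```

View pics/s13.png

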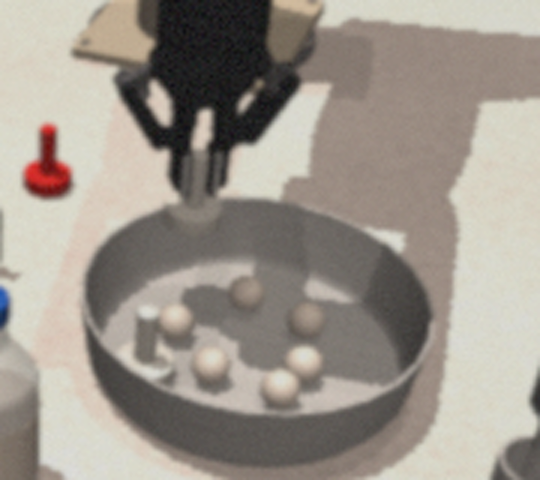

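Emit:
carry_out --deltas '[[[0.6,-0.2,0],[0,0,-0.09]],[[0.6,0,0],[0,0,0]],[[0.6,0,0],[0,0,-0.03]],[[0.5,0,0],[0,0,-0.03]],[[0.4,0,0],[0,0,0]],[[0,0,0],[0,0,0]]]'

```text
clock: 14.9
tcp_pos: [0.4491, 0.1296, 0.0372]
tcp_rot: [0.351, 0.612, -0.352, 0.615]
wrist_force: [-0.8, -1.2, -1.4]
width: 0.0145
```

```bash
python3 -c "
from h import *
go((.446,.129,.039),30)"
```

```text
clk 14.9 tcp [0.4491 0.1296 0.0372] w 0.0145 F [-0.8 -1.2 -1.4] q [ 0.17 -0.04  2.04 -0.01  1.14  1.22]
 yaw now 30.4 xaxis [ 0.004 -0.004 -1.   ]
 shift units [-0.07 -0.12 -0.04]
 turn units [ 0.06  0.05 -0.01]
```

Emit:
carry_out --deltas '[[[0,0,0],[0,0,0]],[[0,0,0],[0,0,0]],[[0,0,0],[0,0,0]],[[-0.4,0,0],[0,0,0]],[[-0.7,0,0],[0,0,0]],[[-0.9,0,0],[0,0,0]],[[-0.9,0,0],[0,0,0]],[[-0.9,0,0],[0,0,0]],[[-0.9,0,0],[0,0,0]]]' --claw 0.7

```text
clock: 15.65
tcp_pos: [0.4466, 0.1296, 0.1618]
tcp_rot: [0.35, 0.612, -0.353, 0.615]
wrist_force: [-0.5, 0.7, -0.3]
width: 0.0255
```

```bash
python3 look.py s14.png 320 100 180 160 scene;python3 -c "
from h import *
go((.54,-.162,.13),-5.8)"
```

```text
clk 15.7 tcp [0.4466 0.1296 0.1618] w 0.0255 F [-0.5  0.7 -0.3] q [ 0.18 -0.2   1.94 -0.01  1.4   1.22]
 yaw now 30.4 xaxis [ 0.001 -0.005 -1.   ]
clk 15.7 tcp [0.4496 0.1302 0.1677] w 0.0257 F [3.1 0.8 4.8] q [ 0.18 -0.2   1.93 -0.01  1.41  1.22]
 yaw now 30.4 xaxis [ 0.008 -0.004 -1.   ]
 shift units [ 1.58 -2.8  11.9 ]
 turn units [ 6.03  0.05 -0.07]
```

View pics/s14.png

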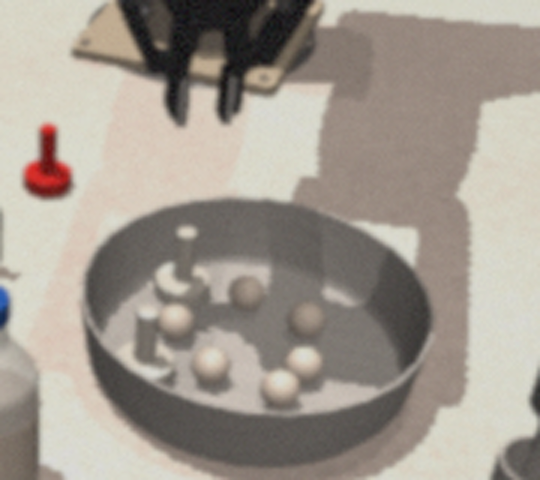

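Two plugs now stand at crop (150,345) and (183,270). Next is plug1.

Emit:
carry_out --deltas '[[[0,0,0.5],[1,0,0]],[[0,0,0.5],[1,0,0]],[[0,0,1],[1,0,0]],[[0,0,1],[1,0,0]],[[0,0,1],[1,0,0]],[[0,0.4,1],[1,0,0]],[[0,0.4,1],[0,0,0]],[[0,0.4,1],[0,0,0]],[[0,0.4,1],[0,0,0]],[[0,0.4,1],[0,0,0]]]' --claw 0.45

```text
clock: 16.53
tcp_pos: [0.5229, -0.0985, 0.1917]
tcp_rot: [0.539, 0.459, -0.519, 0.478]
wrist_force: [0.0, 0.0, -0.6]
width: 0.0465
```

```bash
python3 -c "
from h import *
go((.54,-.162,.13),-5.8)"
```

```text
clk 16.5 tcp [ 0.5229 -0.0985  0.1917] w 0.0465 F [ 0.   0.  -0.6] q [-0.29 -0.07  1.77  0.01  1.41  1.4 ]
 yaw now -7.0 xaxis [ 0.039 -0.002 -0.999]
 shift units [2.5  0.89 2.45]
 turn units [-0.19 -0.03 -0.37]
```

Emit:
carry_out --deltas '[[[0.2,0.5,0.9],[-0.2,0,-0.37]],[[0.6,0.5,0.9],[0,0,0]],[[0.7,0,0.6],[0,0,0]],[[0.6,0,0],[0,0,0]],[[0.3,0,0],[0,0,0]],[[0,0,0],[0,0,0]]]'

```text
clock: 17.03
tcp_pos: [0.547, -0.1726, 0.141]
tcp_rot: [0.528, 0.469, -0.523, 0.477]
wrist_force: [-1.2, 0.6, -0.3]
width: 0.0468
```

```bash
python3 -c "
from h import *
go((.54,-.162,.041),-5.8)";python3 look.py s15.png 130 40 220 160 scene
```

```text
clk 17.0 tcp [ 0.547  -0.1726  0.141 ] w 0.0468 F [-1.2  0.6 -0.3] q [-0.4   0.11  1.68  0.    1.34  1.28]
 yaw now -6.1 xaxis [ 0.014 -0.004 -1.   ]
 shift units [ 4.   -0.38 -0.4 ]
 turn units [-0.04  0.03 -0.13]
clk 17.0 tcp [ 0.547  -0.1726  0.141 ] w 0.0468 F [-1.2  0.6 -0.3] q [-0.4   0.11  1.68  0.    1.34  1.28]
 yaw now -6.1 xaxis [ 0.014 -0.004 -1.   ]
```

View pics/s15.png

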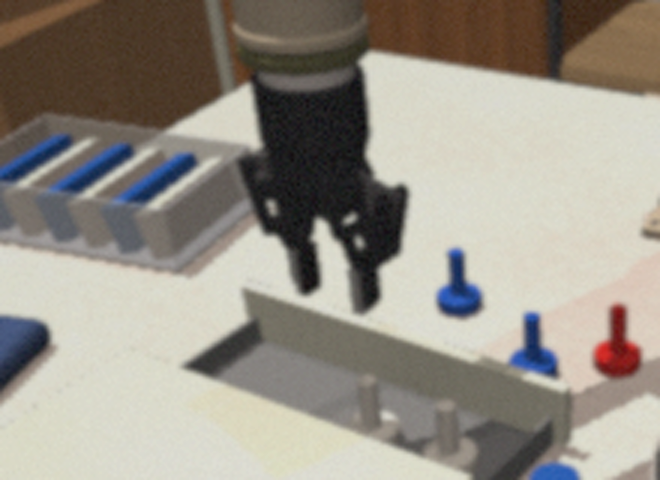

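Emit:
carry_out --deltas '[[[0.6,-0.4,-0.4],[0,0,-0.13]],[[0.7,0,0],[0,0,0]],[[0.7,0,0],[0,0,-0.05]],[[0.6,0,0],[0,0,-0.05]],[[0.3,0,0],[0,0,0]],[[0,0,0],[0,0,0]]]'

```text
clock: 17.58
tcp_pos: [0.5438, -0.1597, 0.0769]
tcp_rot: [-0.524, -0.472, 0.525, -0.476]
wrist_force: [-1.1, -0.3, -0.9]
width: 0.047
```

```bash
python3 -c "
from h import *
go((.54,-.162,.041),-5.8)"
```

```text
clk 17.6 tcp [ 0.5438 -0.1597  0.0769] w 0.0470 F [-1.1 -0.3 -0.9] q [-0.37  0.17  1.74 -0.01  1.23  1.3 ]
 yaw now -5.8 xaxis [ 0.003 -0.006 -1.   ]
 shift units [ 1.44 -0.14  0.1 ]
 turn units [ 0.    0.06 -0.03]
```

Emit:
carry_out --deltas '[[[0.4,-0.14,0.1],[0,0.05,0]],[[0.4,0,0],[0,0,0]],[[0.4,0,0],[0,0,0]],[[0.2,0,0],[0,0,0]],[[0,0,0],[0,0,0]]]'

```text
clock: 18.0
tcp_pos: [0.5417, -0.1626, 0.0416]
tcp_rot: [0.526, 0.472, -0.523, 0.476]
wrist_force: [-0.3, 0.1, -0.9]
width: 0.047
```

```bash
python3 -c "
from h import *
go((.54,-.162,.041),-5.8)";python3 look.py s16.png 130 40 220 160 scene
```

```text
clk 18.0 tcp [ 0.5417 -0.1626  0.0416] w 0.0470 F [-0.3  0.1 -0.9] q [-0.38  0.21  1.77  0.    1.16  1.29]
 yaw now -5.8 xaxis [ 0.007 -0.002 -1.   ]
 shift units [ 0.02 -0.07 -0.02]
 turn units [ 0.01  0.01 -0.07]
clk 18.0 tcp [ 0.5417 -0.1626  0.0416] w 0.0470 F [-0.3  0.1 -0.9] q [-0.38  0.21  1.77  0.    1.16  1.29]
 yaw now -5.8 xaxis [ 0.007 -0.002 -1.   ]
```

View pics/s16.png

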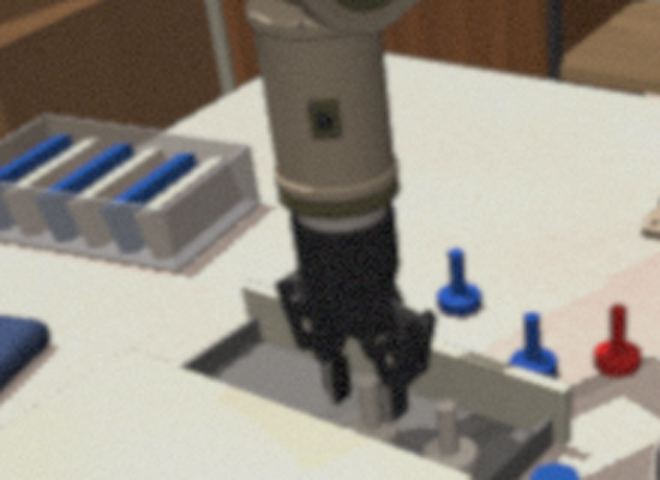

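Emit:
carry_out --deltas '[[[0,0,0],[0,0,0]],[[0,0,0],[0,0,0]],[[0,0,0],[0,0,0]],[[0,0,0],[0,0,0]],[[0,0,0],[0,0,0]],[[-0.5,0,0],[0,0,0]],[[-0.8,0,0],[0,0,0]],[[-0.8,0,0],[0,0,0]],[[-0.8,0,0],[0,0,0]],[[-0.8,0,0],[0,0,0]]]' --claw 1

```text
clock: 18.88
tcp_pos: [0.5381, -0.1612, 0.1368]
tcp_rot: [0.525, 0.475, -0.524, 0.474]
wrist_force: [1.5, 0.6, -0.4]
width: 0.0143
```

```bash
python3 -c "
from h import *
go((.579,.203,.15),0)"; python3 look.py s17.png 130 40 220 160 scene
```

```text
clk 18.9 tcp [ 0.5381 -0.1612  0.1368] w 0.0143 F [ 1.5  0.6 -0.4] q [-0.38  0.09  1.7   0.    1.35  1.29]
 yaw now -5.8 xaxis [-0.     0.001 -1.   ]
 shift units [ -0.51   0.17 -14.66]
 turn units [-0.96 -0.01  0.  ]
clk 18.9 tcp [ 0.5381 -0.1612  0.1368] w 0.0143 F [ 1.5  0.6 -0.4] q [-0.38  0.09  1.7   0.    1.35  1.29]
 yaw now -5.8 xaxis [-0.     0.001 -1.   ]
```

View pics/s17.png

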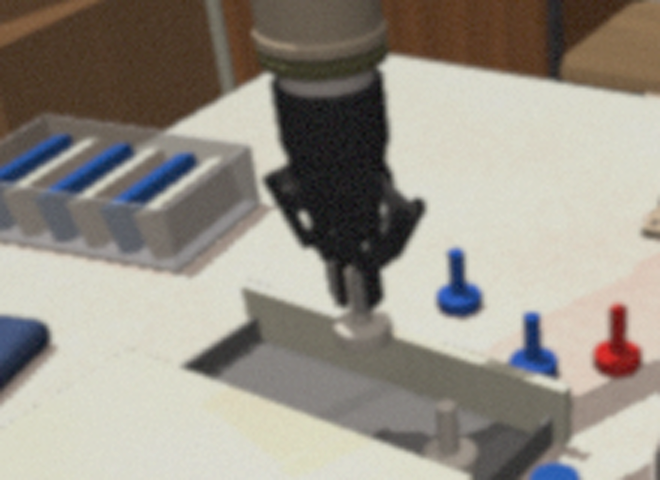

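Emit:
carry_out --deltas '[[[-0.4,0,-0.5],[0,0,0]],[[0,0,-1],[0,0,0]],[[0,0,-1],[0,0,0]],[[0,0,-1],[0,0,0]],[[0,0,-1],[0,0,0]],[[0,0,-1],[0,0,0]],[[0,0,-1],[0,0,0]],[[0,0,-1],[0,0,0]],[[0,0,-1],[0,0,0]],[[0,0,-1],[0,0,0]]]'

```text
clock: 19.77
tcp_pos: [0.5687, 0.0835, 0.167]
tcp_rot: [0.531, 0.466, -0.522, 0.479]
wrist_force: [0.5, -0.7, -0.7]
width: 0.0144
```

Emit:
carry_out --deltas '[[[0,0,-1],[0,0,0]],[[0,0,-1],[0,0,0]],[[0,0,-1],[0,0,0]],[[0,0,-1],[0,0,0]],[[0,0,-0.7],[0,0,0]],[[0,0,0],[-1,0,0]],[[0,0,0],[0,0,0]]]'

```text
clock: 20.35
tcp_pos: [0.5786, 0.2179, 0.1729]
tcp_rot: [0.504, 0.495, -0.492, 0.508]
wrist_force: [0.6, 0.4, -0.6]
width: 0.0142
```

```bash
python3 -c "
from h import *
go((.579,.203,.1),0)"
```

```text
clk 20.4 tcp [0.5786 0.2179 0.1729] w 0.0142 F [ 0.6  0.4 -0.6] q [ 0.28  0.19  1.53 -0.01  1.4   1.85]
 yaw now 0.4 xaxis [ 0.025 -0.    -1.   ]
 shift units [ 2.92 -0.06  0.59]
 turn units [ 0.06  0.01 -0.24]
```

Emit:
carry_out --deltas '[[[0.6,0,0.6],[0,0,-0.24]],[[0.7,0,0],[0,0,0]],[[0.7,0,0],[0,0,0]],[[0.6,0,0],[0,0,0]],[[0.3,0,0],[0,0,0]],[[0,0,0],[0,0,0]]]'

```text
clock: 20.85
tcp_pos: [0.5796, 0.2049, 0.1037]
tcp_rot: [0.504, 0.497, -0.501, 0.498]
wrist_force: [-0.3, -0.0, -0.1]
width: 0.0142
```

```bash
python3 -c "
from h import *
go((.579,.203,.039),0)"; python3 look.py s18.png 320 100 180 160 scene
```

```text
clk 20.9 tcp [0.5796 0.2049 0.1037] w 0.0142 F [-0.3 -0.  -0.1] q [0.26 0.26 1.58 0.   1.3  1.84]
 yaw now -0.5 xaxis [ 0.004  0.002 -1.   ]
 shift units [ 2.59 -0.04  0.08]
 turn units [-0.08 -0.02 -0.04]
clk 20.9 tcp [0.5796 0.2049 0.1037] w 0.0142 F [-0.3 -0.  -0.1] q [0.26 0.26 1.58 0.   1.3  1.84]
 yaw now -0.5 xaxis [ 0.004  0.002 -1.   ]
```

View pics/s18.png

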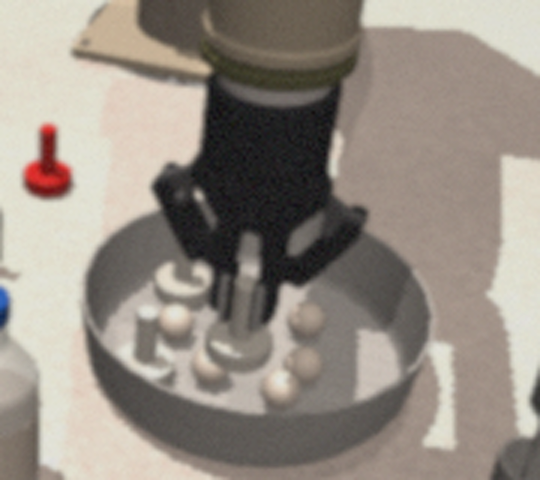

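Emit:
carry_out --deltas '[[[0.6,0,0.1],[0,0,-0.05]],[[0.6,0,0],[0,0,0]],[[0.6,0,0],[0,0,-0.03]],[[0.5,0,0],[0,0,-0.03]],[[0.4,0,0],[0,0,0]],[[0,0,0],[0,0,0]]]'

```text
clock: 21.4
tcp_pos: [0.5831, 0.2027, 0.0364]
tcp_rot: [0.504, 0.498, -0.502, 0.496]
wrist_force: [-1.5, -0.3, -0.7]
width: 0.0145
```

```bash
python3 -c "
from h import *
go((.579,.203,.039),0)"; python3 look.py s19.png 320 100 180 160 scene
```

```text
clk 21.4 tcp [0.5831 0.2027 0.0364] w 0.0145 F [-1.5 -0.3 -0.7] q [0.25 0.35 1.61 0.   1.19 1.83]
 yaw now -0.7 xaxis [-0.001  0.004 -1.   ]
 shift units [-0.1  -0.16 -0.01]
 turn units [-0.12 -0.04  0.01]
clk 21.4 tcp [0.5831 0.2027 0.0364] w 0.0145 F [-1.5 -0.3 -0.7] q [0.25 0.35 1.61 0.   1.19 1.83]
 yaw now -0.7 xaxis [-0.001  0.004 -1.   ]
```

View pics/s19.png

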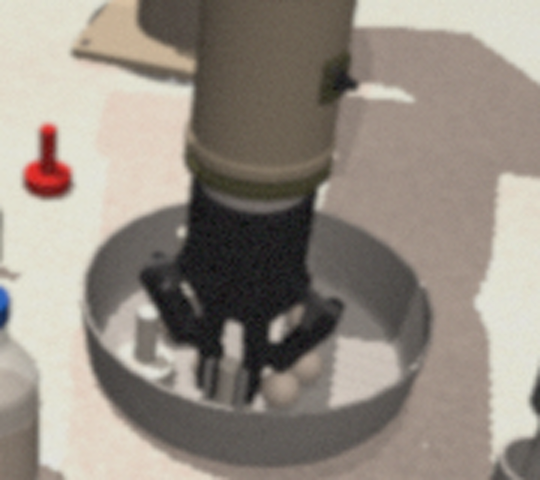

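Emit:
carry_out --deltas '[[[0,0,0],[0,0,0]],[[0,0,0],[0,0,0]],[[0,0,0],[0,0,0]],[[-0.4,0,0],[0,0,0]],[[-0.7,0,0],[0,0,0]],[[-0.9,0,0],[0,0,0]],[[-0.9,0,0],[0,0,0]],[[-0.9,0,0],[0,0,0]],[[-0.9,0,0],[0,0,0]]]' --claw 0.7

```text
clock: 22.2
tcp_pos: [0.5818, 0.2021, 0.1611]
tcp_rot: [-0.503, -0.499, 0.503, -0.495]
wrist_force: [1.0, -0.6, -1.2]
width: 0.0255
```

```bash
python3 look.py s20.png 320 100 180 160 scene;python3 -c "
from h import *
go((.545,-.088,.13),-5.8)"
```

```text
clk 22.2 tcp [0.5818 0.2021 0.1611] w 0.0255 F [ 1.  -0.6 -1.2] q [0.25 0.22 1.52 0.   1.41 1.83]
 yaw now -0.7 xaxis [-0.004  0.003 -1.   ]
clk 22.2 tcp [0.5847 0.2029 0.1677] w 0.0254 F [2.6 1.1 5.2] q [0.25 0.21 1.51 0.   1.41 1.83]
 yaw now -0.7 xaxis [ 0.004  0.005 -1.   ]
 shift units [ 1.44 -1.46 11.66]
 turn units [ 0.85 -0.05 -0.04]
```

View pics/s20.png

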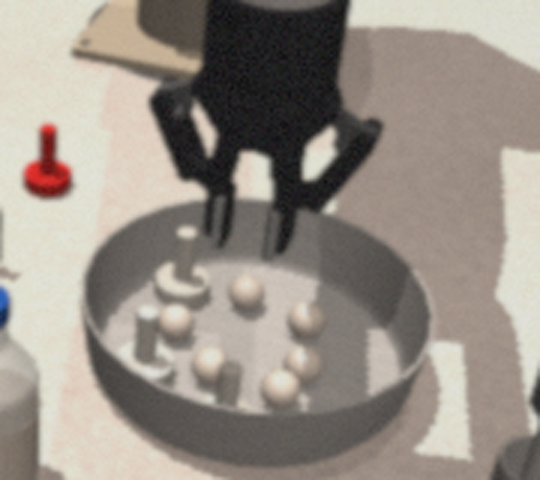

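Three plugs stand in the bowl, the third at crop (228,385). I'll go back for the last one.

Emit:
carry_out --deltas '[[[0,0,0.7],[0.85,0,0]],[[0,0,1],[0,0,0]],[[0,0,1],[0,0,0]],[[0,0,1],[0,0,0]],[[0,0,1],[0,0,0]],[[0,0,1],[0,0,0]],[[0,0,1],[0,0,0]],[[0,0,1],[0,0,0]],[[0,0,1],[0,0,0]],[[0,0,1],[0,0,0]]]' --claw 0.45

```text
clock: 23.08
tcp_pos: [0.5686, -0.0414, 0.1883]
tcp_rot: [0.535, 0.469, -0.511, 0.482]
wrist_force: [-0.3, 0.2, 0.6]
width: 0.0473
```

```bash
python3 -c "
from h import *
go((.545,-.088,.12),-5.8)"; python3 look.py s21.png 130 40 220 160 scene
```

```text
clk 23.1 tcp [ 0.5686 -0.0414  0.1883] w 0.0473 F [-0.3  0.2  0.6] q [-0.17  0.04  1.66  0.02  1.4   1.49]
 yaw now -5.5 xaxis [ 0.037  0.009 -0.999]
 shift units [ 2.68 -0.86  1.98]
 turn units [ 0.05 -0.12 -0.34]
clk 23.1 tcp [ 0.5686 -0.0414  0.1883] w 0.0473 F [-0.3  0.2  0.6] q [-0.17  0.04  1.66  0.02  1.4   1.49]
 yaw now -5.5 xaxis [ 0.037  0.009 -0.999]
```

View pics/s21.png

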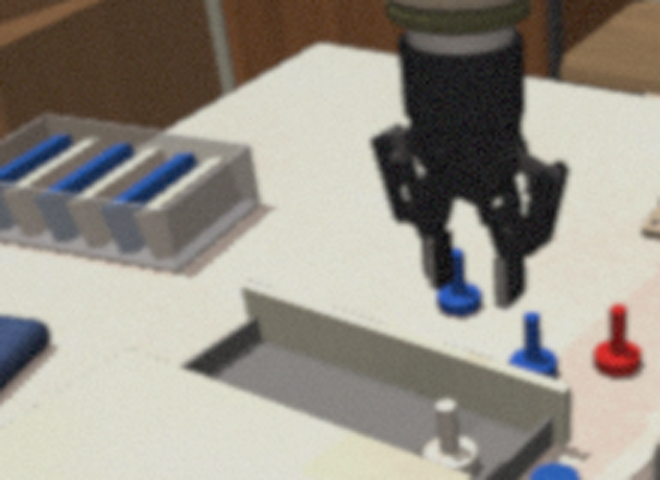

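Emit:
carry_out --deltas '[[[0.3,-0.5,0.9],[0,-0.1,-0.34]],[[0.6,-0.3,0.8],[0,0,0]],[[0.7,0,0.2],[0,0,0]],[[0.7,0,0],[0,0,0]],[[0.3,0,0],[0,0,0]],[[0,0,0],[0,0,0]]]'

```text
clock: 23.63
tcp_pos: [0.5474, -0.0975, 0.1313]
tcp_rot: [0.528, 0.469, -0.523, 0.478]
wrist_force: [-0.1, -0.0, -0.5]
width: 0.0467
```

```bash
python3 -c "
from h import *
go((.545,-.088,.041),-5.8)"
```

```text
clk 23.6 tcp [ 0.5474 -0.0975  0.1313] w 0.0467 F [-0.1 -0.  -0.5] q [-0.27  0.07  1.74 -0.    1.32  1.41]
 yaw now -5.9 xaxis [ 0.015 -0.005 -1.   ]
 shift units [ 3.61 -0.19 -0.38]
 turn units [-0.02  0.03 -0.14]
```

Emit:
carry_out --deltas '[[[0.6,-0.2,-0.4],[0,0,-0.14]],[[0.6,0,0],[0,0,0]],[[0.6,0,0],[0,0,-0.05]],[[0.4,0,0],[0,0,-0.05]],[[0.2,0,0],[0,0,0]],[[0,0,0],[0,0,0]]]'

```text
clock: 24.13
tcp_pos: [0.546, -0.083, 0.0709]
tcp_rot: [-0.522, -0.475, 0.527, -0.473]
wrist_force: [-0.2, 0.1, -0.7]
width: 0.0467
```

```bash
python3 -c "
from h import *
go((.545,-.088,.041),-5.8)"
```

```text
clk 24.1 tcp [ 0.546  -0.083   0.0709] w 0.0467 F [-0.2  0.1 -0.7] q [-0.24  0.15  1.77 -0.    1.23  1.43]
 yaw now -5.8 xaxis [-0.008 -0.003 -1.   ]
 shift units [ 1.2  -0.01  0.2 ]
 turn units [0.   0.03 0.08]
```

Emit:
carry_out --deltas '[[[0.4,0,0.2],[0,0,0.08]],[[0.4,0,0],[0,0,0]],[[0.3,0,0],[0,0,0]],[[0.1,0,0],[0,0,0]],[[0,0,0],[0,0,0]]]'

```text
clock: 24.55
tcp_pos: [0.5466, -0.0874, 0.0402]
tcp_rot: [-0.524, -0.473, 0.525, -0.475]
wrist_force: [-0.1, -0.5, -0.8]
width: 0.047
```

```bash
python3 -c "
from h import *
go((.545,-.088,.041),-5.8)";python3 look.py s22.png 130 40 220 160 scene
```

```text
clk 24.6 tcp [ 0.5466 -0.0874  0.0402] w 0.0470 F [-0.1 -0.5 -0.8] q [-0.25  0.18  1.8  -0.    1.16  1.42]
 yaw now -5.7 xaxis [ 0.001 -0.003 -1.   ]
 shift units [-0.03 -0.06  0.03]
 turn units [ 0.01  0.03 -0.01]
clk 24.6 tcp [ 0.5466 -0.0874  0.0402] w 0.0470 F [-0.1 -0.5 -0.8] q [-0.25  0.18  1.8  -0.    1.16  1.42]
 yaw now -5.7 xaxis [ 0.001 -0.003 -1.   ]
```

View pics/s22.png

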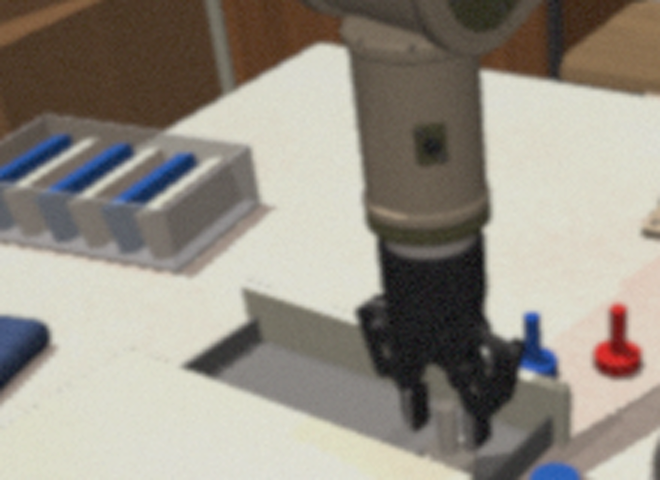

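Emit:
carry_out --deltas '[[[0,0,0],[0,0,0]],[[0,0,0],[0,0,0]],[[0,0,0],[0,0,0]],[[0,0,0],[0,0,0]],[[0,0,0],[0,0,0]],[[-0.5,0,0],[0,0,0]],[[-0.8,0,0],[0,0,0]],[[-0.8,0,0],[0,0,0]],[[-0.8,0,0],[0,0,0]],[[-0.8,0,0],[0,0,0]]]' --claw 1

```text
clock: 25.43
tcp_pos: [0.5435, -0.0861, 0.1358]
tcp_rot: [-0.522, -0.475, 0.527, -0.473]
wrist_force: [-0.0, -0.5, -0.5]
width: 0.0148
```

```bash
python3 -c "
from h import *
go((.416,.211,.15),-12)"; python3 look.py s23.png 130 40 220 160 scene
```

```text
clk 25.4 tcp [ 0.5435 -0.0861  0.1358] w 0.0148 F [-0.  -0.5 -0.5] q [-0.25  0.07  1.73 -0.    1.35  1.42]
 yaw now -5.8 xaxis [-0.006 -0.002 -1.   ]
 shift units [ -0.55  -6.27 -11.31]
 turn units [1.04 0.02 0.06]
clk 25.4 tcp [ 0.5435 -0.0861  0.1358] w 0.0148 F [-0.  -0.5 -0.5] q [-0.25  0.07  1.73 -0.    1.35  1.42]
 yaw now -5.8 xaxis [-0.006 -0.002 -1.   ]
```

View pics/s23.png

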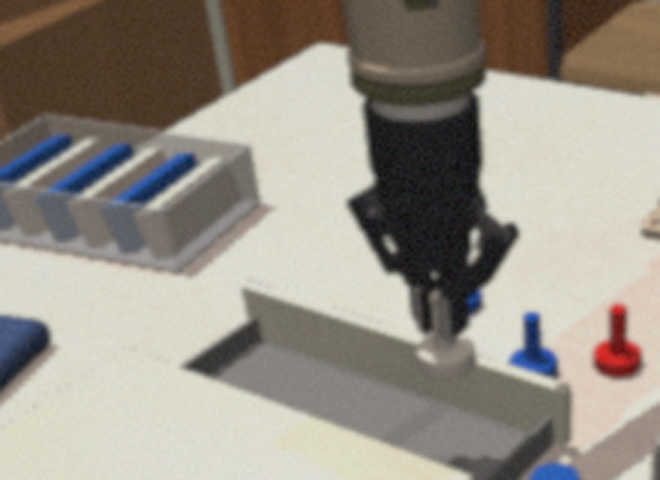

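Emit:
carry_out --deltas '[[[-0.5,-0.3,-0.5],[0,0,0]],[[0,-0.5,-1],[0,0,0]],[[0,-0.5,-1],[0,0,0]],[[0,-0.5,-1],[0,0,0]],[[0,-0.5,-1],[0,0,0]],[[0,-0.5,-1],[0,0,0]],[[0,-0.5,-1],[0,0,0]],[[0,-0.5,-1],[0,0,0]],[[0,-0.5,-1],[0,0,0]],[[0,-0.5,-1],[0,0,0]]]'

```text
clock: 26.32
tcp_pos: [0.4539, 0.1659, 0.1682]
tcp_rot: [0.531, 0.465, -0.522, 0.479]
wrist_force: [1.0, 0.6, -0.3]
width: 0.0149
```

```bash
python3 -c "
from h import *
go((.416,.211,.15),-12)"
```

```text
clk 26.3 tcp [0.4539 0.1659 0.1682] w 0.0149 F [ 1.   0.6 -0.3] q [ 0.25 -0.17  1.9  -0.01  1.39  1.94]
 yaw now -6.3 xaxis [ 0.022 -0.006 -1.   ]
 shift units [ 0.68 -1.72 -1.63]
 turn units [ 0.95  0.02 -0.22]
```

Emit:
carry_out --deltas '[[[0,-0.6,-0.5],[0,0,-0.22]],[[0.2,-0.6,-0.5],[0.9,0,0]],[[0.4,-0.4,-0.3],[0,0,0]],[[0.5,0,0],[0,0,0]],[[0.6,0,0],[0,0,0]],[[0.6,0,0],[0,0,0]],[[0,0,0],[0,0,0]]]'

```text
clock: 26.9
tcp_pos: [0.4171, 0.2114, 0.1156]
tcp_rot: [0.55, 0.446, -0.544, 0.449]
wrist_force: [-0.5, -0.4, 0.2]
width: 0.0148
```

```bash
python3 -c "
from h import *
go((.416,.211,.039),-12)"; python3 look.py s24.png 320 100 180 160 scene
```

```text
clk 26.9 tcp [0.4171 0.2114 0.1156] w 0.0148 F [-0.5 -0.4  0.2] q [ 0.36 -0.16  1.99 -0.    1.3   2.13]
 yaw now -11.4 xaxis [ 0.009  0.002 -1.   ]
 shift units [ 3.06 -0.07  0.03]
 turn units [ 0.09 -0.04 -0.08]
clk 26.9 tcp [0.4171 0.2114 0.1156] w 0.0148 F [-0.5 -0.4  0.2] q [ 0.36 -0.16  1.99 -0.    1.3   2.13]
 yaw now -11.4 xaxis [ 0.009  0.002 -1.   ]
```

View pics/s24.png

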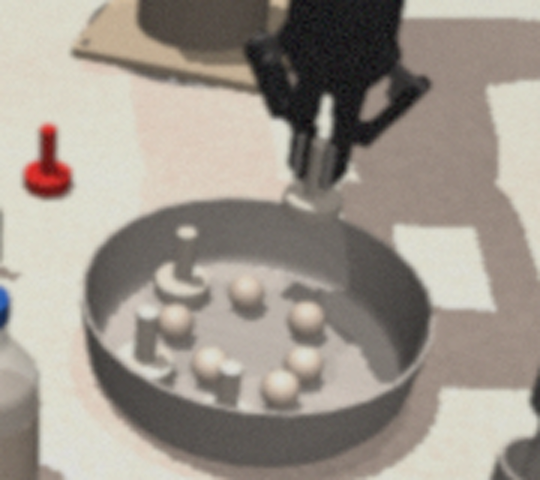

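Emit:
carry_out --deltas '[[[0.6,0,0],[0,0,-0.08]],[[0.7,0,0],[0,0,0]],[[0.7,0,0],[0,0,-0.03]],[[0.6,0,0],[0,0,-0.03]],[[0.4,0,0],[0,0,0]],[[0,0,0],[0,0,0]]]'

```text
clock: 27.45
tcp_pos: [0.4252, 0.2112, 0.0476]
tcp_rot: [0.551, 0.448, -0.544, 0.446]
wrist_force: [-0.4, 0.2, -0.5]
width: 0.0148
```

```bash
python3 -c "
from h import *
go((.416,.211,.038),-12)"; python3 look.py s25.png 320 100 180 160 scene
```

```text
clk 27.4 tcp [0.4252 0.2112 0.0476] w 0.0148 F [-0.4  0.2 -0.5] q [ 0.35 -0.04  2.02  0.01  1.16  2.12]
 yaw now -11.5 xaxis [ 0.006  0.008 -1.   ]
 shift units [ 0.38 -0.36  0.09]
 turn units [ 0.08 -0.09 -0.04]
clk 27.4 tcp [0.4252 0.2112 0.0476] w 0.0148 F [-0.4  0.2 -0.5] q [ 0.35 -0.04  2.02  0.01  1.16  2.12]
 yaw now -11.5 xaxis [ 0.006  0.008 -1.   ]
```

View pics/s25.png

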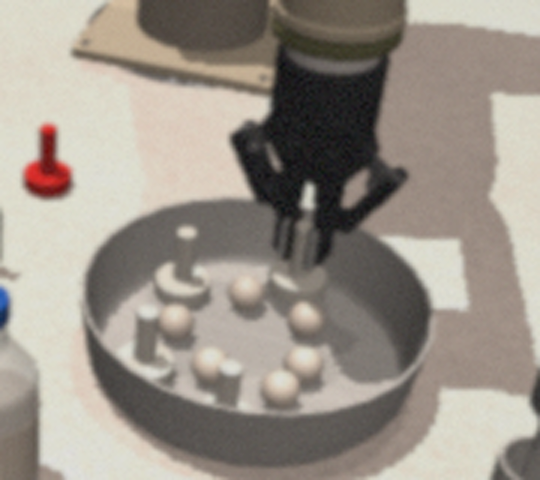

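Emit:
carry_out --deltas '[[[0,-0.4,0.1],[0,-0.09,0]],[[0.25,-0.1,0],[0,0,0]],[[0.1,0,0],[0,0,0]],[[0,0,0],[0,0,0]],[[0,0,0],[0,0,0]]]'

```text
clock: 27.92
tcp_pos: [0.4145, 0.2124, 0.0435]
tcp_rot: [0.551, 0.445, -0.545, 0.449]
wrist_force: [-0.2, -0.3, -0.8]
width: 0.0147
```

```bash
python3 -c "
from h import *
go((.416,.211,.038),-12)"
```

```text
clk 27.9 tcp [0.4145 0.2124 0.0435] w 0.0147 F [-0.2 -0.3 -0.8] q [ 0.37 -0.06  2.05 -0.    1.15  2.14]
 yaw now -11.5 xaxis [ 0.011  0.001 -1.   ]
 shift units [0.22 0.07 0.04]
 turn units [ 0.08 -0.03 -0.1 ]
```

Emit:
carry_out --deltas '[[[0.2,0.05,0],[0,0,-0.1]],[[0.05,0,0],[0,0,0]],[[0,0,0],[0,0,0]]]'

```text
clock: 28.17
tcp_pos: [0.4167, 0.2126, 0.0377]
tcp_rot: [0.549, 0.448, -0.546, 0.447]
wrist_force: [-0.6, -0.7, -0.3]
width: 0.0146
```

Emit:
carry_out --deltas '[[[0,0,0],[0,0,0]],[[0,0,0],[0,0,0]],[[0,0,0],[0,0,0]],[[-0.4,0,0],[0,0,0]],[[-0.7,0,0],[0,0,0]],[[-0.9,0,0],[0,0,0]],[[-0.9,0,0],[0,0,0]],[[-0.9,0,0],[0,0,0]],[[-0.9,0,0],[0,0,0]],[[-0.8,0,0],[0,0,0]]]' --claw 0.7

```text
clock: 29.0
tcp_pos: [0.4126, 0.2103, 0.1793]
tcp_rot: [-0.545, -0.449, 0.55, -0.445]
wrist_force: [-0.1, 0.4, -0.8]
width: 0.0258
```

```bash
python3 look.py s26.png 320 100 220 190 scene; python3 look.py s27.png 130 40 220 160 scene
```

```text
clk 29.0 tcp [0.4126 0.2103 0.1793] w 0.0258 F [-0.1  0.4 -0.8] q [ 0.36 -0.21  1.92  0.    1.44  2.13]
 yaw now -11.5 xaxis [-0.008 -0.    -1.   ]
clk 29.1 tcp [0.4148 0.2112 0.1841] w 0.0256 F [1.6 0.6 3.7] q [ 0.36 -0.21  1.91  0.    1.45  2.13]
 yaw now -11.5 xaxis [-0.002  0.002 -1.   ]
```

View pics/s26.png

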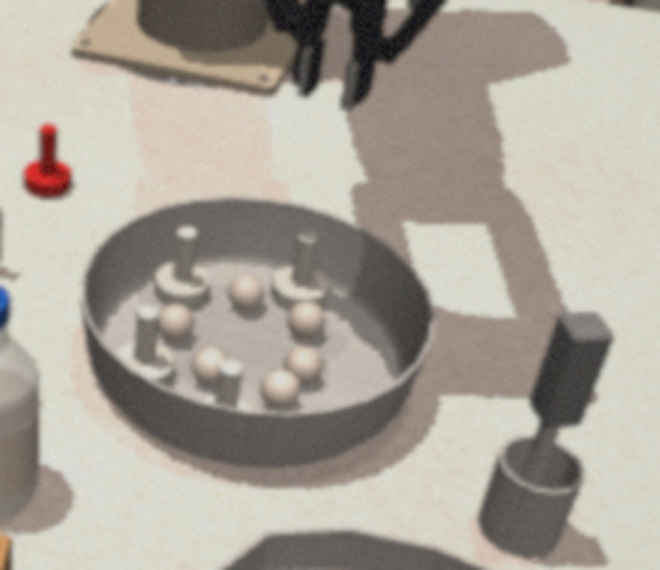

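View pics/s27.png

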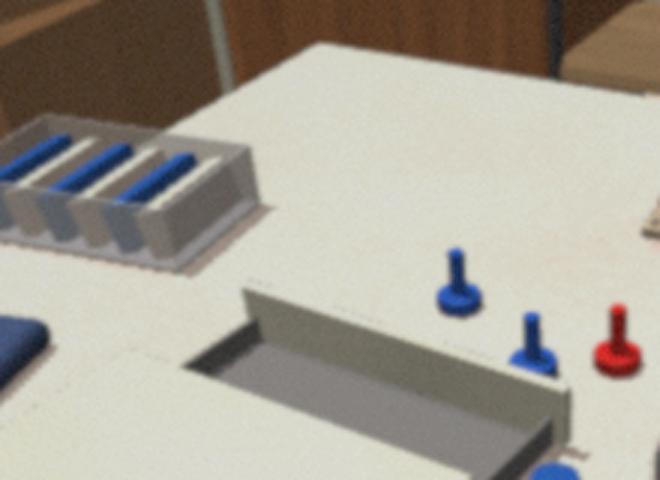

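```bash
python3 -c "
from h import *
d=shot('top');s=shot('scene')
for z in (.005,.06,.1,.17): print(z,proj(s,(.588,.399,z)),proj(d,(.588,.399,z)))
# handle mask
import cv2
f=cv2.cvtColor(s['frame'],cv2.COLOR_RGB2GRAY)[195:250,490:530];
m=(cv2.GaussianBlur(f,(3,3),0)<62).astype(np.uint8)
for y in range(0,55,3): 
  x=np.where(m[y])[0]; print(195+y, (490+x.min(),490+x.max()) if len(x) else None, f[y,x].mean().round() if len(x) else '')
"
```

```text
0.005 (np.float64(491.4219824582079), np.float64(275.1934838752274)) (np.float64(192.56434399544872), np.float64(181.0930748363357))
0.06 (np.float64(498.7522692459139), np.float64(255.12639713073733)) (np.float64(185.5028381012331), np.float64(176.30499396251724))
0.1 (np.float64(504.5099803531285), np.float64(239.36432784417556)) (np.float64(179.87343062702854), np.float64(172.4879528579777))
0.17 (np.float64(515.5780523577598), np.float64(209.06483650862535)) (np.float64(168.84162420937483), np.float64(165.00779464479785))
195 None 
198 None 
201 None 
204 None 
207 None 
210 (np.int64(505), np.int64(508)) 47.0
213 (np.int64(504), np.int64(510)) 45.0
216 (np.int64(503), np.int64(520)) 48.0
219 (np.int64(502), np.int64(519)) 48.0
222 (np.int64(501), np.int64(518)) 48.0
225 (np.int64(500), np.int64(517)) 48.0
228 (np.int64(499), np.int64(516)) 47.0
231 (np.int64(498), np.int64(515)) 48.0
234 (np.int64(498), np.int64(514)) 47.0
237 (np.int64(500), np.int64(513)) 49.0
240 (np.int64(501), np.int64(508)) 52.0
243 None 
246 None 
249 None
```

All four plugs are upright in the bowl and the drawer is empty. The rod stands upright at about (0.586, 0.3975) with its handle turned about 30°. I'll approach from above.

Emit:
carry_out --deltas '[[[-0.8,0,0],[0,0,0]],[[-0.8,0,0],[-1,0,0]],[[0,0,0],[-1,0,0]],[[0,0,0],[-1,0,0]],[[0,0,0],[-1,0,0]],[[0,0,0],[-1,0,0]],[[0,0,0],[-1,0,0]],[[0,0,0],[-0.9,0,0]],[[0,0,0],[0,0,0]]]' --claw 0.3 --newtons 90

```text
clock: 29.95
tcp_pos: [0.406, 0.2078, 0.2084]
tcp_rot: [0.337, 0.625, -0.351, 0.611]
wrist_force: [-0.3, -0.6, -0.8]
width: 0.0598
```

```bash
python3 -c "
from h import *
go((.586,.3975,.215),30)"
```

```text
clk 29.9 tcp [0.406  0.2078 0.2084] w 0.0598 F [-0.3 -0.6 -0.8] q [ 0.36 -0.23  1.88  0.    1.52  1.37]
 yaw now 31.8 xaxis [-0.027 -0.007 -1.   ]
 shift units [-0.52 10.11 -2.66]
 turn units [ 0.3  -0.07  0.26]
```

Emit:
carry_out --deltas '[[[-0.3,0.5,0],[0.3,-0.07,0.26]],[[-0.1,1,-0.25],[0,0,0]],[[-0.1,1,-0.25],[0,0,0]],[[0,1,-0.25],[0,0,0]],[[0,1,-0.25],[0,0,0]],[[0,1,-0.25],[0,0,0]],[[0,1,-0.25],[0,0,0]],[[0,0.8,-0.2],[0,0,0]],[[0,0.4,-0.1],[0,0,0]],[[0,0,0],[0,0,0]]]'

```text
clock: 30.78
tcp_pos: [0.5518, 0.3443, 0.2056]
tcp_rot: [0.36, 0.609, -0.371, 0.602]
wrist_force: [-0.3, -0.0, 0.1]
width: 0.0598
```

```bash
python3 -c "
from h import *
go((.586,.3975,.215),30)"
```

```text
clk 30.8 tcp [0.5518 0.3443 0.2056] w 0.0598 F [-0.3 -0.   0.1] q [0.48 0.3  1.35 0.   1.52 1.56]
 yaw now 27.8 xaxis [-0.017 -0.008 -1.   ]
 shift units [-0.42  2.19 -1.24]
 turn units [-0.36 -0.01  0.18]
```

Emit:
carry_out --deltas '[[[-0.4,0.6,-0.4],[-0.36,0,0.18]],[[0,0.7,-0.4],[0,0,0]],[[0,0.6,-0.4],[0,0,0]],[[0,0.3,0],[0,0,0]],[[0,0,0],[0,0,0]],[[0,0,0],[0,0,0]]]'

```text
clock: 31.28
tcp_pos: [0.5821, 0.396, 0.2076]
tcp_rot: [0.354, 0.612, -0.362, 0.607]
wrist_force: [-0.3, 1.1, -0.4]
width: 0.0599
```

```bash
python3 -c "
from h import *
go((.586,.3975,.18),30)";python3 look.py s30.png 430 120 120 180 scene;python3 look.py t30.png 140 120 100 90 top
```

```text
clk 31.3 tcp [0.5821 0.396  0.2076] w 0.0599 F [-0.3  1.1 -0.4] q [0.52 0.44 1.17 0.   1.55 1.59]
 yaw now 29.2 xaxis [-0.012 -0.006 -1.   ]
 shift units [1.1  0.18 0.03]
 turn units [-0.14 -0.01  0.13]
clk 31.3 tcp [0.5821 0.396  0.2076] w 0.0599 F [-0.3  1.1 -0.4] q [0.52 0.44 1.17 0.   1.55 1.59]
 yaw now 29.2 xaxis [-0.012 -0.006 -1.   ]
clk 31.3 tcp [0.5819 0.3957 0.2073] w 0.0596 F [ 0.9  0.3 -0.1] q [0.52 0.44 1.17 0.   1.55 1.59]
 yaw now 29.2 xaxis [-0.013 -0.006 -1.   ]
```

View pics/s30.png

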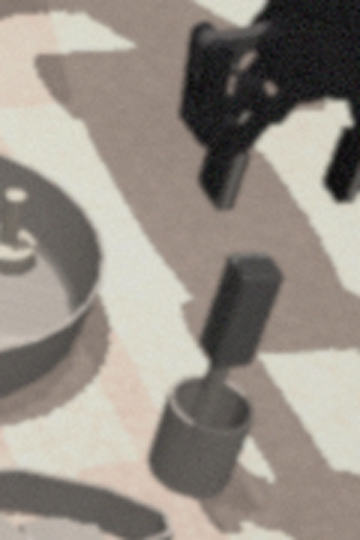

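View pics/t30.png

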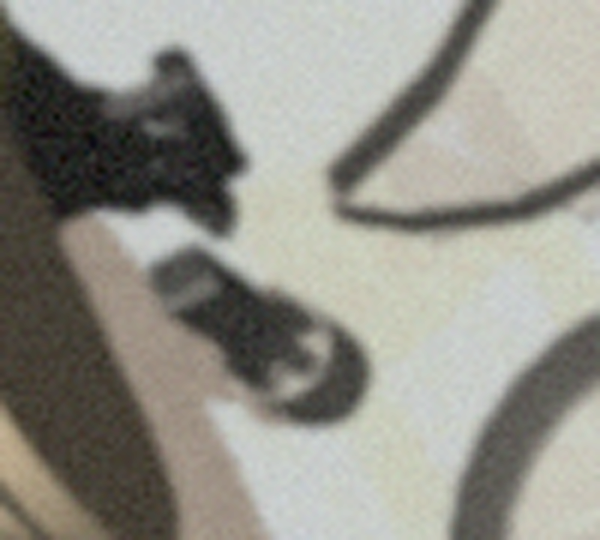

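Emit:
carry_out --deltas '[[[0.3,0.2,0],[-0.1,0,0.13]],[[0.5,0,0],[0,0,0]],[[0.4,0,0],[0,0,0]],[[0,0,0],[0,0,0]]]'

```text
clock: 31.72
tcp_pos: [0.5852, 0.3959, 0.1767]
tcp_rot: [0.356, 0.611, -0.356, 0.611]
wrist_force: [-0.6, -0.2, -0.9]
width: 0.06
```

```bash
python3 -c "
from h import *
go((.586,.3975,.128),30)";python3 look.py s31.png 430 120 120 180 scene;python3 look.py t31.png 140 120 100 90 top
```

```text
clk 31.7 tcp [0.5852 0.3959 0.1767] w 0.0600 F [-0.6 -0.2 -0.9] q [0.52 0.44 1.21 0.   1.48 1.58]
 yaw now 29.6 xaxis [-0.  0. -1.]
 shift units [ 1.95  0.06 -0.04]
 turn units [-0.07 -0.   -0.  ]
clk 31.7 tcp [0.5852 0.3959 0.1767] w 0.0600 F [-0.6 -0.2 -0.9] q [0.52 0.44 1.21 0.   1.48 1.58]
 yaw now 29.6 xaxis [-0.  0. -1.]
clk 31.8 tcp [0.5853 0.3959 0.1775] w 0.0596 F [-0.1  1.  -0.1] q [0.52 0.44 1.21 0.   1.48 1.58]
 yaw now 29.6 xaxis [ 0.     0.001 -1.   ]
```

View pics/s31.png

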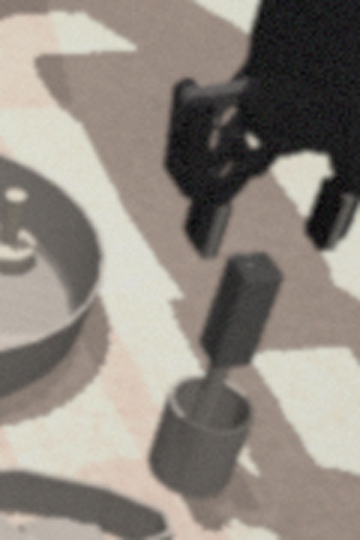

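View pics/t31.png

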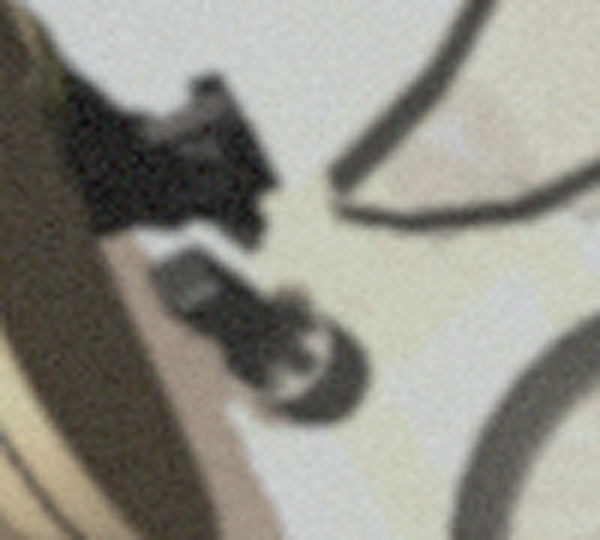

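Emit:
carry_out --deltas '[[[0.4,0.05,0],[0,0,0]],[[0.5,0,0],[0,0,0]],[[0.5,0,0],[0,0,0]],[[0.3,0,0],[0,0,0]],[[0.1,0,0],[0,0,0]],[[0,0,0],[0,0,0]]]'

```text
clock: 32.32
tcp_pos: [0.5873, 0.397, 0.1295]
tcp_rot: [0.357, 0.611, -0.355, 0.611]
wrist_force: [0.2, -0.8, 0.0]
width: 0.0598
```

```bash
python3 -c "
from h import *
go((.586,.3975,.128),30)";python3 look.py s32.png 430 120 120 180 scene;python3 look.py t32.png 140 120 100 90 top
```

```text
clk 32.3 tcp [0.5873 0.397  0.1295] w 0.0598 F [ 0.2 -0.8  0. ] q [0.52 0.48 1.26 0.   1.4  1.58]
 yaw now 29.6 xaxis [ 0.002  0.002 -1.   ]
 shift units [ 0.06 -0.03 -0.04]
 turn units [-0.07 -0.   -0.03]
clk 32.3 tcp [0.5873 0.397  0.1295] w 0.0598 F [ 0.2 -0.8  0. ] q [0.52 0.48 1.26 0.   1.4  1.58]
 yaw now 29.6 xaxis [ 0.002  0.002 -1.   ]
clk 32.4 tcp [0.5872 0.397  0.1297] w 0.0597 F [ 0.1  0.3 -0.1] q [0.52 0.48 1.26 0.   1.4  1.58]
 yaw now 29.6 xaxis [ 0.002  0.002 -1.   ]
```

View pics/s32.png

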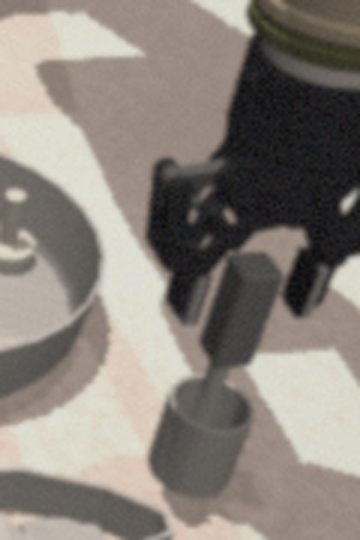

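View pics/t32.png

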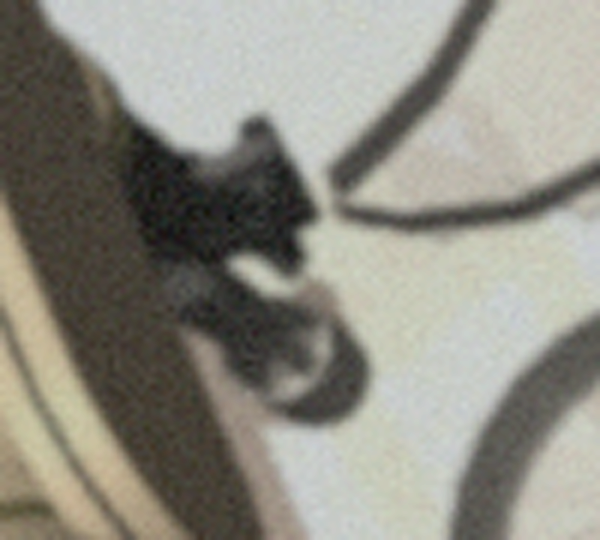

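Emit:
carry_out --deltas '[[[0,0,0],[0,0,0]],[[0,0,0],[0,0,0]],[[0,0,0],[0,0,0]],[[0,0,0],[0,0,0]],[[0,0,0],[0,0,0]],[[0,0,0],[0,0,0]]]' --claw 1 --newtons 90

```text
clock: 32.92
tcp_pos: [0.5889, 0.3981, 0.1336]
tcp_rot: [0.358, 0.61, -0.353, 0.612]
wrist_force: [0.1, -0.1, -1.7]
width: 0.023
```

```bash
python3 look.py s33.png 430 120 120 180 scene
```

```text
clk 32.9 tcp [0.5889 0.3981 0.1336] w 0.0230 F [ 0.1 -0.1 -1.7] q [0.52 0.48 1.25 0.   1.41 1.58]
 yaw now 29.6 xaxis [ 0.007  0.004 -1.   ]
```

View pics/s33.png

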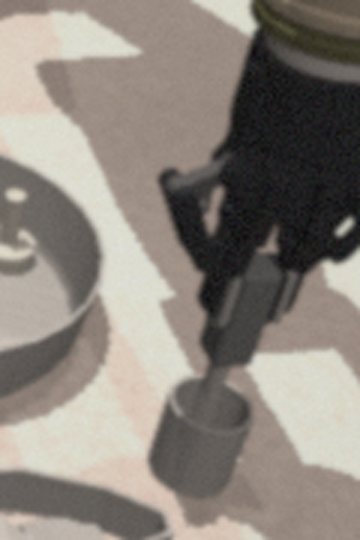

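Emit:
carry_out --deltas '[[[-0.4,0,0],[0,0,0]],[[-0.6,0,0],[0,0,0]],[[-0.7,0,0],[0,0,0]],[[-0.7,0,0],[0,0,0]],[[-0.7,0,0],[0,0,0]],[[-0.5,0,0],[0,0,0]],[[0,0,0],[0,0,0]],[[0,0,0],[0,0,0]]]'

```text
clock: 33.63
tcp_pos: [0.5881, 0.3975, 0.2343]
tcp_rot: [0.359, 0.61, -0.353, 0.613]
wrist_force: [-0.1, -0.4, -1.9]
width: 0.023
```

```bash
python3 look.py s34.png 430 120 120 180 scene; python3 -c "
from h import *
go((.547,.1945,.24),30)"
```

```text
clk 33.6 tcp [0.5881 0.3975 0.2343] w 0.0230 F [-0.1 -0.4 -1.9] q [0.52 0.42 1.14 0.   1.57 1.58]
 yaw now 29.6 xaxis [ 0.008  0.005 -1.   ]
clk 33.7 tcp [0.5883 0.3976 0.2346] w 0.0230 F [-0.   0.7 -0.5] q [0.52 0.42 1.14 0.   1.57 1.58]
 yaw now 29.6 xaxis [ 0.009  0.005 -1.   ]
 shift units [-0.27 -5.44  6.25]
 turn units [-0.07 -0.   -0.1 ]
```

View pics/s34.png

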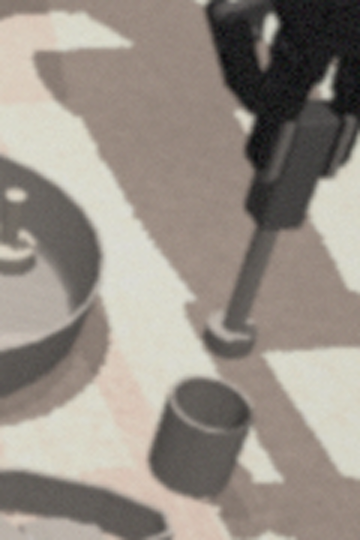

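```bash
python3 -c "
from h import *
s=shot('scene');d=shot('top','t34.png')
p=r.state()['tcp_pos']
for dz in (.126,.129): 
  f=p-[0,0,dz-.016]; u,v=proj(s,f); print('foot top ctr crop',(u-430)*3,(v-120)*3, 'top',proj(d,f))
print(onz(s,430+231/3,120+330/3,p[2]-.1126))
"; python3 look.py t35.png 140 120 100 90 top
```

```text
foot top ctr crop 230.29121055729559 328.94935486670465 top (np.float64(177.27832768469676), np.float64(170.43156930077842))
foot top ctr crop 228.91453372830915 332.7453652323676 top (np.float64(177.7344418824585), np.float64(170.74175829652046))
[0.58503741 0.39791463 0.11963544]
clk 33.8 tcp [0.5875 0.3971 0.2322] w 0.0227 F [-0.3  0.4 -2.6] q [0.52 0.42 1.14 0.   1.57 1.58]
 yaw now 29.6 xaxis [ 0.006  0.004 -1.   ]
```

View pics/t35.png

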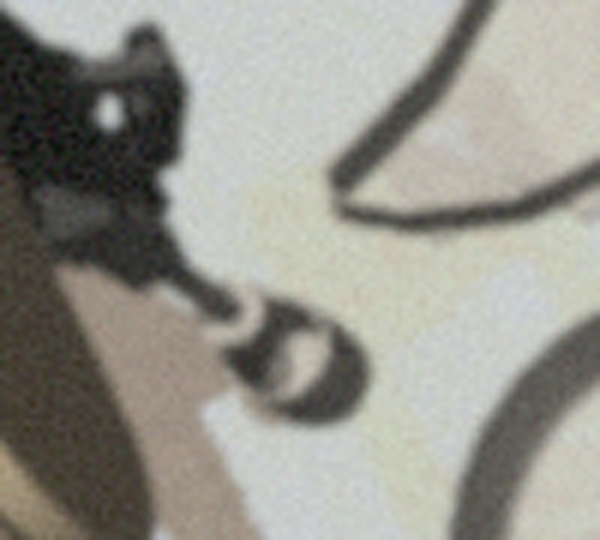

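```bash
python3 -c "
from h import *
go((.497,.1945,.235),30)"
```

```text
clk 33.8 tcp [0.5872 0.3969 0.2315] w 0.0230 F [ 0.2 -0.  -1.6] q [0.52 0.42 1.14 0.   1.57 1.58]
 yaw now 29.6 xaxis [ 0.004  0.003 -1.   ]
 shift units [-0.18 -7.13  5.26]
 turn units [-0.07 -0.   -0.05]
```

Emit:
carry_out --deltas '[[[0,-0.5,0.4],[0,0,-0.1]],[[0,-0.8,0.6],[0,0,0]],[[0,-0.8,0.6],[0,0,0]],[[0,-0.8,0.6],[0,0,0]],[[0,-0.8,0.6],[0,0,0]],[[0,-0.8,0.6],[0,0,0]],[[0,-0.7,0.5],[0,0,0]],[[0,-0.5,0.4],[0,0,0]],[[0,0,0],[0,0,0]]]'

```text
clock: 34.58
tcp_pos: [0.506, 0.2247, 0.2165]
tcp_rot: [0.346, 0.618, -0.363, 0.605]
wrist_force: [-1.3, 0.7, -1.4]
width: 0.023
```

```bash
python3 -c "
from h import *
go((.497,.1945,.235),30)"
```

```text
clk 34.6 tcp [0.506  0.2247 0.2165] w 0.0230 F [-1.3  0.7 -1.4] q [ 0.33  0.04  1.61 -0.    1.52  1.38]
 yaw now 29.7 xaxis [-0.027 -0.012 -1.   ]
 shift units [-0.72 -0.93  0.87]
 turn units [-0.04 -0.03  0.28]
```

Emit:
carry_out --deltas '[[[-0.3,-0.5,0.5],[0,0,0.28]],[[0,-0.4,0.4],[0,0,0]],[[0,0,0],[0,0,0]],[[0,0,0],[0,0,0]]]'

```text
clock: 34.92
tcp_pos: [0.4951, 0.1927, 0.219]
tcp_rot: [0.354, 0.614, -0.356, 0.608]
wrist_force: [0.1, 0.1, -0.7]
width: 0.0226
```

```bash
python3 -c "
from h import *
go((.497,.1945,.17),30)"; python3 look.py s36.png 320 80 220 190 scene
```

```text
clk 34.9 tcp [0.4951 0.1927 0.219 ] w 0.0226 F [ 0.1  0.1 -0.7] q [ 0.27 -0.04  1.69  0.    1.5   1.32]
 yaw now 29.7 xaxis [-0.009  0.002 -1.   ]
 shift units [ 1.96  0.12 -0.02]
 turn units [-0.06 -0.05  0.06]
clk 34.9 tcp [0.4951 0.1927 0.219 ] w 0.0226 F [ 0.1  0.1 -0.7] q [ 0.27 -0.04  1.69  0.    1.5   1.32]
 yaw now 29.7 xaxis [-0.009  0.002 -1.   ]
```

View pics/s36.png

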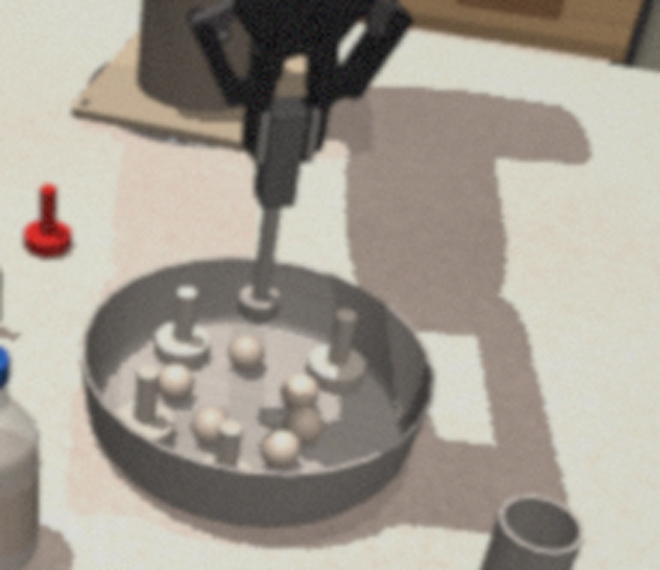

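```bash
python3 -c "
from h import *
s=shot('scene')
c=np.array([.497,.1945])
f=lambda u,v,z:(onz(s,320+u/3,80+v/3,z)[:2]-c).round(3)
for n,u,v in [('b',247,352),('b',176,382),('b',210,425),('b',280,449),('b',302,424),('b',300,391)]: print(n,f(u,v,.018))
for n,u,v in [('p',182,345),('p',335,363),('p',152,428)]: print(n,f(u,v,.020))
for n,u,v in [('stem',187,293),('stem',345,317),('stem',147,370),('stem',230,428)]: print(n,f(u,v,.062))
u,v=proj(s,(.497,.1945,.01));print((u-320)*3,(v-80)*3)
# bowl rim check in scene: leftmost/rightmost
for u,v in [(83,365),(433,380),(235,257),(270,520)]: print('rim',f(u,v,.062))
"
```

```text
b [-0.056 -0.015]
b [ 0.001 -0.053]
b [ 0.037 -0.015]
b [0.041 0.037]
b [0.009 0.045]
b [-0.027  0.034]
p [-0.041 -0.063]
p [-0.068  0.05 ]
p [ 0.059 -0.052]
stem [-0.052 -0.066]
stem [-0.07   0.051]
stem [ 0.049 -0.062]
stem [0.084 0.009]
243.9224800002586 408.21554937764597
rim [ 0.062 -0.105]
rim [-0.022  0.123]
rim [-0.114 -0.046]
rim [0.155 0.056]
```

The scripted knock has shifted the near-left plug to relative (-0.069, 0.050), still in the bowl. The centre is clear, so I'll lower the rod there and then sweep out to the far side.

Emit:
carry_out --deltas '[[[0.5,0.1,0],[0,0,0.06]],[[0.6,0,0],[0,0,0]],[[0.6,0,0],[0,0,0]],[[0.4,0,0],[0,0,0]],[[0,0,0],[0,0,0]],[[0,0,0],[0,0,0]]]'

```text
clock: 35.52
tcp_pos: [0.4984, 0.1995, 0.1639]
tcp_rot: [0.355, 0.614, -0.353, 0.61]
wrist_force: [-0.3, -0.2, -0.8]
width: 0.0229
```

```bash
python3 -c "
from h import *
go((.497,.1945,.136),30)"; python3 look.py s37.png 320 80 220 190 scene
```

```text
clk 35.5 tcp [0.4984 0.1995 0.1639] w 0.0229 F [-0.3 -0.2 -0.8] q [0.28 0.   1.75 0.01 1.39 1.33]
 yaw now 29.9 xaxis [-0.004  0.006 -1.   ]
 shift units [ 1.11 -0.15  0.15]
 turn units [-0.01 -0.07  0.  ]
clk 35.5 tcp [0.4984 0.1995 0.1639] w 0.0229 F [-0.3 -0.2 -0.8] q [0.28 0.   1.75 0.01 1.39 1.33]
 yaw now 29.9 xaxis [-0.004  0.006 -1.   ]
```

View pics/s37.png

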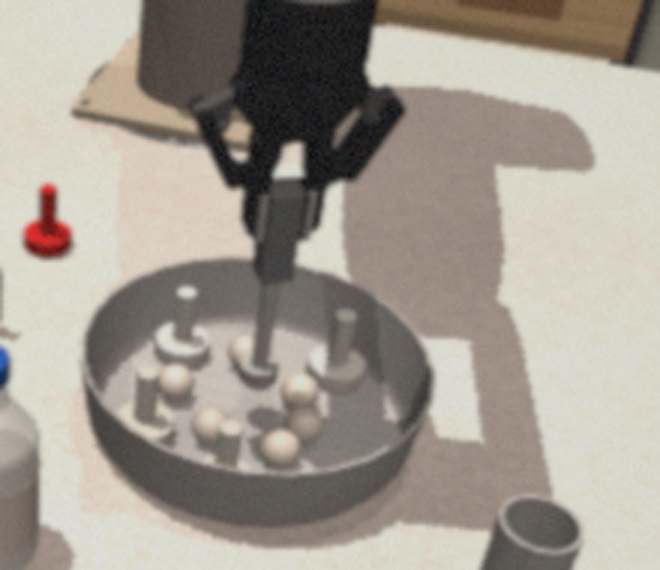

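Emit:
carry_out --deltas '[[[0.3,-0.15,0.15],[0,-0.05,0]],[[0.4,0,0],[0,0,0]],[[0.3,0,0],[0,0,0]],[[0.1,0,0],[0,0,0]],[[0,0,0],[0,0,0]],[[0,0,0],[0,0,0]]]'

```text
clock: 36.07
tcp_pos: [0.4981, 0.1944, 0.1359]
tcp_rot: [0.355, 0.612, -0.353, 0.613]
wrist_force: [-0.5, -0.1, -2.7]
width: 0.0233
```

```bash
python3 -c "
from h import *
go((.547,.1945,.136),30)"; python3 look.py s38.png 320 80 220 190 scene
```

```text
clk 36.1 tcp [0.4981 0.1944 0.1359] w 0.0233 F [-0.5 -0.1 -2.7] q [0.28 0.02 1.78 0.   1.34 1.32]
 yaw now 29.9 xaxis [ 0.002  0.002 -1.   ]
 shift units [-0.    1.7   0.97]
 turn units [-0.01 -0.   -0.03]
clk 36.1 tcp [0.4981 0.1944 0.1359] w 0.0233 F [-0.5 -0.1 -2.7] q [0.28 0.02 1.78 0.   1.34 1.32]
 yaw now 29.9 xaxis [ 0.002  0.002 -1.   ]
```

View pics/s38.png

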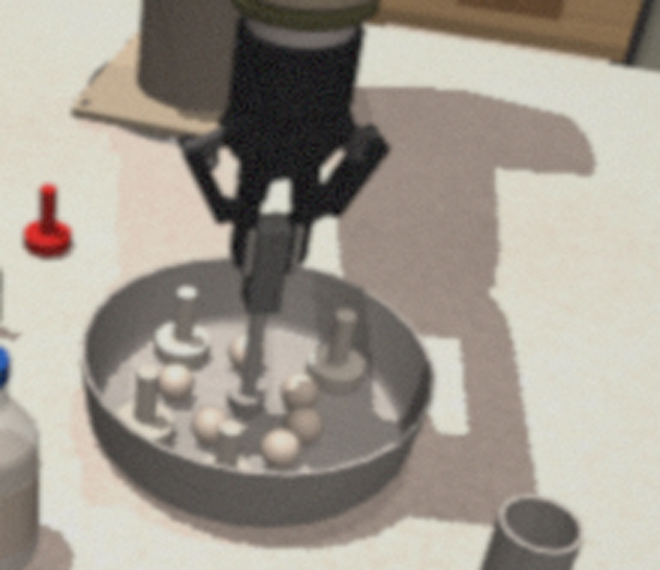

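Emit:
carry_out --deltas '[[[0,0.3,0.18],[0,0,0]],[[0,0.3,0.18],[0,0,0]],[[0,0.3,0.18],[0,0,0]],[[0,0.3,0.18],[0,0,0]],[[0,0.3,0.18],[0,0,0]],[[0,0,0],[0,0,0]]]'

```text
clock: 36.62
tcp_pos: [0.5487, 0.1938, 0.1383]
tcp_rot: [0.356, 0.61, -0.352, 0.614]
wrist_force: [-0.3, 1.0, -2.0]
width: 0.0231
```

```bash
cat > st.py <<'E'
from h import *
import sys
a=np.radians(float(sys.argv[1]));rr=float(sys.argv[2]) if len(sys.argv)>2 else .048
s=r.state();p=s['tcp_pos']-[.497,.1945,0]
print('rel',p.round(4),'ang %.0f r %.3f'%(np.degrees(np.arctan2(p[1],p[0])),np.hypot(p[0],p[1])))
go((.497+rr*np.cos(a),.1945+rr*np.sin(a),.1355),30)
E
python3 st.py 45; python3 look.py s39.png 320 80 220 190 scene
```

```text
rel [ 0.0517 -0.0007  0.1383] ang -1 r 0.052
clk 36.6 tcp [0.5487 0.1938 0.1383] w 0.0231 F [-0.3  1.  -2. ] q [0.25 0.14 1.65 0.   1.34 1.3 ]
 yaw now 29.9 xaxis [ 0.007  0.003 -1.   ]
 shift units [ 0.11  0.08 -1.56]
 turn units [-0.01  0.01 -0.07]
clk 36.6 tcp [0.5487 0.1938 0.1383] w 0.0231 F [-0.3  1.  -2. ] q [0.25 0.14 1.65 0.   1.34 1.3 ]
 yaw now 29.9 xaxis [ 0.007  0.003 -1.   ]
```

View pics/s39.png

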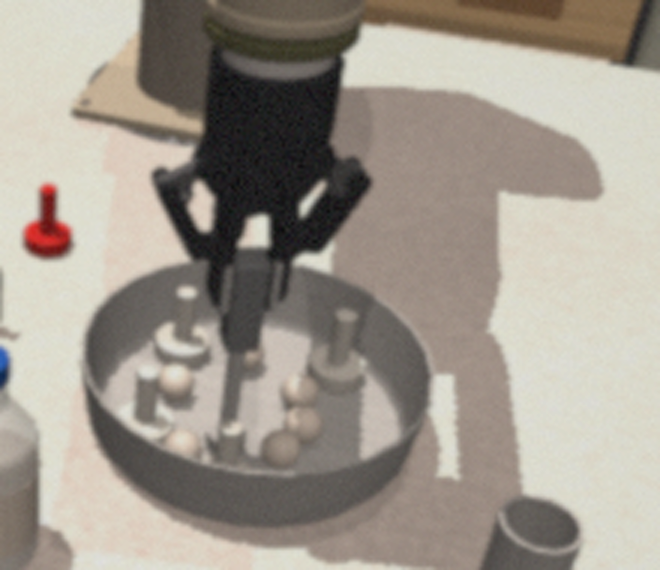

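Emit:
carry_out --deltas '[[[0.15,0.05,-0.3],[0,0,-0.07]],[[0,0.03,-0.35],[0,0,0]],[[0,0,-0.35],[0,0,0]],[[0,0,-0.35],[0,0,0]],[[0,0,-0.25],[0,0,0]],[[0,0,0],[0,0,0]]]'

```text
clock: 37.17
tcp_pos: [0.5267, 0.2338, 0.1334]
tcp_rot: [0.353, 0.613, -0.355, 0.612]
wrist_force: [-0.1, 0.1, -0.7]
width: 0.0228
```

```bash
sed -i 's/.1355),30/.134),30/' st.py; python3 st.py 90; python3 look.py s40.png 320 80 220 190 scene
```

```text
rel [0.0297 0.0393 0.1334] ang 53 r 0.049
clk 37.2 tcp [0.5267 0.2338 0.1334] w 0.0228 F [-0.1  0.1 -0.7] q [ 0.33  0.14  1.66 -0.    1.34  1.38]
 yaw now 29.9 xaxis [-0.003 -0.001 -1.   ]
 shift units [-0.02 -0.86 -0.9 ]
 turn units [-0.01 -0.    0.03]
clk 37.2 tcp [0.5267 0.2338 0.1334] w 0.0228 F [-0.1  0.1 -0.7] q [ 0.33  0.14  1.66 -0.    1.34  1.38]
 yaw now 29.9 xaxis [-0.003 -0.001 -1.   ]
```

View pics/s40.png

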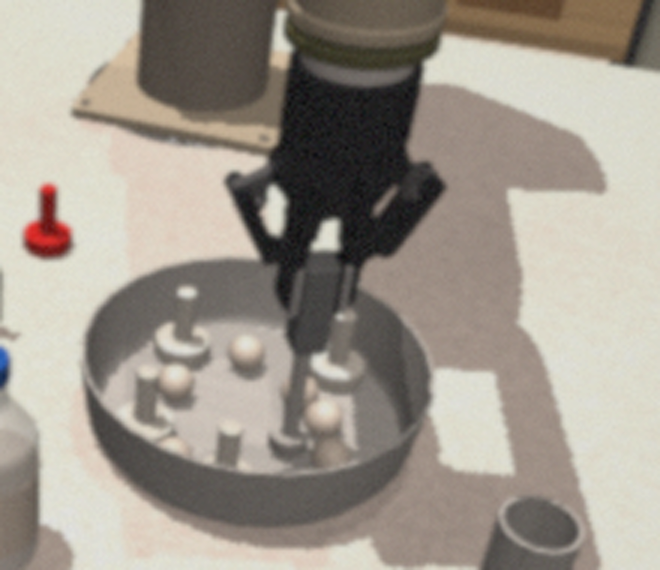

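Emit:
carry_out --deltas '[[[0,-0.2,-0.25],[0,0,0.03]],[[0,-0.25,-0.25],[0,0,0]],[[0,-0.25,-0.25],[0,0,0]],[[0,-0.2,-0.2],[0,0,0]],[[0,0,0],[0,0,0]]]'

```text
clock: 37.63
tcp_pos: [0.4921, 0.2434, 0.1336]
tcp_rot: [0.354, 0.612, -0.354, 0.612]
wrist_force: [0.0, 0.2, -1.4]
width: 0.0228
```

```bash
python3 st.py 135
```

```text
rel [-0.0049  0.0489  0.1336] ang 96 r 0.049
clk 37.6 tcp [0.4921 0.2434 0.1336] w 0.0228 F [ 0.   0.2 -1.4] q [ 0.37  0.06  1.74 -0.    1.34  1.41]
 yaw now 30.0 xaxis [ 0.001  0.    -1.   ]
 shift units [-0.02 -1.3  -0.06]
 turn units [-0.01  0.   -0.01]
```

Emit:
carry_out --deltas '[[[0,-0.3,-0.05],[0,0,0]],[[0,-0.35,0],[0,0,0]],[[0,-0.35,0],[0,0,0]],[[0,-0.3,0],[0,0,0]],[[0,0,0],[0,0,0]]]'

```text
clock: 38.05
tcp_pos: [0.46, 0.2263, 0.1337]
tcp_rot: [0.354, 0.612, -0.354, 0.613]
wrist_force: [0.2, -0.5, -1.8]
width: 0.0228
```

```bash
python3 st.py 180
```

```text
rel [-0.037   0.0318  0.1337] ang 139 r 0.049
clk 38.0 tcp [0.46   0.2263 0.1337] w 0.0228 F [ 0.2 -0.5 -1.8] q [ 0.36 -0.04  1.84 -0.    1.34  1.41]
 yaw now 30.0 xaxis [ 0.001 -0.    -1.   ]
 shift units [-0.01 -1.02  0.88]
 turn units [-0.01  0.01 -0.01]
```

Emit:
carry_out --deltas '[[[0,-0.25,0.2],[0,0,0]],[[0,-0.25,0.25],[0,0,0]],[[0,-0.25,0.25],[0,0,0]],[[0,-0.2,0.2],[0,0,0]],[[0,0,0],[0,0,0]]]'

```text
clock: 38.47
tcp_pos: [0.45, 0.1911, 0.134]
tcp_rot: [0.354, 0.611, -0.354, 0.613]
wrist_force: [-0.1, -0.4, -1.6]
width: 0.0229
```

```bash
python3 st.py 225; python3 look.py s41.png 320 80 220 190 scene
```

```text
rel [-0.047  -0.0034  0.134 ] ang -176 r 0.047
clk 38.5 tcp [0.45   0.1911 0.134 ] w 0.0229 F [-0.1 -0.4 -1.6] q [ 0.3  -0.11  1.91 -0.    1.34  1.35]
 yaw now 29.9 xaxis [ 0.002 -0.    -1.   ]
 shift units [-0.   -0.16  1.32]
 turn units [-0.01  0.01 -0.02]
clk 38.5 tcp [0.45   0.1911 0.134 ] w 0.0229 F [-0.1 -0.4 -1.6] q [ 0.3  -0.11  1.91 -0.    1.34  1.35]
 yaw now 29.9 xaxis [ 0.002 -0.    -1.   ]
```

View pics/s41.png

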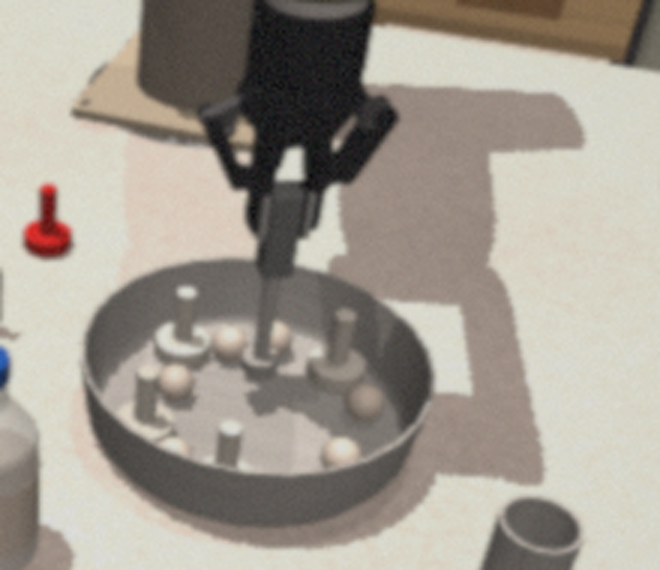

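Emit:
carry_out --deltas '[[[0,-0.05,0.3],[0,0,0]],[[0,-0.05,0.35],[0,0,0]],[[0,0,0.35],[0,0,0]],[[0,0,0.3],[0,0,0]],[[0,0,0],[0,0,0]]]'

```text
clock: 38.93
tcp_pos: [0.4666, 0.1594, 0.1345]
tcp_rot: [0.355, 0.611, -0.353, 0.613]
wrist_force: [-0.0, -0.1, -1.7]
width: 0.0231
```

```bash
python3 st.py 270
```

```text
rel [-0.0304 -0.0351  0.1345] ang -131 r 0.046
clk 38.9 tcp [0.4666 0.1594 0.1345] w 0.0231 F [-0.  -0.1 -1.7] q [ 0.23 -0.1   1.9  -0.    1.34  1.27]
 yaw now 29.9 xaxis [ 0.004  0.001 -1.   ]
 shift units [0.02 0.8  1.05]
 turn units [-0.01  0.01 -0.04]
```

Emit:
carry_out --deltas '[[[0.02,0.2,0.25],[0,0,-0.04]],[[0,0.2,0.25],[0,0,0]],[[0,0.2,0.3],[0,0,0]],[[0,0.2,0.25],[0,0,0]],[[0,0,0],[0,0,0]]]'

```text
clock: 39.35
tcp_pos: [0.5008, 0.1448, 0.1337]
tcp_rot: [0.354, 0.612, -0.355, 0.612]
wrist_force: [0.3, -0.2, -0.7]
width: 0.0231
```

```bash
python3 st.py 315; python3 look.py s42.png 320 80 220 190 scene
```

```text
rel [ 0.0038 -0.0497  0.1337] ang -86 r 0.050
clk 39.4 tcp [0.5008 0.1448 0.1337] w 0.0231 F [ 0.3 -0.2 -0.7] q [ 0.18 -0.01  1.82 -0.    1.34  1.23]
 yaw now 29.9 xaxis [-0.    -0.002 -1.   ]
 shift units [-0.01  1.36  0.05]
 turn units [-0.02  0.01  0.01]
clk 39.4 tcp [0.5008 0.1448 0.1337] w 0.0231 F [ 0.3 -0.2 -0.7] q [ 0.18 -0.01  1.82 -0.    1.34  1.23]
 yaw now 29.9 xaxis [-0.    -0.002 -1.   ]
```

View pics/s42.png

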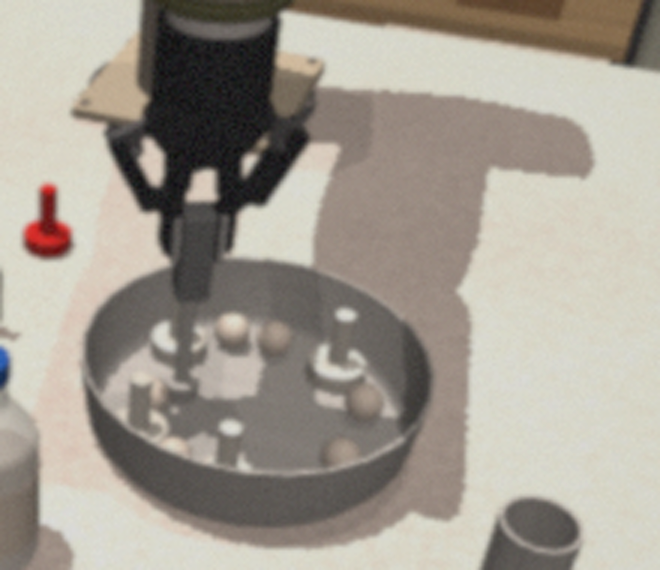

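The right side is reached. All six beads and four plugs are inside.

Emit:
carry_out --deltas '[[[0,0.3,0.05],[0,0,0]],[[0,0.35,0],[0,0,0]],[[0,0.35,0],[0,0,0]],[[0,0.3,0],[0,0,0]],[[0,0,0],[0,0,0]]]'

```text
clock: 39.82
tcp_pos: [0.5316, 0.1625, 0.1331]
tcp_rot: [0.354, 0.612, -0.355, 0.612]
wrist_force: [0.1, -0.8, -1.3]
width: 0.0231
```

```bash
python3 st.py 0
```

```text
rel [ 0.0346 -0.032   0.1331] ang -43 r 0.047
clk 39.8 tcp [0.5316 0.1625 0.1331] w 0.0231 F [ 0.1 -0.8 -1.3] q [ 0.2   0.08  1.72 -0.    1.34  1.25]
 yaw now 29.9 xaxis [-0.001 -0.001 -1.   ]
 shift units [-0.04  1.1  -0.84]
 turn units [-0.02  0.    0.02]
```

Emit:
carry_out --deltas '[[[-0.04,0.25,-0.2],[0,0,0]],[[0,0.25,-0.2],[0,0,0]],[[0,0.3,-0.2],[0,0,0]],[[0,0.2,-0.2],[0,0,0]],[[0,0,0],[0,0,0]]]'

```text
clock: 40.23
tcp_pos: [0.5444, 0.1965, 0.134]
tcp_rot: [0.353, 0.613, -0.354, 0.612]
wrist_force: [1.1, -0.7, -1.2]
width: 0.0231
```

```bash
python3 st.py 45;python3 look.py s43.png 320 80 220 190 scene
```

```text
rel [0.0474 0.002  0.134 ] ang 2 r 0.047
clk 40.2 tcp [0.5444 0.1965 0.134 ] w 0.0231 F [ 1.1 -0.7 -1.2] q [ 0.26  0.14  1.66 -0.    1.35  1.31]
 yaw now 30.0 xaxis [-0.002 -0.001 -1.   ]
 shift units [-0.    0.17 -1.38]
 turn units [-0.01 -0.    0.02]
clk 40.2 tcp [0.5444 0.1965 0.134 ] w 0.0231 F [ 1.1 -0.7 -1.2] q [ 0.26  0.14  1.66 -0.    1.35  1.31]
 yaw now 30.0 xaxis [-0.002 -0.001 -1.   ]
```

View pics/s43.png

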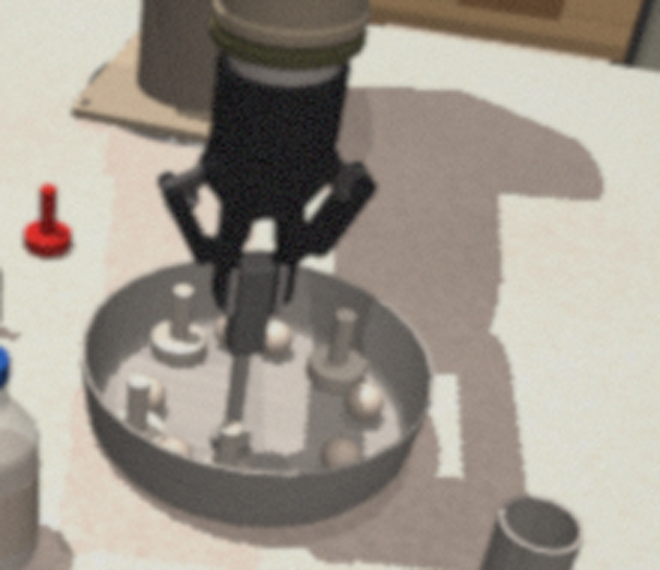

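Emit:
carry_out --deltas '[[[0,0.05,-0.3],[0,0,0]],[[0,0.05,-0.35],[0,0,0]],[[0,0,-0.35],[0,0,0]],[[0,0,-0.3],[0,0,0]],[[0,0,0],[0,0,0]]]'

```text
clock: 40.7
tcp_pos: [0.528, 0.2281, 0.1337]
tcp_rot: [0.353, 0.613, -0.355, 0.612]
wrist_force: [0.8, -0.6, -1.8]
width: 0.023
```

```bash
python3 st.py 90
```

```text
rel [0.031  0.0336 0.1337] ang 47 r 0.046
clk 40.7 tcp [0.528  0.2281 0.1337] w 0.0230 F [ 0.8 -0.6 -1.8] q [ 0.32  0.13  1.67 -0.    1.35  1.37]
 yaw now 29.9 xaxis [-0.003 -0.001 -1.   ]
 shift units [-0.01 -0.79 -1.12]
 turn units [-0.01 -0.    0.03]
```

Emit:
carry_out --deltas '[[[0,-0.2,-0.25],[0,0,0.03]],[[0,-0.2,-0.3],[0,0,0]],[[0,-0.2,-0.3],[0,0,0]],[[0,-0.2,-0.25],[0,0,0]],[[0,0,0],[0,0,0]]]'

```text
clock: 41.12
tcp_pos: [0.4928, 0.2434, 0.1336]
tcp_rot: [0.354, 0.612, -0.354, 0.612]
wrist_force: [-0.2, 0.4, -2.9]
width: 0.0233
```

```bash
python3 st.py 135
```

```text
rel [-0.0042  0.0489  0.1336] ang 95 r 0.049
clk 41.1 tcp [0.4928 0.2434 0.1336] w 0.0233 F [-0.2  0.4 -2.9] q [0.37 0.06 1.74 0.   1.34 1.41]
 yaw now 30.0 xaxis [-0.001  0.    -1.   ]
 shift units [-0.02 -1.33 -0.08]
 turn units [-0. -0.  0.]
```

Emit:
carry_out --deltas '[[[0,-0.3,-0.05],[0,0,0]],[[0,-0.35,0],[0,0,0]],[[0,-0.35,0],[0,0,0]],[[0,-0.3,0],[0,0,0]],[[0,0,0],[0,0,0]]]'

```text
clock: 41.53
tcp_pos: [0.4607, 0.2265, 0.1336]
tcp_rot: [0.353, 0.612, -0.354, 0.612]
wrist_force: [-0.7, -0.3, -2.6]
width: 0.0229
```

```bash
python3 st.py 180;python3 look.py s44.png 320 80 220 190 scene
```

```text
rel [-0.0363  0.032   0.1336] ang 139 r 0.048
clk 41.5 tcp [0.4607 0.2265 0.1336] w 0.0229 F [-0.7 -0.3 -2.6] q [ 0.36 -0.04  1.84 -0.    1.34  1.4 ]
 yaw now 30.0 xaxis [-0.    -0.001 -1.   ]
 shift units [-0.01 -1.04  0.87]
 turn units [0. 0. 0.]
clk 41.5 tcp [0.4607 0.2265 0.1336] w 0.0229 F [-0.7 -0.3 -2.6] q [ 0.36 -0.04  1.84 -0.    1.34  1.4 ]
 yaw now 30.0 xaxis [-0.    -0.001 -1.   ]
```

View pics/s44.png

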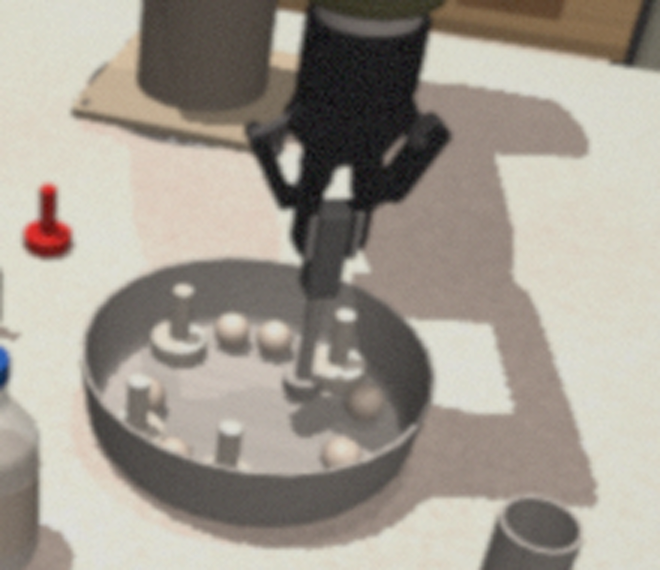

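Emit:
carry_out --deltas '[[[0,-0.25,0.2],[0,0,0]],[[0,-0.25,0.25],[0,0,0]],[[0,-0.25,0.25],[0,0,0]],[[0,-0.2,0.2],[0,0,0]],[[0,0,0],[0,0,0]]]'

```text
clock: 42.0
tcp_pos: [0.4519, 0.1918, 0.1341]
tcp_rot: [0.354, 0.612, -0.353, 0.613]
wrist_force: [-0.0, 0.1, -2.0]
width: 0.0232
```

```bash
python3 st.py 225
```

```text
rel [-0.0451 -0.0027  0.1341] ang -177 r 0.045
clk 42.0 tcp [0.4519 0.1918 0.1341] w 0.0232 F [-0.   0.1 -2. ] q [ 0.3  -0.1   1.9  -0.    1.34  1.35]
 yaw now 30.0 xaxis [ 0.002 -0.    -1.   ]
 shift units [ 0.01 -0.24  1.31]
 turn units [-0.    0.01 -0.01]
```

Emit:
carry_out --deltas '[[[0,-0.1,0.3],[0,0,0]],[[0,-0.05,0.35],[0,0,0]],[[0,0,0.35],[0,0,0]],[[0,0,0.3],[0,0,0]],[[0,0,0],[0,0,0]]]'

```text
clock: 42.42
tcp_pos: [0.4667, 0.1578, 0.1344]
tcp_rot: [0.354, 0.611, -0.354, 0.613]
wrist_force: [-0.9, 0.5, -1.8]
width: 0.0233
```

```bash
python3 st.py 270
```

```text
rel [-0.0303 -0.0367  0.1344] ang -130 r 0.048
clk 42.4 tcp [0.4667 0.1578 0.1344] w 0.0233 F [-0.9  0.5 -1.8] q [ 0.22 -0.1   1.9  -0.    1.34  1.27]
 yaw now 29.9 xaxis [ 0.003 -0.    -1.   ]
 shift units [0.02 0.82 1.  ]
 turn units [-0.01  0.02 -0.02]
```

Emit:
carry_out --deltas '[[[0.02,0.2,0.25],[0,0,0]],[[0,0.2,0.25],[0,0,0]],[[0,0.2,0.25],[0,0,0]],[[0,0.2,0.25],[0,0,0]],[[0,0,0],[0,0,0]]]'

```text
clock: 42.83
tcp_pos: [0.5006, 0.1446, 0.1339]
tcp_rot: [0.355, 0.611, -0.354, 0.613]
wrist_force: [0.9, 0.1, -0.9]
width: 0.0231
```

```bash
python3 st.py 315
```

```text
rel [ 0.0036 -0.0499  0.1339] ang -86 r 0.050
clk 42.8 tcp [0.5006 0.1446 0.1339] w 0.0231 F [ 0.9  0.1 -0.9] q [ 0.18 -0.02  1.82 -0.    1.33  1.23]
 yaw now 29.9 xaxis [ 0.003  0.    -1.   ]
 shift units [0.   1.37 0.05]
 turn units [-0.02  0.02 -0.03]
```

Emit:
carry_out --deltas '[[[0,0.3,0.05],[0,0,0]],[[0,0.35,0],[0,0,0]],[[0,0.35,0],[0,0,0]],[[0,0.3,0],[0,0,0]],[[0,0,0],[0,0,0]]]'

```text
clock: 43.25
tcp_pos: [0.5326, 0.1618, 0.1335]
tcp_rot: [0.355, 0.611, -0.354, 0.613]
wrist_force: [0.1, 0.8, -1.0]
width: 0.0228
```

Emit:
carry_out --deltas '[[[-0.04,0.25,-0.2],[0,0,0]],[[0,0.25,-0.2],[0,0,0]],[[0,0.3,-0.2],[0,0,0]],[[0,0.2,-0.2],[0,0,0]],[[0,0,0],[0,0,0]],[[0,0,0],[0,0,0]]]'

```text
clock: 43.75
tcp_pos: [0.5451, 0.1965, 0.1343]
tcp_rot: [0.354, 0.612, -0.353, 0.613]
wrist_force: [-0.5, -0.4, -1.1]
width: 0.0233
```

```bash
python3 st.py 45;python3 look.py s45.png 320 80 220 190 scene
```

```text
rel [0.0481 0.002  0.1343] ang 2 r 0.048
clk 43.8 tcp [0.5451 0.1965 0.1343] w 0.0233 F [-0.5 -0.4 -1.1] q [0.26 0.14 1.66 0.   1.34 1.3 ]
 yaw now 30.0 xaxis [ 0.002  0.001 -1.   ]
 shift units [ 0.01  0.15 -1.39]
 turn units [-0.    0.   -0.02]
clk 43.8 tcp [0.5451 0.1965 0.1343] w 0.0233 F [-0.5 -0.4 -1.1] q [0.26 0.14 1.66 0.   1.34 1.3 ]
 yaw now 30.0 xaxis [ 0.002  0.001 -1.   ]
```

View pics/s45.png

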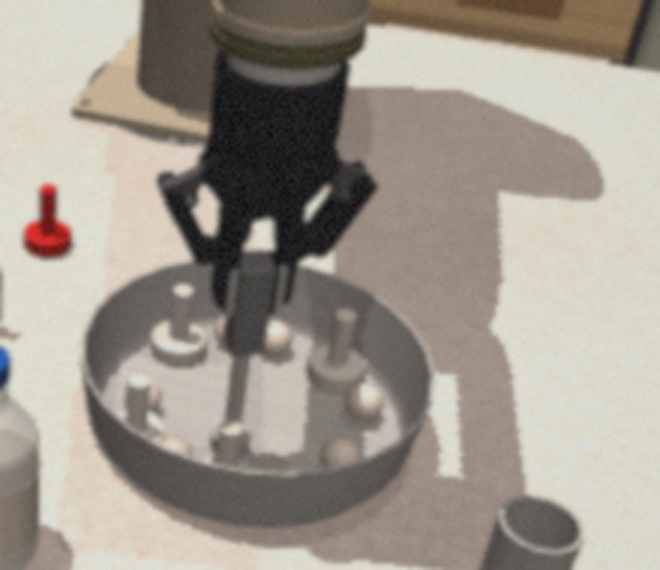

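Two full turns are done, ending on the far side, and everything is still in the bowl. I'll lift straight up and return to the jar.

Emit:
carry_out --deltas '[[[-0.4,0,0],[0,0,0]],[[-0.6,0,0],[0,0,0]],[[-0.7,0,0],[0,0,0]],[[-0.7,0,0],[0,0,0]],[[-0.7,0,0],[0,0,0]],[[-0.6,0,0],[0,0,0]],[[-0.4,0,0],[0,0,0]],[[0,0,0],[0,0,0]]]'

```text
clock: 44.47
tcp_pos: [0.5427, 0.1937, 0.2447]
tcp_rot: [0.354, 0.612, -0.355, 0.612]
wrist_force: [0.6, 0.7, -0.9]
width: 0.0232
```

```bash
python3 -c "
from h import *
go((.588,.3975,.24),29.6)";python3 look.py s46.png 320 80 220 190 scene
```

```text
clk 44.5 tcp [0.5427 0.1937 0.2447] w 0.0232 F [ 0.6  0.7 -0.9] q [ 0.25  0.06  1.54 -0.    1.54  1.3 ]
 yaw now 29.9 xaxis [-0.001 -0.001 -1.   ]
 shift units [ 0.18  5.63 -6.17]
 turn units [0.04 0.   0.01]
clk 44.5 tcp [0.5427 0.1937 0.2447] w 0.0232 F [ 0.6  0.7 -0.9] q [ 0.25  0.06  1.54 -0.    1.54  1.3 ]
 yaw now 29.9 xaxis [-0.001 -0.001 -1.   ]
```

View pics/s46.png

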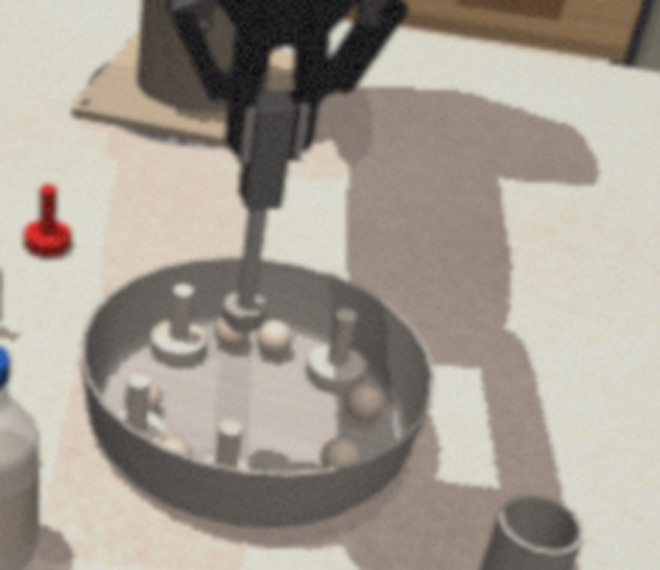

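Emit:
carry_out --deltas '[[[0,0.4,-0.5],[0,0,0]],[[0,0.6,-0.7],[0,0,0]],[[0,0.6,-0.7],[0,0,0]],[[0,0.6,-0.7],[0,0,0]],[[0,0.6,-0.7],[0,0,0]],[[0,0.6,-0.7],[0,0,0]],[[0,0.6,-0.7],[0,0,0]],[[0,0.5,-0.5],[0,0,0]],[[0,0,0],[0,0,0]],[[0,0,0],[0,0,0]]]'

```text
clock: 45.35
tcp_pos: [0.5726, 0.3654, 0.2295]
tcp_rot: [0.35, 0.614, -0.361, 0.608]
wrist_force: [0.2, -0.2, -1.5]
width: 0.0229
```

```bash
python3 -c "
from h import *
go((.588,.3975,.235),29.6)"
```

```text
clk 45.4 tcp [0.5726 0.3654 0.2295] w 0.0229 F [ 0.2 -0.2 -1.5] q [ 0.49  0.36  1.22 -0.    1.58  1.55]
 yaw now 29.6 xaxis [-0.016 -0.009 -1.   ]
 shift units [-0.24  1.17 -0.81]
 turn units [ 0.   -0.    0.17]
```

Emit:
carry_out --deltas '[[[-0.2,0.4,-0.3],[0,0,0.17]],[[0,0.4,-0.3],[0,0,0]],[[0,0.3,-0.2],[0,0,0]],[[0,0,0],[0,0,0]],[[0,0,0],[0,0,0]]]'

```text
clock: 45.77
tcp_pos: [0.5871, 0.3952, 0.2321]
tcp_rot: [0.356, 0.611, -0.357, 0.61]
wrist_force: [-1.2, -0.8, -1.4]
width: 0.0233
```

```bash
python3 -c "
from h import *
go((.588,.3975,.235),29.6)"
```

```text
clk 45.8 tcp [0.5871 0.3952 0.2321] w 0.0233 F [-1.2 -0.8 -1.4] q [ 0.52  0.43  1.14 -0.    1.58  1.58]
 yaw now 29.4 xaxis [-0.001 -0.001 -1.   ]
 shift units [-0.12  0.08 -0.06]
 turn units [-0.03  0.    0.01]
```

Emit:
carry_out --deltas '[[[0,0.08,-0.06],[0,0,0]],[[0,0,0],[0,0,0]]]'

```text
clock: 45.93
tcp_pos: [0.5882, 0.3965, 0.2323]
tcp_rot: [0.356, 0.61, -0.357, 0.61]
wrist_force: [-0.4, -0.1, -1.8]
width: 0.023
```

```bash
python3 -c "
from h import *
go((.588,.3975,.135),29.6)";python3 look.py s47.png 430 120 120 180 scene;python3 look.py t47.png 140 120 100 90 top
```

```text
clk 45.9 tcp [0.5882 0.3965 0.2323] w 0.0230 F [-0.4 -0.1 -1.8] q [ 0.52  0.43  1.13 -0.    1.58  1.58]
 yaw now 29.4 xaxis [-0.001 -0.001 -1.   ]
 shift units [ 3.89  0.02 -0.04]
 turn units [-0.04  0.01  0.01]
clk 45.9 tcp [0.5882 0.3965 0.2323] w 0.0230 F [-0.4 -0.1 -1.8] q [ 0.52  0.43  1.13 -0.    1.58  1.58]
 yaw now 29.4 xaxis [-0.001 -0.001 -1.   ]
clk 46.0 tcp [0.5882 0.3963 0.2323] w 0.0228 F [ 0.4  0.2 -2.3] q [ 0.52  0.43  1.13 -0.    1.58  1.58]
 yaw now 29.4 xaxis [-0.001 -0.001 -1.   ]
```

View pics/s47.png

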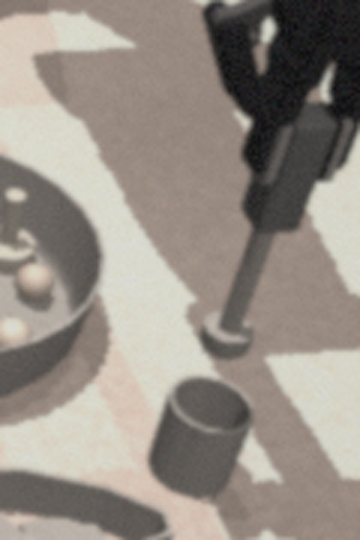

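View pics/t47.png

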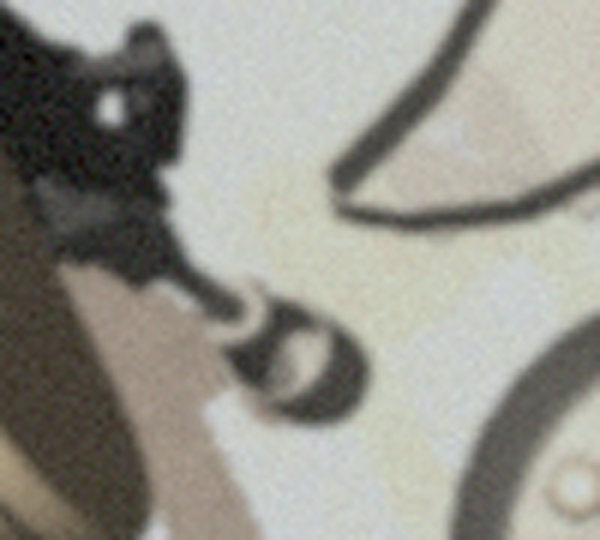

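```bash
python3 -c "
from h import *
s=shot('scene');d=shot('top')
print('jar s',onz(s,430+207.5/3,120+407/3,.06),'foot s',onz(s,430+228.5/3,120+332/3,.2323-.127+.016))
print('foot t',onz(d,140+236/6,120+309/6,.1213))
k=8
for nm,dd,(x0,y0,x1,y1) in [('scene',s,(470,215,540,290)),('top',d,(160,155,215,200))]:
  c=cv2.convertScaleAbs(cv2.resize(dd['frame'][y0:y1,x0:x1],None,fx=k,fy=k,interpolation=cv2.INTER_CUBIC)[:,:,::-1].copy(),alpha=1.8 if nm=='top' else 1.3)
  def circ(C,z,rad,col):
    P=np.array([proj(dd,(C[0]+rad*np.cos(t),C[1]+rad*np.sin(t),z)) for t in np.linspace(0,6.29,50)])
    cv2.polylines(c,[(((P-(x0,y0))+.5)*k).astype(int)],False,col,1)
  circ((.588,.399),.06,.025,(0,0,255));circ((.588,.399),0,.025,(0,0,255))
  circ((.588,.3964),.1213,.014,(0,255,0))
  cv2.imwrite('pics/ov_%s.png'%nm,c)
"
```

```text
jar s [0.58910497 0.39984615 0.06      ] foot s [0.58947862 0.39656166 0.1213    ]
foot t [0.58502751 0.3921022  0.1213    ]
```

View pics/ov_scene.png

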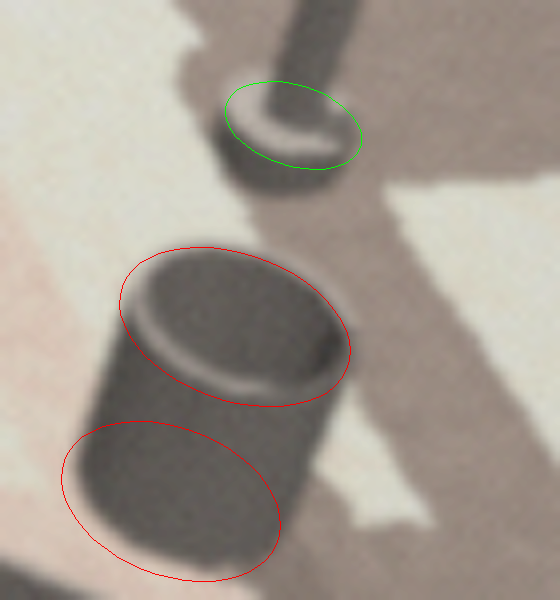

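View pics/ov_top.png

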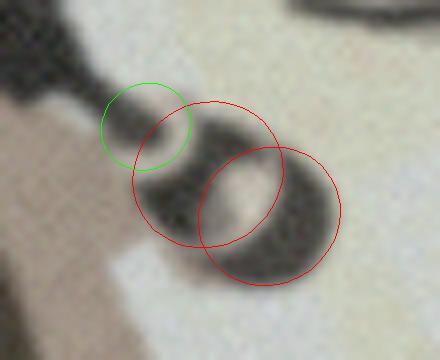

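Both views put the foot about 5 mm short of the jar axis in y, so I'll shift it and lower.

```bash
python3 -c "
from h import *
go((.588,.4013,.19),29.6)"
```

```text
clk 46.1 tcp [0.5882 0.3965 0.2323] w 0.0234 F [-0.5 -0.3 -1.1] q [ 0.52  0.43  1.13 -0.    1.58  1.58]
 yaw now 29.4 xaxis [-0.001 -0.001 -1.   ]
 shift units [ 1.69  0.09 -0.17]
 turn units [-0.04  0.01  0.01]
```

Emit:
carry_out --deltas '[[[0,0.1,-0.17],[0,0,0]],[[0.4,0,0],[0,0,0]],[[0.5,0,0],[0,0,0]],[[0.4,0,0],[0,0,0]],[[0.1,0,0],[0,0,0]],[[0,0,0],[0,0,0]]]'

```text
clock: 46.63
tcp_pos: [0.5878, 0.4015, 0.1928]
tcp_rot: [0.356, 0.611, -0.358, 0.61]
wrist_force: [0.7, -0.2, -1.6]
width: 0.0234
```

```bash
python3 -c "
from h import *
go((.588,.4013,.134),29.6)";python3 look.py s48.png 430 120 120 180 scene;python3 look.py t48.png 140 120 100 90 top
```

```text
clk 46.6 tcp [0.5878 0.4015 0.1928] w 0.0234 F [ 0.7 -0.2 -1.6] q [ 0.53  0.45  1.17 -0.    1.52  1.59]
 yaw now 29.4 xaxis [-0.001 -0.002 -1.   ]
 shift units [2.35 0.01 0.01]
 turn units [-0.04  0.01  0.02]
clk 46.6 tcp [0.5878 0.4015 0.1928] w 0.0234 F [ 0.7 -0.2 -1.6] q [ 0.53  0.45  1.17 -0.    1.52  1.59]
 yaw now 29.4 xaxis [-0.001 -0.002 -1.   ]
clk 46.7 tcp [0.5876 0.4013 0.1927] w 0.0228 F [ 0.1 -0.2 -2. ] q [ 0.53  0.45  1.17 -0.    1.52  1.59]
 yaw now 29.4 xaxis [-0.002 -0.002 -1.   ]
```

View pics/s48.png

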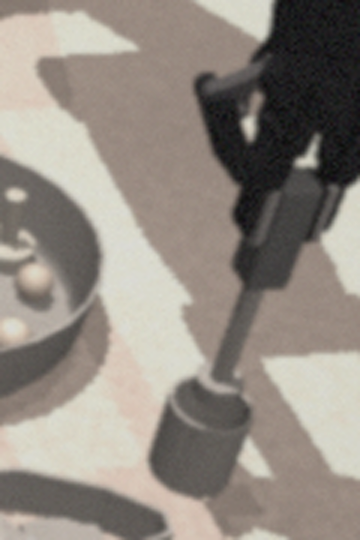

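View pics/t48.png

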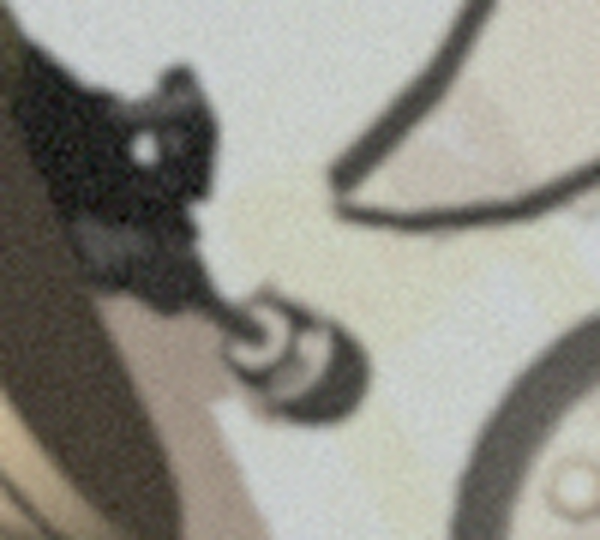

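Emit:
carry_out --deltas '[[[0.3,0,0],[0,0,0]],[[0.4,0,0],[0,0,0]],[[0.4,0,0],[0,0,0]],[[0.4,0,0],[0,0,0]],[[0.2,0,0],[0,0,0]],[[0,0,0],[0,0,0]]]'

```text
clock: 47.23
tcp_pos: [0.5887, 0.4017, 0.148]
tcp_rot: [0.357, 0.61, -0.357, 0.611]
wrist_force: [-0.5, -0.4, -2.2]
width: 0.0229
```

```bash
python3 -c "
from h import *
go((.588,.4013,.134),29.6)";python3 look.py s49.png 430 120 120 180 scene
```

```text
clk 47.2 tcp [0.5887 0.4017 0.148 ] w 0.0229 F [-0.5 -0.4 -2.2] q [ 0.53  0.48  1.22 -0.    1.44  1.59]
 yaw now 29.4 xaxis [ 0.001 -0.    -1.   ]
 shift units [ 0.56 -0.03  0.  ]
 turn units [-0.04  0.01 -0.01]
clk 47.2 tcp [0.5887 0.4017 0.148 ] w 0.0229 F [-0.5 -0.4 -2.2] q [ 0.53  0.48  1.22 -0.    1.44  1.59]
 yaw now 29.4 xaxis [ 0.001 -0.    -1.   ]
```

View pics/s49.png

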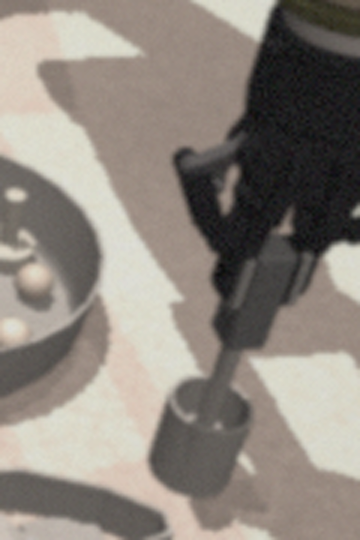

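The foot is inside the jar, in free air with only the rod's weight on the wrist. I'll lower the last bit.

Emit:
carry_out --deltas '[[[0.25,0,0],[0,0,0]],[[0.2,0,0],[0,0,0]],[[0.1,0,0],[0,0,0]],[[0,0,0],[0,0,0]],[[0,0,0],[0,0,0]]]'

```text
clock: 47.7
tcp_pos: [0.5892, 0.402, 0.1341]
tcp_rot: [0.357, 0.61, -0.356, 0.611]
wrist_force: [0.3, -0.3, -1.6]
width: 0.023
```

```bash
python3 -c "
from h import *
go((.588,.4013,.132),29.6)"
```

```text
clk 47.7 tcp [0.5892 0.402  0.1341] w 0.0230 F [ 0.3 -0.3 -1.6] q [ 0.53  0.49  1.24 -0.    1.42  1.59]
 yaw now 29.4 xaxis [ 0.002  0.    -1.   ]
 shift units [ 0.08 -0.06  0.  ]
 turn units [-0.04  0.01 -0.02]
```

Emit:
carry_out --deltas '[[[0.1,-0.05,0],[0,0,0]],[[0.05,0,0],[0,0,0]],[[0,0,0],[0,0,0]]]'

```text
clock: 47.95
tcp_pos: [0.5893, 0.4021, 0.1332]
tcp_rot: [0.359, 0.609, -0.355, 0.612]
wrist_force: [0.5, 0.3, -2.0]
width: 0.0232
```

Emit:
carry_out --deltas '[[[0,0,0],[0,0,0]],[[0,0,0],[0,0,0]],[[0,0,0],[0,0,0]],[[0,0,0],[0,0,0]],[[0,0,0],[0,0,0]]]' --claw 0.4

```text
clock: 48.37
tcp_pos: [0.59, 0.4026, 0.1346]
tcp_rot: [0.36, 0.609, -0.354, 0.612]
wrist_force: [-0.7, 0.1, 0.2]
width: 0.0512
```

```bash
python3 look.py s50.png 430 120 120 180 scene
```

```text
clk 48.4 tcp [0.59   0.4026 0.1346] w 0.0512 F [-0.7  0.1  0.2] q [ 0.53  0.48  1.24 -0.    1.41  1.59]
 yaw now 29.4 xaxis [ 0.008  0.004 -1.   ]
```

View pics/s50.png

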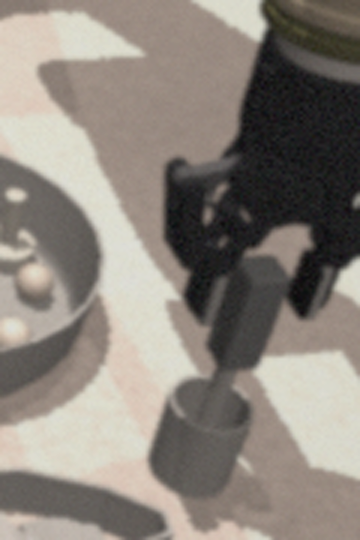

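The rod stands in the jar with the fingers clear of it on both sides. I'll retract straight up.

Emit:
carry_out --deltas '[[[-0.3,0,0],[0,0,0]],[[-0.5,0,0],[0,0,0]],[[-0.7,0,0],[0,0,0]],[[-0.8,0,0],[0,0,0]],[[-0.8,0,0],[0,0,0]],[[-0.8,0,0],[0,0,0]],[[0,0,0],[0,0,0]]]'

```text
clock: 49.0
tcp_pos: [0.5884, 0.4016, 0.2401]
tcp_rot: [0.359, 0.609, -0.355, 0.612]
wrist_force: [0.6, 0.8, 1.1]
width: 0.0514
```

```bash
python3 look.py s51.png 430 120 120 180 scene;python3 -c "
from h import *
go((.40,-.17,.24),-5.8)"
```

```text
clk 49.0 tcp [0.5884 0.4016 0.2401] w 0.0514 F [0.6 0.8 1.1] q [ 0.53  0.43  1.12 -0.    1.59  1.59]
 yaw now 29.4 xaxis [ 0.007  0.003 -1.   ]
clk 49.0 tcp [0.5881 0.4015 0.2384] w 0.0516 F [0.3 0.1 0.5] q [ 0.53  0.43  1.12 -0.    1.58  1.59]
 yaw now 29.4 xaxis [ 0.006  0.003 -1.   ]
 shift units [ -0.16 -17.77  16.23]
 turn units [ 5.86 -0.01 -0.06]
```

View pics/s51.png

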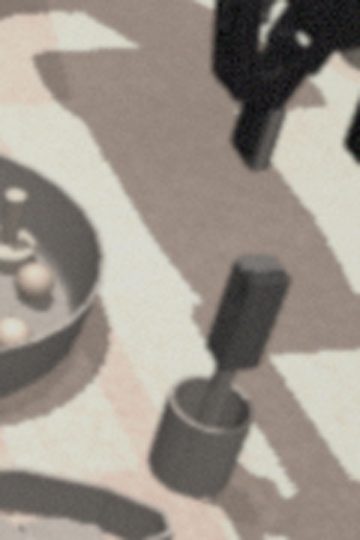

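Emit:
carry_out --deltas '[[[-0.3,-0.5,0.4],[0,0,0]],[[0,-0.9,0.9],[0,0,0]],[[0,-0.9,0.9],[0,0,0]],[[0,-0.9,0.9],[0,0,0]],[[0,-0.9,0.9],[0,0,0]],[[0,-0.9,0.9],[0,0,0]],[[0,-0.9,0.9],[0,0,0]],[[0,-0.9,0.9],[0,0,0]],[[0,-0.9,0.9],[0,0,0]],[[0,-0.9,0.9],[0,0,0]]]' --claw 1 --newtons 30

```text
clock: 49.88
tcp_pos: [0.4983, 0.1048, 0.2389]
tcp_rot: [0.355, 0.612, -0.353, 0.612]
wrist_force: [0.5, -0.1, 0.2]
width: -0.0001
```

```bash
python3 -c "
from h import *
go((.40,-.17,.24),-5.8)"
```

```text
clk 49.9 tcp [0.4983 0.1048 0.2389] w -0.0001 F [ 0.5 -0.1  0.2] q [ 0.1  -0.12  1.73  0.    1.54  1.15]
 yaw now 29.9 xaxis [ 0.     0.003 -1.   ]
 shift units [-0.07 -8.88  7.57]
 turn units [ 5.95 -0.03 -0.01]
```

Emit:
carry_out --deltas '[[[0,-0.9,0.8],[0,0,0]],[[0,-0.9,0.8],[0,0,0]],[[0,-0.9,0.8],[0,0,0]],[[0,-0.9,0.8],[0,0,0]],[[0,-0.9,0.8],[0,0,0]],[[0,-0.9,0.8],[0,0,0]],[[0,-0.9,0.8],[0,0,0]],[[0,-0.9,0.8],[0,0,0]],[[0,-0.5,0.4],[0,0,0]],[[0,0,0],[0,0,0]]]'

```text
clock: 50.72
tcp_pos: [0.4045, -0.1533, 0.2335]
tcp_rot: [0.355, 0.613, -0.356, 0.609]
wrist_force: [-0.8, 0.8, 0.3]
width: 0.0002
```

Emit:
carry_out --deltas '[[[0,0,0],[1,0,0]],[[0,0,0],[1,0,0]],[[0,0,0],[1,0,0]],[[0,0,0],[1,0,0]],[[0,0,0],[1,0,0]],[[0,0,0],[0.9,0,0]],[[0,0,0],[0,0,0]]]'

```text
clock: 51.3
tcp_pos: [0.4035, -0.1499, 0.2306]
tcp_rot: [-0.531, -0.469, 0.533, -0.462]
wrist_force: [0.0, -0.1, -0.2]
width: -0.0002
```

```bash
python3 -c "
from h import *
go((.40,-.17,.14),-5.8)
d=shot('top','t52.png')
print([onz(d,u,v,.064)[:2].round(4).tolist() for u,v in [(343,221),(470,235)]])
print('bluesfeet',[onz(d,u,v,.016)[:2].round(3).tolist() for u,v in [(371,256),(347,272),(416,285)]])
"
```

```text
clk 51.3 tcp [ 0.4035 -0.1499  0.2306] w -0.0002 F [ 0.  -0.1 -0.2] q [-0.48 -0.33  1.92  0.    1.56  1.23]
 yaw now -7.6 xaxis [-0.009  0.006 -1.   ]
 shift units [3.62 0.   0.83]
 turn units [-0.3  -0.05  0.09]
[[0.472, -0.0189], [0.4392, -0.3417]]
bluesfeet [[0.386, -0.095], [0.343, -0.032], [0.312, -0.211]]
```

View pics/t52.png

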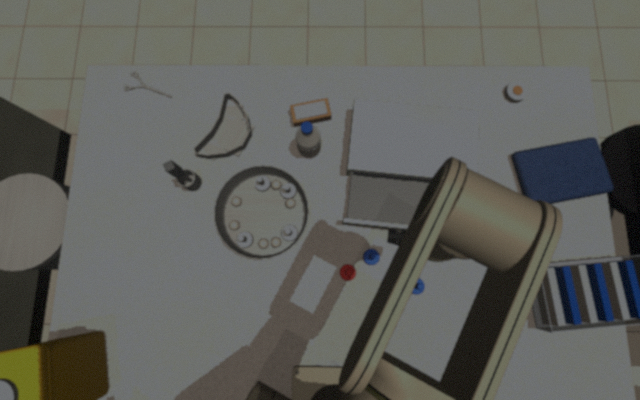

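Emit:
carry_out --deltas '[[[0.4,0,0.4],[-0.3,0,0.09]],[[0.7,0,0.4],[0,0,0]],[[0.7,0,0.2],[0,0,0]],[[0.7,0,0],[0,0,0]],[[0.7,0,0],[0,0,0]],[[0.7,0,0],[0,0,0]],[[0.6,0,0],[0,0,0]],[[0,0,0],[0,0,0]]]'

```text
clock: 52.02
tcp_pos: [0.403, -0.1717, 0.1141]
tcp_rot: [0.517, 0.485, -0.512, 0.485]
wrist_force: [-0.9, -0.2, -0.7]
width: -0.0001
```

```bash
python3 -c "
from h import *
go((.405,-.175,.038),-5.8)"; python3 look.py s53.png 130 40 250 190 scene
```

```text
clk 52.0 tcp [ 0.403  -0.1717  0.1141] w -0.0001 F [-0.9 -0.2 -0.7] q [-0.53 -0.24  2.06  0.01  1.32  1.1 ]
 yaw now -3.3 xaxis [ 0.004  0.005 -1.   ]
 shift units [3.04 0.07 0.14]
 turn units [ 0.41 -0.05 -0.04]
clk 52.0 tcp [ 0.403  -0.1717  0.1141] w -0.0001 F [-0.9 -0.2 -0.7] q [-0.53 -0.24  2.06  0.01  1.32  1.1 ]
 yaw now -3.3 xaxis [ 0.004  0.005 -1.   ]
```

View pics/s53.png

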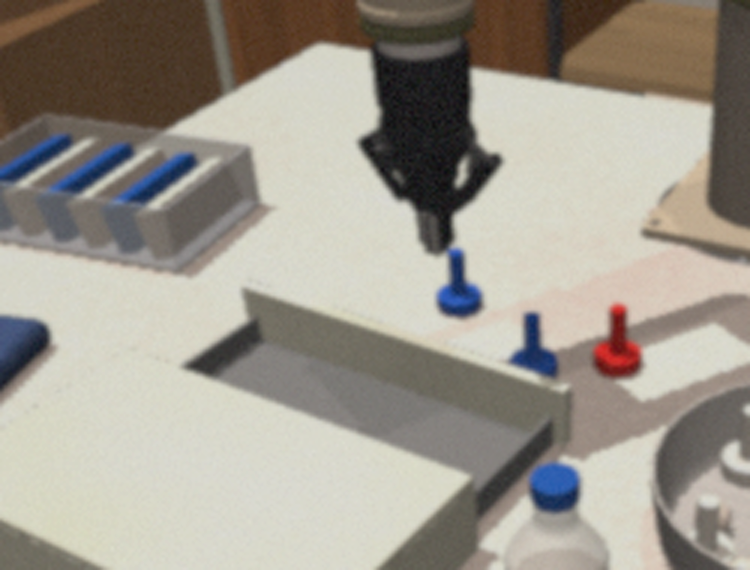

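Emit:
carry_out --deltas '[[[0.5,0,0.14],[0.4,0,0]],[[0.7,0,0],[0,0,0]],[[0.7,0,0],[0,0,0]],[[0.7,0,0],[0,0,0]],[[0.5,0,0],[0,0,0]],[[0,0,0],[0,0,0]]]'

```text
clock: 52.57
tcp_pos: [0.41, -0.1768, 0.0439]
tcp_rot: [0.525, 0.473, -0.518, 0.482]
wrist_force: [-1.0, 0.5, -0.2]
width: -0.0005
```

```bash
python3 -c "
from h import *
go((.44,-.179,.038),-5.8)"; python3 look.py s54.png 130 40 250 190 scene
```

```text
clk 52.6 tcp [ 0.41   -0.1768  0.0439] w -0.0005 F [-1.   0.5 -0.2] q [-0.53 -0.12  2.1   0.01  1.15  1.13]
 yaw now -5.0 xaxis [ 0.016 -0.001 -1.   ]
 shift units [ 0.26  1.2  -0.02]
 turn units [ 0.13 -0.   -0.15]
clk 52.6 tcp [ 0.41   -0.1768  0.0439] w -0.0005 F [-1.   0.5 -0.2] q [-0.53 -0.12  2.1   0.01  1.15  1.13]
 yaw now -5.0 xaxis [ 0.016 -0.001 -1.   ]
```

View pics/s54.png

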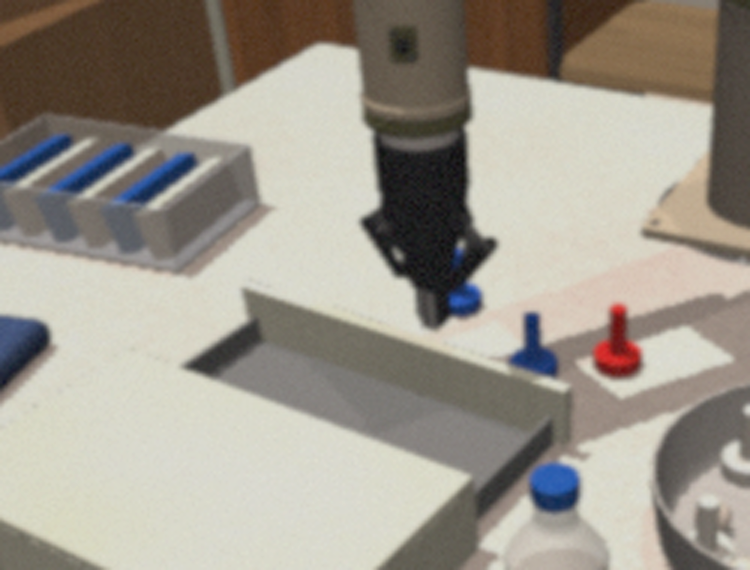

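Emit:
carry_out --deltas '[[[0.2,0.3,0],[0.13,0,-0.15]],[[0,0.4,0],[0,0,0]],[[0,0.4,0],[0,0,0]],[[0,0.4,0],[0,0,0]],[[0,0.4,0],[0,0,0]],[[0,0.4,0],[0,0,0]]]'

```text
clock: 53.12
tcp_pos: [0.4734, -0.1844, 0.0504]
tcp_rot: [0.524, 0.473, -0.523, 0.478]
wrist_force: [-1.5, 0.3, -1.1]
width: -0.0002
```

```bash
python3 -c "
from h import *
go((.61,-.197,.038),-5.8)"
```

```text
clk 53.1 tcp [ 0.4734 -0.1844  0.0504] w -0.0002 F [-1.5  0.3 -1.1] q [-0.47  0.04  1.92 -0.    1.16  1.19]
 yaw now -5.5 xaxis [ 0.007 -0.004 -1.   ]
 shift units [ 0.53  5.48 -0.02]
 turn units [ 0.06  0.03 -0.07]
```

Emit:
carry_out --deltas '[[[0.4,0.3,0],[0,0,-0.07]],[[0.2,0.4,0],[0,0,0]],[[0.1,0.4,0],[0,0,0]],[[0.1,0.4,0],[0,0,0]],[[0.1,0.4,0],[0,0,0]],[[0.1,0.4,0],[0,0,0]]]'

```text
clock: 53.62
tcp_pos: [0.5405, -0.1926, 0.0388]
tcp_rot: [0.522, 0.473, -0.521, 0.482]
wrist_force: [-1.5, 0.0, 1.2]
width: -0.0001
```

```bash
python3 -c "
from h import *
go((.61,-.197,.038),-5.8)"; python3 look.py s55.png 130 40 250 190 scene
```

```text
clk 53.6 tcp [ 0.5405 -0.1926  0.0388] w -0.0001 F [-1.5  0.   1.2] q [-0.43  0.23  1.75 -0.    1.15  1.23]
 yaw now -5.0 xaxis [ 0.01  -0.009 -1.   ]
 shift units [ 0.06  2.78 -0.07]
 turn units [ 0.13  0.08 -0.1 ]
clk 53.6 tcp [ 0.5405 -0.1926  0.0388] w -0.0001 F [-1.5  0.   1.2] q [-0.43  0.23  1.75 -0.    1.15  1.23]
 yaw now -5.0 xaxis [ 0.01  -0.009 -1.   ]
```

View pics/s55.png

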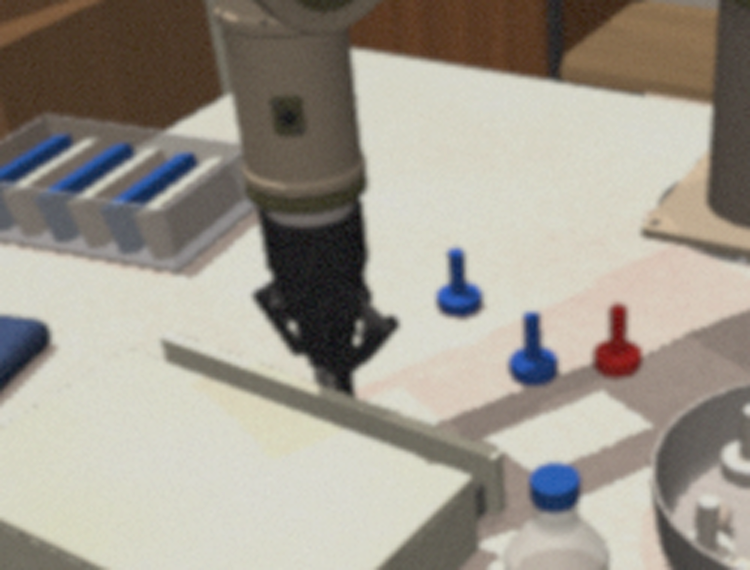

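Emit:
carry_out --deltas '[[[0.1,0.3,0],[0.1,0.05,-0.1]],[[0.05,0.3,0],[0,0,0]],[[0.05,0.3,0],[0,0,0]],[[0.05,0.3,0],[0,0,0]],[[0.05,0.3,0],[0,0,0]]]'

```text
clock: 54.08
tcp_pos: [0.5766, -0.1965, 0.037]
tcp_rot: [-0.52, -0.478, 0.526, -0.474]
wrist_force: [-68.6, 6.6, 45.4]
width: 0.0002
```

```bash
python3 -c "
from h import *
go((.61,-.197,.038),-5.8)"; python3 look.py s56.png 130 40 250 190 scene
```

```text
clk 54.1 tcp [ 0.5766 -0.1965  0.037 ] w 0.0002 F [-68.6   6.6  45.4] q [-0.41  0.33  1.62 -0.01  1.19  1.26]
 yaw now -5.4 xaxis [-0.01  -0.003 -1.   ]
 shift units [-0.05  1.33 -0.1 ]
 turn units [0.07 0.04 0.09]
clk 54.1 tcp [ 0.5766 -0.1965  0.037 ] w 0.0002 F [-68.6   6.6  45.4] q [-0.41  0.33  1.62 -0.01  1.19  1.26]
 yaw now -5.4 xaxis [-0.01  -0.003 -1.   ]
```

View pics/s56.png

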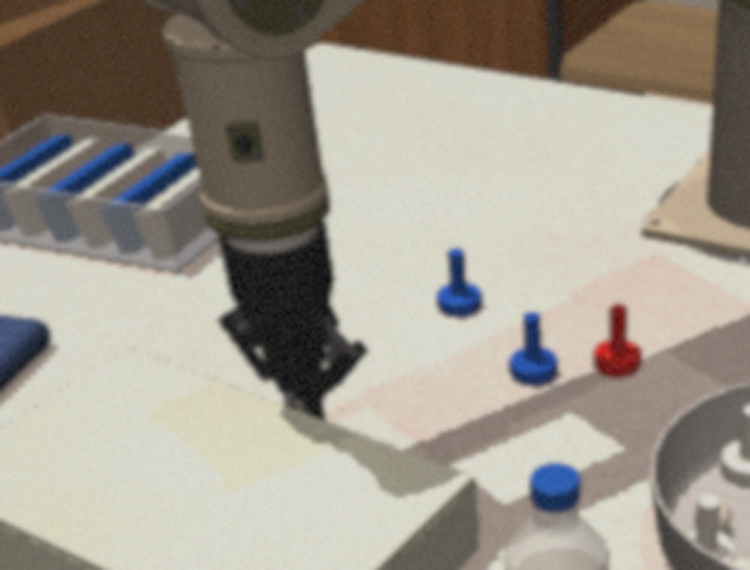

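The drawer has hit its stop and the wrist reads about 83 N, so I'm backing off now.

Emit:
carry_out --deltas '[[[0,-0.4,0],[0,0,0]],[[0,-0.4,0],[0,0,0]],[[0,-0.6,0],[0,0,0]],[[0,-0.6,0],[0,0,0]],[[0,-0.4,0],[0,0,0]],[[-0.5,0,0],[0,0,0]],[[-0.8,0,0],[0,0,0]],[[-0.9,0,0],[0,0,0]],[[-0.9,0,0],[0,0,0]],[[-0.9,0,0],[0,0,0]]]'

```text
clock: 54.97
tcp_pos: [0.5155, -0.1898, 0.1421]
tcp_rot: [-0.517, -0.481, 0.527, -0.473]
wrist_force: [-0.6, -0.5, -0.3]
width: -0.0001
```

Emit:
carry_out --deltas '[[[-0.9,-0.5,0],[0,0,0]],[[-0.9,-0.5,0],[0,0,0]],[[-0.9,-0.5,0.5],[0,0,0]],[[0,-0.3,1],[0,0,0]],[[0,0,1],[0,0,0]],[[0,0,1],[0,0,0]],[[0,0,1],[0,0,0]],[[0,0,1],[0,0,0]],[[0,0,0],[0,0,0]],[[0,0,0],[0,0,0]]]'

```text
clock: 55.8
tcp_pos: [0.4709, -0.3323, 0.2452]
tcp_rot: [-0.519, -0.469, 0.521, -0.489]
wrist_force: [0.0, 0.8, 0.1]
width: 0.0001
```

```bash
python3 look.py s57.png 130 110 250 190 scene; python3 look.py s58.png 320 130 220 190 scene; python3 -c "
from h import *
shot('top','t58.png')"
```

```text
clk 55.8 tcp [ 0.4709 -0.3323  0.2452] w 0.0001 F [0.  0.8 0.1] q [-0.7   0.03  1.56 -0.01  1.51  0.95]
 yaw now -4.7 xaxis [ 0.018 -0.022 -1.   ]
clk 55.9 tcp [ 0.471  -0.3323  0.2455] w 0.0002 F [-0.1 -0.3  0. ] q [-0.7   0.03  1.56 -0.01  1.51  0.95]
 yaw now -4.7 xaxis [ 0.018 -0.023 -1.   ]
```

View pics/s57.png

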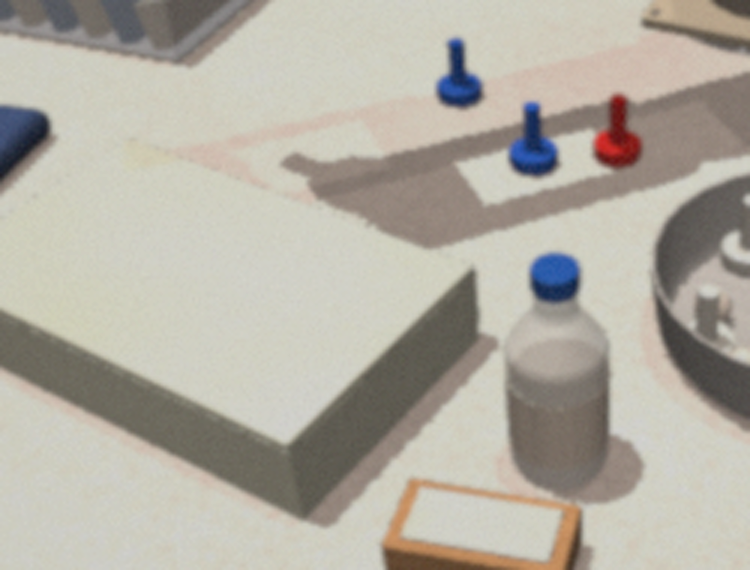

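View pics/s58.png

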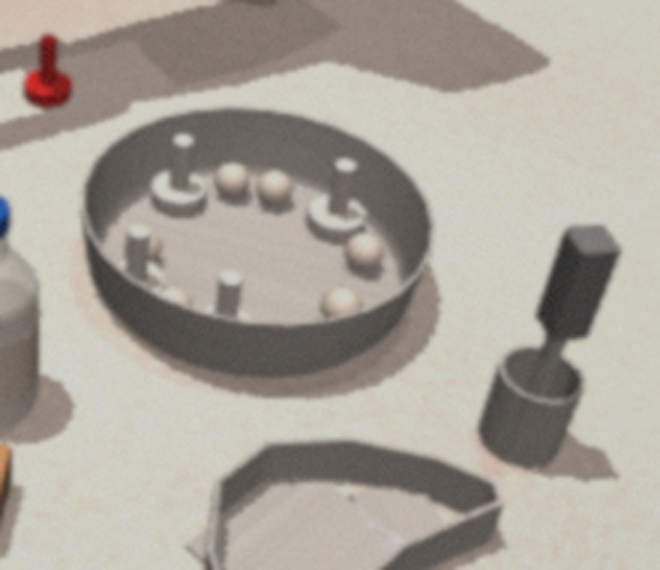

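View pics/t58.png

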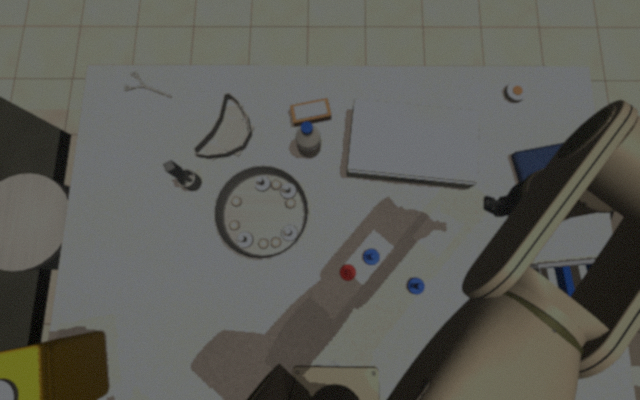

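Run:
```python
from h import *
d=shot('top')
def crop(f,u,v,w,h,k,n):
    cv2.imwrite('pics/'+n,cv2.convertScaleAbs(cv2.resize(f[v:v+h,u:u+w],None,fx=k,fy=k,interpolation=cv2.INTER_CUBIC),alpha=1.8))
crop(d['frame'][:,:,::-1],330,85,165,115,4,'cabE.png')
b=cv2.imread('pics/t0.png'); crop(b,330,85,165,115,4,'cab0.png')
```

```text
(no output)
```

View pics/cabE.png

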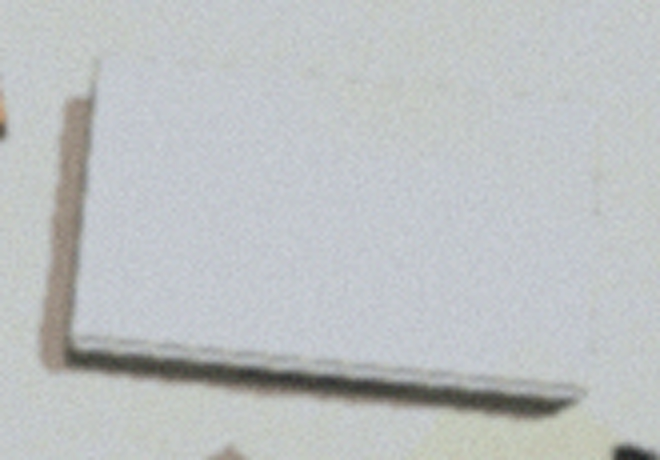

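View pics/cab0.png

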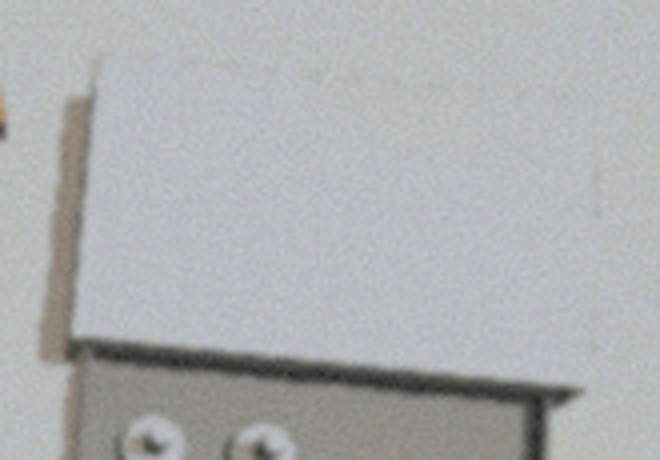

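Run:
```python
from h import *
fs=[shot('top')['frame'].astype(float) for _ in range(4)]
d=shot('top');g=np.mean(fs,0).mean(2)
g0=cv2.imread('pics/t0.png').astype(float).mean(2)
# edge slope approx (460,184) vs (350,171)
for nm,G in (('now',g),('start',g0)):
    prof=[]
    for o in np.arange(-8,14,.5):
        us=np.arange(365,455); vs=171.5+(us-350)*(48/4/127)+o
        prof.append(cv2.remap(G.astype(np.float32),us.astype(np.float32)[None],vs.astype(np.float32)[None],cv2.INTER_LINEAR).mean())
    print(nm,[(o,round(float(p))) for o,p in zip(np.arange(-8,14,.5),prof)])
u=410
for o in (0,1,2,3,4,5,6): 
    v=171.5+60*12/127+o
    print(o,onz(d,u,v,.07)[:2].round(4),onz(d,u,v,.064)[:2].round(4))
```

```text
now [(np.float64(-8.0), 111), (np.float64(-7.5), 111), (np.float64(-7.0), 111), (np.float64(-6.5), 111), (np.float64(-6.0), 111), (np.float64(-5.5), 111), (np.float64(-5.0), 111), (np.float64(-4.5), 111), (np.float64(-4.0), 109), (np.float64(-3.5), 106), (np.float64(-3.0), 102), (np.float64(-2.5), 98), (np.float64(-2.0), 96), (np.float64(-1.5), 96), (np.float64(-1.0), 97), (np.float64(-0.5), 96), (np.float64(0.0), 91), (np.float64(0.5), 81), (np.float64(1.0), 69), (np.float64(1.5), 57), (np.float64(2.0), 47), (np.float64(2.5), 41), (np.float64(3.0), 39), (np.float64(3.5), 39), (np.float64(4.0), 41), (np.float64(4.5), 45), (np.float64(5.0), 52), (np.float64(5.5), 60), (np.float64(6.0), 70), (np.float64(6.5), 80), (np.float64(7.0), 89), (np.float64(7.5), 97), (np.float64(8.0), 102), (np.float64(8.5), 106), (np.float64(9.0), 108), (np.float64(9.5), 109), (np.float64(10.0), 109), (np.float64(10.5), 109), (np.float64(11.0), 109), (np.float64(11.5), 109), (np.float64(12.0), 109), (np.float64(12.5), 109), (np.float64(13.0), 109), (np.float64(13.5), 109)]
start [(np.float64(-8.0), 105), (np.
[... 581 characters left out ...]
4(4.5), 71), (np.float64(5.0), 74), (np.float64(5.5), 76), (np.float64(6.0), 77), (np.float64(6.5), 77), (np.float64(7.0), 77), (np.float64(7.5), 78), (np.float64(8.0), 78), (np.float64(8.5), 78), (np.float64(9.0), 78), (np.float64(9.5), 78), (np.float64(10.0), 78), (np.float64(10.5), 78), (np.float64(11.0), 78), (np.float64(11.5), 78), (np.float64(12.0), 78), (np.float64(12.5), 78), (np.float64(13.0), 78), (np.float64(13.5), 78)]
0 [ 0.5879 -0.1935] [ 0.5894 -0.1948]
1 [ 0.5853 -0.1934] [ 0.5867 -0.1947]
2 [ 0.5826 -0.1933] [ 0.584  -0.1946]
3 [ 0.5799 -0.1932] [ 0.5813 -0.1946]
4 [ 0.5772 -0.1931] [ 0.5786 -0.1945]
5 [ 0.5745 -0.193 ] [ 0.576  -0.1944]
6 [ 0.5719 -0.1929] [ 0.5733 -0.1943]
```

The drawer panel sits about 7 mm proud of the unit's front at y ≈ -0.19, less than its own 12 mm thickness. It held a hard stop at about 69 N of push, far above the 4 N detent, so it is home. All 4 plugs and 6 beads are visible in the bowl, the rod stands in the jar, and the bystanders haven't moved.

```bash
python3 -c "
from bench import r
print(r.finish_job()); print(r.state()['clock'])"
```

```text
the job is handed in; nothing more can be done
None
the job is handed in; nothing more can be done
```

I carried out the whole job and handed it in at about 56 s of the 210 s allowed. The hand-in reports no verdict, so what follows is from my own checks.

**What I did:** All four white plugs went from the drawer into the bowl; I left the blue and red ones alone. I lowered the rod at the bowl's centre and moved it out to the far side. From there I stirred two full anticlockwise turns at a radius of about 48 mm, ending back on the far side. The rod is back upright in its jar, released, and the drawer is pushed in to its stop.

**Last checks:**
- **Bowl:** the final pictures show all four plugs and all six beads inside it.
- **Rod:** it stands upright and centred in the jar.
- **Drawer:** its front panel sits no farther out than its own 12 mm thickness.
- **Bystanders:** the bottle, dish and carton look unmoved.

**What went less smoothly or disagreed:**
- **Drawer push:** I pushed too far against the stop, and the wrist reading reached about 83 N against the 120 N limit before I backed off.
- **Drawer travel:** it moved only about 0.13 m, so I take it that it started less than fully out. Whether it is home to within 3 mm is inferred from the hard stop and the panel position, not read directly.
- **Knocked plug:** one plug was shifted a few centimetres inside the bowl, as the task said might happen. It stayed in.
- **Camera views:** the two cameras differed by up to about 5 mm near the jar, within the clearance I worked with.

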